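Fill the treat cups, hang up the scoop, cover the tray

TASK

Take the cover off the blue tray and, using the scoop, give every red treat cup on the counter at least two jawbreakers, without touching the sweets with the fingers and with the cups left standing upright. Then tidy up: drop the scoop handle-first down through the ring of its holder until its head rests on the ring, and lay the cover back on the tray, square and flat. Do not disturb the drink can and the jar.

Things in the scene. Friction and masses are not known exactly. Their poses are not given: they have to be found in the camera images.
- scoop_neck (a point): aluminium scoop, 105 g, loose; at the start it lies on its heel and handle end, x axis 10 degrees above level, lip raised. Point: on the handle's axis where it meets the back plate. Axes of the scoop: x along the handle towards the lip, z out of the open top. Handle round, 15 mm thick, from here 105 mm to -x. Back plate 56 mm wide, from 25 mm below to 19 mm above the axis
- scoop_lip (a point): middle of the scoop's front lip, at (57, 0, -25) mm in the scoop's axes, on the underside of its floor (flat, 2 mm thick, 56 mm wide outside, 51 mm inside, running from the back plate to the lip). Side walls fall from 42 mm high at the back to 7 mm at the lip. It holds about four sweets. Same axes as scoop_neck
- scoop_end (a point): centre of the free end of the scoop's handle, at (-105, 0, 0) mm in the scoop's axes. The scoop's centre of mass lies on the handle side, about 18 mm from the neck. Same axes as scoop_neck
- tray: blue sweets tray, 248 x 74 x 30 mm, screwed down. Origin: on its underside, mid inside floor; x along it to the tall back end. Floor 3 mm thick, inside 220 mm long (x -110 to 110 mm) and 66 mm wide; side walls 4 mm. The back wall slopes out 7 mm over its 27 mm rise, from x = 110 mm at the floor. The front end (-x, outside at -127 mm) is a low lip 10 mm high, which the scoop's handle clears
- cover: loose cover of the tray, a flat clear plastic plate 250 x 78 x 4 mm, 140 g, with a white block handle in the middle, 60 mm long (along x), 14 mm wide, rising 28 mm above the plate. Origin: centre of the plate's underside, z up. At the start it lies on the tray's rim, 30 mm up, centred 3 mm to -x of the tray's origin; either way round fits. It lies flat only when no sweet in the tray stands on others
- holder: scoop holder, fixed: grey steel foot plate 120 x 90 x 8 mm, a steel post 14 mm in diameter and 128 mm high that stands 62 mm to +x of the ring's axis, and an arm at 124 mm carrying a level white nylon ring. Origin: on the counter under the ring's centre, z up
- ring (a point): centre of the holder's ring, level with its top, 133 mm above the counter, z up. The ring is a short slippery sleeve, 18 mm tall, 37 mm outside and 30 mm inside: the handle passes with room to lean up to about 30 degrees, the scoop's back plate does not. Open above and below
- cup1_mid (a point): cup1, a red plastic treat cup, loose, 90 g, round, 65 mm high, 72 mm across the foot, 90 mm across the rim, wall 3 mm, floor 4 mm. This point: on its axis, 30 mm above its underside, z up. Two or three such cups stand on the counter; None if absent
- cup2_mid (a point): cup2, a red plastic treat cup, loose, 90 g, round, 65 mm high, 72 mm across the foot, 90 mm across the rim, wall 3 mm, floor 4 mm. This point: on its axis, 30 mm above its underside, z up. Two or three such cups stand on the counter; None if absent
- cup3_mid (a point): cup3, a red plastic treat cup, loose, 90 g, round, 65 mm high, 72 mm across the foot, 90 mm across the rim, wall 3 mm, floor 4 mm. This point: on its axis, 30 mm above its underside, z up. Two or three such cups stand on the counter; None if absent
- sweet1_center (a point): centre of a jawbreaker sweet, a hard ball 24 mm in diameter, 11 g, that rolls; all eleven start on the floor of the tray towards its back end
- sweet2_center (a point): centre of a jawbreaker sweet, a hard ball 24 mm in diameter, 11 g, that rolls; all eleven start on the floor of the tray towards its back end
- sweet3_center (a point): centre of a jawbreaker sweet, a hard ball 24 mm in diameter, 11 g, that rolls; all eleven start on the floor of the tray towards its back end
- sweet4_center (a point): centre of a jawbreaker sweet, a hard ball 24 mm in diameter, 11 g, that rolls; all eleven start on the floor of the tray towards its back end
- sweet5_center (a point): centre of a jawbreaker sweet, a hard ball 24 mm in diameter, 11 g, that rolls; all eleven start on the floor of the tray towards its back end
- sweet6_center (a point): centre of a jawbreaker sweet, a hard ball 24 mm in diameter, 11 g, that rolls; all eleven start on the floor of the tray towards its back end
- sweet7_center (a point): centre of a jawbreaker sweet, a hard ball 24 mm in diameter, 11 g, that rolls; all eleven start on the floor of the tray towards its back end
- sweet8_center (a point): centre of a jawbreaker sweet, a hard ball 24 mm in diameter, 11 g, that rolls; all eleven start on the floor of the tray towards its back end
- sweet9_center (a point): centre of a jawbreaker sweet, a hard ball 24 mm in diameter, 11 g, that rolls; all eleven start on the floor of the tray towards its back end
- sweet10_center (a point): centre of a jawbreaker sweet, a hard ball 24 mm in diameter, 11 g, that rolls; all eleven start on the floor of the tray towards its back end
- sweet11_center (a point): centre of a jawbreaker sweet, a hard ball 24 mm in diameter, 11 g, that rolls; all eleven start on the floor of the tray towards its back end
- can: gold drink can, 66 mm across, 115 mm high, standing by; origin: centre of its underside, z up
- jar: amber glass jar with red cap, 68 mm across, 85 mm high, standing by; origin: centre of its underside, z up

How it is judged:
By the outcome, as a careful person would: the job done as asked, in the order asked, and still so for the second after the job is handed in, with the robot touching nothing.
Of cup1, cup2, cup3 only 2 to 3 are there at a start; the rules pass over those that are not, and their reading is None.
At some moment in a run one of scoop, cup1, cup2, cup3 may be knocked a few centimetres aside while the robot is not near it.
It also fails if it takes over 210 s, if anything falls off the work surface, if the arm or the gripper's body presses on something with over 40 N, if the wrist force passes 120 N, or if a joint passes its speed limit or range.

ROBOT

A 6-joint arm with a two-finger parallel gripper is mounted at the origin on the work surface. World frame = base frame: x ahead of the robot, y to its left, z up, the work surface at z = 0. Lengths are in mm, angles in degrees, forces in N, time in s.
With the tool pointing down it reaches from about 350 to 850 mm from the base axis. Payload 8.1 kg.
Tool frame: the origin (TCP) lies midway between the tips of the shut fingers; the grasp point (between the pads) lies 19 mm behind it; z points along the fingers, y is the line along which they close (so a half turn about z gives the same grasp; the last joint's range is limited). The gripper opens to 85 mm and grips with 20 to 120 N. Pads are 22 mm wide; open, the fingers measure 114 mm over their backs; the gripper's body (76 mm by 85 mm) begins 54 mm behind the grasp point. The pads swing forward as they close: fully open they stand 13 mm farther back than shut.
Start: joints at [62.028, 7.471, 85.268, -0, 87.261, -4.893], TCP at [235.177, 551.994, 231.292] pointing down, gripper open.
Joint ranges: [-169.43, 169.43], [-51.17, 129.36], [1.28, 143.12], [-76.62, 256.62], [0, 156.53], [-152.29, 152.29]. Speed limits (degrees/s): [136.94, 136.94, 159.86, 180, 180, 180].

INTERFACE

Orientations are given as [roll, pitch, yaw] about the fixed x, y, z axes, in that order (R = Rz(yaw) Ry(pitch) Rx(roll)).
In Python, from bench import sense, snapshot, camera_params, hand_in, masks_of, pinpoint gives the robot as it stands.
- The arm moves only by the tool step_arm, never from a script. Its argument "targets" is a list of rows, each an object with "angular": the turn, a rotation vector about the tool's x, y, z scaled (see below), a list of three; "dp": the shift along the tool's x, y, z scaled (see below), a list of three; "fingers": the closure, from 0 (fully open) to 1 (shut). A call has exactly 8 rows; each row is the pose to reach, as a shift and turn from the pose commanded when the call began, along the tool's axes at that moment, turning the shorter way round; what a row does not reach only later rows make up. The controller multiplies each number of a shift by 0.2 m and each number of a turn by 180 degrees. A row lasts 1/8 s, in which the tool goes at most 62.5 mm and 10.7 degrees, less where a joint would pass 70% of its speed; a pose out of reach is approached as far as the arm can. A call with a number of a shift or a turn outside -1 to 1 is refused whole. A call with a gripper value outside its range is refused whole. The fingers move at their own pace and stop on an object; "newtons" is the grip in N (left out, the last holds). Time passes only in rows, so rows that repeat a pose let the fingers close, or fill a call up. It gives the time, the measured TCP pose, the force, the opening and the grip force at its end, in the units of the state.
- sense(): the state, without advancing time (a new reading comes with each control period).
- snapshot(name): name is "side" or "top" or "wrist"; returns the picture (384x512x3 uint8, blue, green, red); there is no depth.
- camera_params(name): a dict with "vfov" (degrees; the focal length in pixels is half the picture's height over the tangent of half this angle, whatever the lens; pixels are square), "cx", "cy" (the principal point, pixels), "D" ([k1, k2, p1, p2, k3] as OpenCV has them; the pictures are not rectified), "R" (3x3) and "t" (3): a world point X has camera coordinates R X + t. Camera axes: x right, y down, z forward; pixel columns grow to the right and rows downward; lengths in mm; the calibration is good to about 2 mm. A picture is of the moment at which its call begins: read the wrist's pose just before it. camera_params takes no time and is no camera call; for the wrist camera it gives the pose at the moment of the call.
- hand_in(): hands the job in; it is judged then, once.
Trained networks look in the newest picture that a camera, given by its name, has taken for a name from the list of things; names that differ only in an ending like _2 or _b are one class to them, and where a whole thing is asked for, a point or a joint stands for the part that bears it (a point fixed in the world has none). Each returns a list of dicts, best first, with "conf" (0 to 1); they miss things now and then, are a little off and sometimes report something else, mostly with a low value. They report only what shows in the picture. A call takes as long as a camera call.
- masks_of(camera, label): "pixels" (384x512 bool, what is visible of it) and "at" ([column, row] in pixels, amid what is visible of it).
- pinpoint(camera, label): "at" ([column, row] in pixels: a listed point, or the origin of a listed thing).
The state is a dict: "time": time; "joint_pos": joint angles; "qd": joint speeds; "joint_efforts": joint torques, N m; "tool_pos": TCP position; "tcp_rot": TCP orientation; "ft_force": force on the tool from outside, world axes, zero at the start; "wrist_torque": the same for the moment, N m; "finger_gap": finger opening in mm; "grip_force": force on a finger pad.
Only numpy, scipy, OpenCV 4.12 (cv2) and the standard library are available. Lean on these libraries where they do the work, as an engineer would, in place of code of your own. Each camera call takes 0.05 s, during which the arm holds its last target. There are 200 camera calls.

## Working session

There is one attempt and no reset: what is moved stays moved. The work goes in short steps, Python scripts to look and compute and a tool call to move; the robot and the scene stay as the last step left them, time stands still between calls to the robot, and variables do not carry over. Pictures are saved under pics/ and viewed, at most 14 in all, crops included, and the job is handed in when it is done.

Besides the shell and the picture viewer there is one more tool, called after ">>>" by a JSON object that holds its "method" and its "body", one argument or row to a line. step_arm: Moves the arm, as the interface text tells. Its arguments: {"type":"object","properties":{"targets":{"type":"array","items":{"type":"object","properties":{"angular":{"type":"array","items":{"type":"number","minimum":-1,"maximum":1}},"dp":{"type":"array","items":{"type":"number","minimum":-1,"maximum":1}},"fingers":{"type":"number"}}}},"newtons":{"type":"number"}},"required":["targets"]}

```bash
ls; mkdir -p pics; python3 - <<'E'
from bench import *
import cv2
s=sense(); print(s['time'],s['tool_pos'],s['tcp_rot'],s['finger_gap'])
for c in ['side','top']:
    cv2.imwrite(f'pics/{c}0.png',snapshot(c))
    for l in ['scoop_neck','scoop_lip','scoop_end','tray','cover','holder','ring','cup1_mid','can','jar','sweet1_center']:
        print(c,l,[([round(float(v)) for v in d['at']],round(d['conf'],2)) for d in pinpoint(c,l) if d['conf']>.3])
    p=camera_params(c); print(p)
E
```

```text
pics
0.0 [234.9229657  551.50266529 230.23499126] [-1.79895235e+02 -6.87242482e-03  1.56922066e+02] 85.55683674876893
side scoop_neck [([298, 248], 0.89)]
side scoop_lip [([310, 240], 0.95), ([265, 205], 0.66)]
side scoop_end [([268, 269], 0.89)]
side tray [([265, 214], 0.62)]
side cover [([265, 207], 0.85)]
side holder [([193, 163], 0.65), ([355, 287], 0.61)]
side ring [([363, 257], 0.55)]
side cup1_mid [([231, 172], 0.66), ([267, 270], 0.65)]
side can [([346, 217], 0.68)]
side jar [([236, 151], 0.75)]
side sweet1_center [([265, 205], 0.44)]
{'vfov': 51.67937417755956, 'cx': 257.9361267535446, 'cy': 188.18369821822304, 'D': array([-0.02591861,  0.        ,  0.        ,  0.        ,  0.        ]), 'R': array([[ 0.72081405, -0.69285175, -0.01958461],
       [-0.45653683, -0.45332221, -0.76555411],
       [ 0.52153737,  0.56076326, -0.64307336]]), 't': array([-406.55360065,  323.33642458,  968.56674266])}
top scoop_neck [([336, 207], 0.81)]
top scoop_lip [([338, 183], 0.56)]
top scoop_end [([339, 240], 0.56), ([337, 121], 0.53)]
top tray []
top cover [([274, 184], 0.97)]
top holder [([406, 196], 0.86), ([148, 200], 0.48)]
top ring [([429, 191], 0.59)]
top cup1_mid [([193, 174], 0.56)]
top can [([336, 123], 0.71), ([406, 201], 0.47)]
top jar [([156, 130], 0.57)]
top sweet1_center []
{'vfov': 54.94461492212774, 'cx': 255.01156385691013, 'cy': 181.29105112103178, 'D': array([0.00028747, 0.        , 0.        , 0.        , 0.        ]), 'R': array([[-0.01732366, -0.99981842, -0.00793777],
       [-0.99532895,  0.0179989 , -0.09484899],
       [ 0.09497464,  0.00625756, -0.99546003]]), 't': array([ 28.25517321, 578.15541207, 965.19923916])}
```

View pics/side0.png

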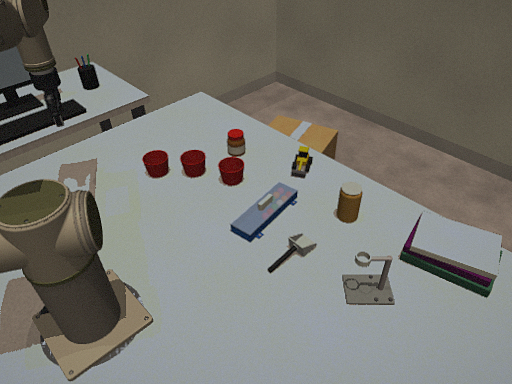

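View pics/top0.png

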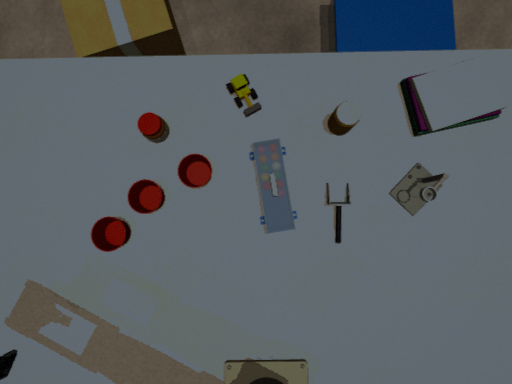

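```bash
cat > h.py <<'E'
from bench import *
import numpy as np, cv2
from scipy.spatial.transform import Rotation as Ro
def K(p):
    f=192/np.tan(np.radians(p['vfov']/2)); return np.array([[f,0,p['cx']],[0,f,p['cy']],[0,0,1]])
def ray(p,uv):
    n=cv2.undistortPoints(np.array([[uv]],float),K(p),p['D'])[0,0]
    R=np.array(p['R']);t=np.array(p['t']); return -R.T@t, R.T@np.array([n[0],n[1],1])
def atz(p,uv,z):
    o,d=ray(p,uv); return o+d*(z-o[2])/d[2]
def proj(p,X):
    return cv2.projectPoints(np.array(X,float).reshape(-1,3),cv2.Rodrigues(np.array(p['R']))[0],np.array(p['t'],float),K(p),p['D'])[0].reshape(-1,2)
def tri(prs):
    A=np.zeros((3,3));b=np.zeros(3)
    for p,uv in prs:
        o,d=ray(p,uv); d=d/np.linalg.norm(d); M=np.eye(3)-np.outer(d,d); A+=M;b+=M@o
    return np.linalg.solve(A,b)
def pp(c,l,m=.3): return [(np.array(d['at'],float),round(d['conf'],2)) for d in pinpoint(c,l) if d['conf']>m]
def down(yaw,tilt=0): pass
def tgt(pos,R,fr=None):
    """targets: list of (pos,Rmat) -> dp, angular relative to current sensed pose"""
    s=sense(); P=np.array(s['tool_pos']);R0=Ro.from_euler('xyz',s['tcp_rot'],degrees=True) if fr is None else fr[1]
    if fr is not None:P=fr[0]
    return np.round(R0.inv().apply(np.array(pos)-P)/200,4), np.round((R0.inv()*R).as_rotvec()/np.pi,4)
E
python3 - <<'E'
from h import *
T=camera_params('top');S=camera_params('side')
import warnings
t=cv2.imread('pics/top0.png');s=cv2.imread('pics/side0.png')
np.set_printoptions(precision=1,suppress=True)
for l,a,b in [('neck',(336,207),(298,248)),('end',(339,240),(268,269)),('lip',(338,183),(310,240)),('cover',(274,184),(265,207)),('ring',(429,191),(363,257))]:
    print(l,tri([(T,a),(S,b)]))
print('ring z133',atz(T,(429,194),133),atz(S,(363,257),133))
print('jar',atz(T,(150,122),85),'can',atz(T,(348,110),115))
# cups: red hue in top
hsv=cv2.cvtColor(t,cv2.COLOR_BGR2HSV)
m=((hsv[...,0]<8)|(hsv[...,0]>172))&(hsv[...,1]>170)&(hsv[...,2]>60)
n,L,st,ce=cv2.connectedComponentsWithStats(m.astype(np.uint8))
for i in range(1,n):
    if st[i,4]>200:
        c,r=cv2.minEnclosingCircle(np.argwhere(L==i)[:,::-1].astype(np.float32)); print('red',c,r,atz(T,c,65),atz(T,c,50))
# tray: rectangle corners - bluish
m=(hsv[...,0]>95)&(hsv[...,0]<130)&(hsv[...,1]>60); m[:100]=0
n,L,st,ce=cv2.connectedComponentsWithStats(m.astype(np.uint8))
for i in range(1,n):
    if st[i,4]>300: print('blue',st[i],cv2.boxPoints(cv2.minAreaRect(np.argwhere(L==i)[:,::-1].astype(np.float32))))
for c in ('top','side'):
    for l in ['cover','tray']:
        snapshot(c)
        d=masks_of(c,l)
        for e in d[:2]:
            px=np.argwhere(e['pixels'])[:,::-1].astype(np.float32)
            bx=cv2.boxPoints(cv2.minAreaRect(px)); print(c,l,round(e['conf'],2),len(px)); print(bx,[atz(camera_params(c),q,32)[:2] for q in bx])
c=t[90:270,180:470]; cv2.imwrite('pics/c1.png',cv2.resize(c,(800,496),interpolation=cv2.INTER_CUBIC))
E
```

```text
neck [ 512.2 -204.5   17.4]
end [ 414.1 -201.7   12.1]
lip [ 571.8 -208.7    9.5]
cover [568.5 -31.3  26. ]
ring [ 536.1 -398.8  125.2]
ring z133 [ 530.6 -397.   133. ] [ 526.9 -400.3  133. ]
jar [731.5 285.6  85. ] can [ 744.4 -217.3  115. ]
red (149.06179809570312, 123.43258666992188) 11.326210975646973 [733. 294.  65.] [736.9 298.4  50. ]
red (200.0, 172.0) 15.524274826049805 [601.8 160.2  65. ] [603.7 162.5  50. ]
red (145.5, 196.0) 16.620868682861328 [542.  301.3  65. ] [542.9 305.8  50. ]
red (112.0, 231.5) 16.101341247558594 [452.5 386.3  65. ] [451.9 392.2  50. ]
blue [ 249  139   49   94 1753] [[246.1 143.6]
 [283.3 137.1]
 [299.  227.6]
 [261.8 234.1]]
side cover 0.92 1467
[[228.  222.8]
 [281.6 173.4]
 [298.  191.2]
 [244.5 240.7]] [array([436.2,  -6.1]), array([720. ,  45.2]), array([689.5, -56.6]), array([422.9, -92.9])]
side tray 0.66 547
[[228.4 226.8]
 [295.8 192.6]
 [306.6 213.8]
 [239.2 248.1]] [array([426.2, -19.4]), array([679.3, -56.1]), array([ 629. , -144.9]), array([ 394. , -102.9])]
side tray 0.66 858
[[334.7 220.9]
 [340.1 180.3]
 [362.8 183.3]
 [357.4 223.9]] [array([ 664.7, -223.3]), array([ 829.5, -118.3]), array([ 869.1, -180.8]), array([ 701.5, -278. ])]
```

View pics/c1.png

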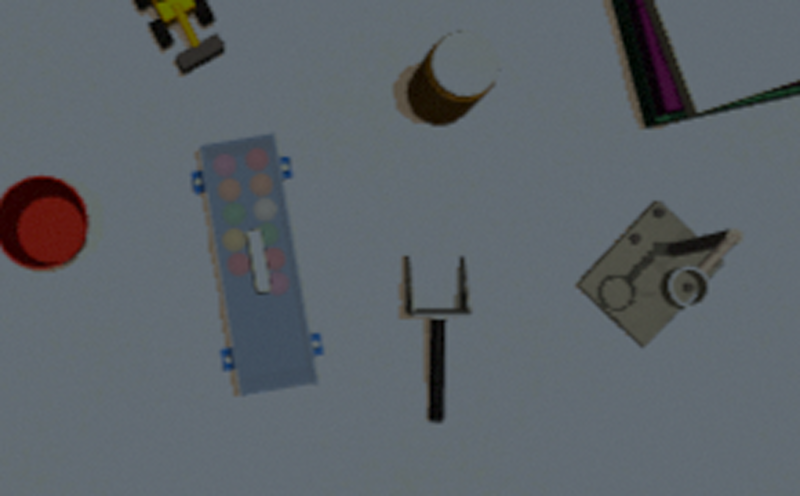

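```bash
python3 - <<'E'
from h import *
np.set_printoptions(precision=1,suppress=True)
T=camera_params('top');S=camera_params('side')
f=lambda u,v:(180+u/2.759,90+v/2.759)
q=[f(200,146),f(273,134),f(317,382),f(240,395)]
Q=np.array([atz(T,a,34) for a in q]);print(Q,Q.mean(0))
a=(Q[0]+Q[1]-Q[2]-Q[3])/2;print(np.linalg.norm(a),np.degrees(np.arctan2(a[1],a[0])))
h=np.array([atz(T,f(*u),62) for u in [(247,231),(261,230),(271,292),(256,293)]]);print(h,h.mean(0))
print('post',atz(T,f(733,237),128),'ring',atz(T,f(687,288),133))
print('scoop end',atz(T,f(436,420),8),'neck',atz(T,f(437,313),30))
# tgt above cover
c=(Q.mean(0)+h.mean(0))/2
for yaw in (9,-171,189):
    R=Ro.from_euler('xyz',[180,0,yaw],degrees=True)
    print(yaw,tgt([c[0],c[1],231.292],R))
E
```

```text
[[682.1  23.   34. ]
 [692.6 -48.6  34. ]
 [451.1 -85.   34. ]
 [440.1 -11.2  34. ]] [566.5 -30.5  34. ]
244.2879282415226 8.302452719704261
[[594.3 -20.3  62. ]
 [595.1 -33.5  62. ]
 [536.5 -41.5  62. ]
 [535.8 -27.5  62. ]] [565.4 -30.7  62. ]
post [ 573.7 -442.   128. ] ring [ 529.6 -397.   133. ]
scoop end [ 411.5 -202.7    8. ] neck [ 515.1 -202.9   30. ]
9 (array([-2.7, -2. , -0. ]), array([0. , 0. , 0.8]))
-171 (array([-2.7, -2. , -0. ]), array([-0. ,  0. , -0.2]))
189 (array([-2.7, -2. , -0. ]), array([-0. ,  0. , -0.2]))
```

```bash
cat > plan.py <<'E'
import json,os,sys
from h import *
F='state.json'
def load():
    if os.path.exists(F):
        d=json.load(open(F)); return np.array(d['p']),Ro.from_quat(d['q'])
    return np.array([235.177,551.994,231.292]),Ro.from_euler('xyz',[-180,0,156.92],degrees=True)
def save(p,R): json.dump({'p':list(p),'q':list(R.as_quat())},open(F,'w'))
def E(r,p,y): return Ro.from_euler('xyz',[r,p,y],degrees=True)
def call(ways,f):
    """ways: 8 (or fewer; last repeated) poses (p,R) of one call, f closure(s)"""
    P,R0=load(); n=len(ways); rows=[]
    for i in range(8):
        p,R=ways[min(i,n-1)]
        dp=np.round(R0.inv().apply(np.array(p)-P)/200,3); an=np.round((R0.inv()*R).as_rotvec()/np.pi,3)+0.0
        assert abs(dp).max()<=1,dp
        rows.append({'dp':(dp+0.0).tolist(),'angular':an.tolist(),'fingers':f[min(i,len(f)-1)] if isinstance(f,list) else f})
    save(P+R0.apply(dp*200),R0*Ro.from_rotvec(an*np.pi))
    # compact print
    last=None;k=0;out=[]
    for r in rows:
        s=f"{r['dp']} {r['angular']} {r['fingers']}"
        if out and out[-1][0]==s: out[-1][1]+=1
        else: out.append([s,1])
    print('CALL'); [print(' x%d %s'%(b,a)) for a,b in out]
def go(p,R,f,fast=True,n=None):
    """straight line split into calls; n: total rows evenly spaced (slow)"""
    P,R0=load(); p=np.array(p,float); rv=(R0.inv()*R).as_rotvec()
    d=R0.inv().apply(p-P)
    if n is None:
        ang=np.degrees(np.linalg.norm(rv)); N=int(max(1,np.ceil(abs(d).max()/199),np.ceil(ang/80)))
        while True:
            q=d/N
            if np.linalg.norm(q)<=195 or abs(q).max()<130: break
            N+=1
        pts=[[(P+(p-P)*(k+1)/N,R0*Ro.from_rotvec(rv*(k+1)/N))] for k in range(N)]
    else:
        w=[(P+(p-P)*min(1,(k+1)/n),R0*Ro.from_rotvec(rv*min(1,(k+1)/n))) for k in range(int(np.ceil(n/8)*8))]
        pts=[w[i:i+8] for i in range(0,len(w),8)]
    for w in pts: call(w,f)
E
python3 - <<'E'
from plan import *
go([565.5,-30.5,231.3],E(180,0,188.3),0)
E
```

```text
CALL
 x8 [-0.665, -0.508, 0.0] [0.0, 0.0, -0.044] 0
CALL
 x8 [-0.589, -0.595, 0.0] [0.0, 0.0, -0.043] 0
CALL
 x8 [-0.504, -0.669, 0.0] [0.0, 0.0, -0.044] 0
CALL
 x8 [-0.406, -0.731, 0.0] [0.0, 0.0, -0.043] 0
```

>>> {"method": "step_arm", "body": {
  "targets": [
    {"dp":[-0.665,-0.508,0],"angular":[0,0,-0.044],"fingers":0},
    {"dp":[-0.665,-0.508,0],"angular":[0,0,-0.044],"fingers":0},
    {"dp":[-0.665,-0.508,0],"angular":[0,0,-0.044],"fingers":0},
    {"dp":[-0.665,-0.508,0],"angular":[0,0,-0.044],"fingers":0},
    {"dp":[-0.665,-0.508,0],"angular":[0,0,-0.044],"fingers":0},
    {"dp":[-0.665,-0.508,0],"angular":[0,0,-0.044],"fingers":0},
    {"dp":[-0.665,-0.508,0],"angular":[0,0,-0.044],"fingers":0},
    {"dp":[-0.665,-0.508,0],"angular":[0,0,-0.044],"fingers":0}
  ]
}}

```text
time: 2.6
tool_pos: [317.3, 406.9, 231.2]
tcp_rot: [-180.0, -0.0, 164.9]
ft_force: [-0.2, 0.1, -0.2]
finger_gap: 85.5
grip_force: 0.0
```

>>> {"method": "step_arm", "body": {
  "targets": [
    {"dp":[-0.589,-0.595,0],"angular":[0,0,-0.043],"fingers":0},
    {"dp":[-0.589,-0.595,0],"angular":[0,0,-0.043],"fingers":0},
    {"dp":[-0.589,-0.595,0],"angular":[0,0,-0.043],"fingers":0},
    {"dp":[-0.589,-0.595,0],"angular":[0,0,-0.043],"fingers":0},
    {"dp":[-0.589,-0.595,0],"angular":[0,0,-0.043],"fingers":0},
    {"dp":[-0.589,-0.595,0],"angular":[0,0,-0.043],"fingers":0},
    {"dp":[-0.589,-0.595,0],"angular":[0,0,-0.043],"fingers":0},
    {"dp":[-0.589,-0.595,0],"angular":[0,0,-0.043],"fingers":0}
  ]
}}

```text
time: 3.6
tool_pos: [400.0, 261.3, 231.3]
tcp_rot: [-180.0, -0.0, 172.6]
ft_force: [-0.4, -0.1, -0.3]
finger_gap: 85.3
grip_force: 0.0
```

>>> {"method": "step_arm", "body": {
  "targets": [
    {"dp":[-0.504,-0.669,0],"angular":[0,0,-0.044],"fingers":0},
    {"dp":[-0.504,-0.669,0],"angular":[0,0,-0.044],"fingers":0},
    {"dp":[-0.504,-0.669,0],"angular":[0,0,-0.044],"fingers":0},
    {"dp":[-0.504,-0.669,0],"angular":[0,0,-0.044],"fingers":0},
    {"dp":[-0.504,-0.669,0],"angular":[0,0,-0.044],"fingers":0},
    {"dp":[-0.504,-0.669,0],"angular":[0,0,-0.044],"fingers":0},
    {"dp":[-0.504,-0.669,0],"angular":[0,0,-0.044],"fingers":0},
    {"dp":[-0.504,-0.669,0],"angular":[0,0,-0.044],"fingers":0}
  ]
}}

```text
time: 4.6
tool_pos: [482.7, 115.7, 231.4]
tcp_rot: [180.0, 0.0, -179.4]
ft_force: [-0.2, -0.1, -1.2]
finger_gap: 85.4
grip_force: 0.0
```

>>> {"method": "step_arm", "body": {
  "targets": [
    {"dp":[-0.406,-0.731,0],"angular":[0,0,-0.043],"fingers":0},
    {"dp":[-0.406,-0.731,0],"angular":[0,0,-0.043],"fingers":0},
    {"dp":[-0.406,-0.731,0],"angular":[0,0,-0.043],"fingers":0},
    {"dp":[-0.406,-0.731,0],"angular":[0,0,-0.043],"fingers":0},
    {"dp":[-0.406,-0.731,0],"angular":[0,0,-0.043],"fingers":0},
    {"dp":[-0.406,-0.731,0],"angular":[0,0,-0.043],"fingers":0},
    {"dp":[-0.406,-0.731,0],"angular":[0,0,-0.043],"fingers":0},
    {"dp":[-0.406,-0.731,0],"angular":[0,0,-0.043],"fingers":0}
  ]
}}

```text
time: 5.6
tool_pos: [565.3, -29.8, 231.5]
tcp_rot: [-180.0, 0.0, -171.7]
ft_force: [-1.0, 0.7, 0.7]
finger_gap: 85.9
grip_force: 0.0
```

```bash
python3 - <<'E'
from plan import *
np.set_printoptions(precision=2,suppress=True)
s=sense();print(s['time'],s['tool_pos'],s['tcp_rot'],load()[0],s['ft_force'],s['joint_pos'])
im=snapshot('wrist');cv2.imwrite('pics/w1.png',im);p=camera_params('wrist')
print(p['vfov'],-np.array(p['R']).T@p['t'],np.array(p['R'])[2])
for l,z in [('cover',30),('tray',0)]:
    for a,c in pp('wrist',l): print(l,a,c,atz(p,a,z))
E
```

```text
5.6 [565.34 -29.82 231.48] [-179.99    0.02 -171.7 ] [565.43 -30.46 231.29] [-0.95  0.69  0.67] [  -8.21    2.22   90.8    -0.     86.96 -106.51]
70.2069312389562 [498.93 -39.44 373.33] [ 0.26  0.04 -0.96]
cover [255.6 175.8] 0.55 [569.76 -29.98  30.  ]
```

View pics/w1.png

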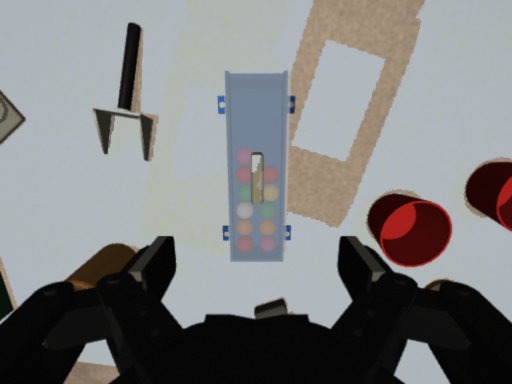

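```bash
python3 - <<'E'
from plan import *
np.set_printoptions(precision=2,suppress=True)
p=camera_params('wrist')
Q=np.array([atz(p,u,34) for u in [(226,71),(287,71),(284,261.5),(229.5,261.5)]]);print(Q,Q.mean(0))
a=(Q[3]+Q[2]-Q[0]-Q[1])/2;print(np.linalg.norm(a),np.degrees(np.arctan2(a[1],a[0])),np.linalg.norm(Q[0]-Q[1]),np.linalg.norm(Q[3]-Q[2]))
H=np.array([atz(p,u,62) for u in [(252,153),(263,153),(264,180),(253,180)]]);print(H)
im=cv2.imread('pics/w1.png')
for r in (100,160,200,240): print(r,im[r,220:296].sum(1).tolist())
cv2.imwrite('pics/w1h.png',cv2.resize(im[140:220,215:300],(680,640)[:2],interpolation=cv2.INTER_CUBIC)[:600])
E
```

```text
[[452.   -81.73  34.  ]
 [441.88 -12.21  34.  ]
 [683.08  25.98  34.  ]
 [693.96 -48.8   34.  ]] [567.73 -29.19  34.  ]
244.1818833125324 8.373480766518206 70.24739459650593 75.56182082413554
[[537.61 -38.95  62.  ]
 [535.81 -26.58  62.  ]
 [566.69 -20.7   62.  ]
 [568.54 -33.4   62.  ]]
100 [312, 314, 321, 310, 399, 423, 402, 397, 391, 362, 363, 393, 397, 399, 397, 397, 399, 397, 399, 396, 399, 397, 396, 398, 397, 398, 397, 399, 399, 397, 399, 399, 398, 398, 398, 399, 398, 396, 397, 399, 398, 398, 397, 394, 399, 397, 400, 396, 396, 397, 397, 398, 397, 399, 400, 396, 398, 399, 399, 400, 396, 391, 371, 368, 388, 398, 400, 405, 406, 365, 244, 173, 158, 159, 214, 328]
160 [549, 552, 552, 551, 549, 539, 530, 468, 404, 393, 377, 365, 380, 396, 399, 396, 393, 401, 408, 412, 415, 416, 417, 420, 421, 420, 418, 416, 412, 406, 385, 366, 508, 543, 552, 552, 551, 551, 550, 519, 390, 340, 300, 297, 387, 396, 397, 397, 394, 397, 396, 397, 396, 398, 397, 397, 396, 396, 394, 393, 390, 369, 375, 395, 398, 424, 497, 500, 475, 451, 443, 427, 420, 419, 417, 418]
200 [544, 543, 545, 548, 546, 546, 546, 538, 496, 407, 393, 383, 365, 381, 392, 394, 397, 397, 397, 396, 392, 389, 385, 380, 382, 386, 382, 385, 382, 378, 362, 281, 316, 349, 372, 373, 371, 369, 366, 370, 367, 333, 301, 330, 388, 398, 401, 410, 418, 421, 422, 422, 418, 416, 405, 398, 398, 396, 396, 390, 368, 368, 393, 398, 423, 497, 493, 442, 416, 414, 412, 414, 422, 433, 436, 425]
240 [543, 537, 527, 455, 399, 394, 390, 397, 442, 470, 406, 395, 385, 365, 375, 392, 391, 376, 377, 384, 385, 387, 389, 391, 389, 391, 390, 386, 388, 381, 378, 376, 380, 394, 394, 396, 395, 395, 394, 392, 389, 393, 399, 404, 409, 411, 411, 416, 413, 412, 410, 409, 405, 399, 392, 389, 394, 395, 387, 370, 371, 391, 397, 415, 466, 456, 422, 460, 465, 470, 491, 541, 545, 546, 547, 549]
```

View pics/w1h.png

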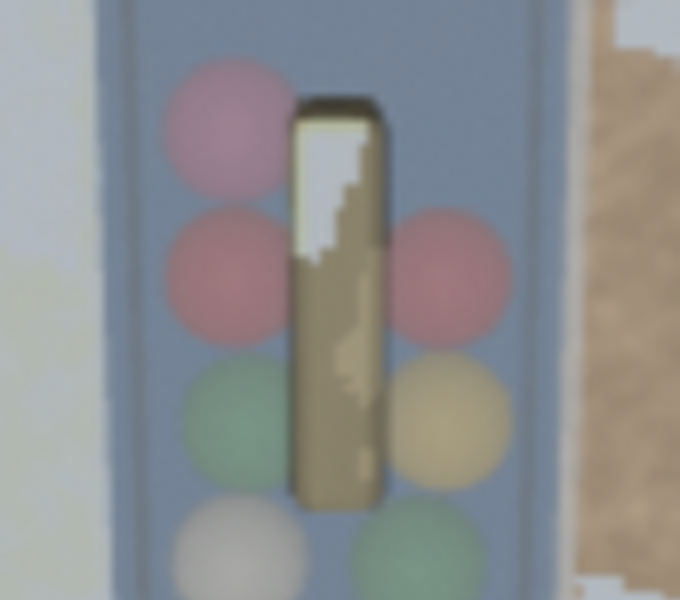

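```bash
python3 - <<'E'
from plan import *
np.set_printoptions(precision=2,suppress=True)
p=camera_params('wrist')
H=np.array([atz(p,u,62) for u in [(251.7,154.4),(263,154.4),(262.8,203.7),(251.8,203.7)]]);print(H,H.mean(0))
a=H[2]+H[3]-H[0]-H[1];print(np.linalg.norm(a)/2,np.degrees(np.arctan2(a[1],a[0])))
c=H.mean(0)
R=E(180,0,188.35)
go([c[0],c[1],90],R,0)
go([c[0],c[1],40],R,0,n=8)
call([load()],1)
go([c[0],c[1],110],R,1,n=8)
E
```

```text
[[539.23 -39.06  62.  ]
 [537.38 -26.34  62.  ]
 [595.54 -17.73  62.  ]
 [597.44 -30.74  62.  ]] [567.4  -28.47  62.  ]
58.799661900899565 8.281021380181638
CALL
 x8 [-0.011, 0.008, 0.706] [0.0, 0.0, -0.001] 0
CALL
 x1 [0.0, 0.0, 0.031] [0.0, 0.0, 0.0] 0
 x1 [0.0, 0.0, 0.063] [0.0, 0.0, 0.0] 0
 x1 [0.0, 0.0, 0.094] [0.0, 0.0, 0.0] 0
 x1 [0.0, 0.0, 0.125] [0.0, 0.0, 0.0] 0
 x1 [0.0, 0.0, 0.157] [0.0, 0.0, 0.0] 0
 x1 [0.0, 0.0, 0.188] [0.0, 0.0, 0.0] 0
 x1 [0.0, 0.0, 0.219] [0.0, 0.0, 0.0] 0
 x1 [0.0, 0.0, 0.25] [0.0, 0.0, 0.0] 0
CALL
 x8 [0.0, 0.0, 0.0] [0.0, 0.0, 0.0] 1
CALL
 x1 [0.0, 0.0, -0.044] [0.0, 0.0, 0.0] 1
 x1 [0.0, 0.0, -0.087] [0.0, 0.0, 0.0] 1
 x1 [0.0, 0.0, -0.131] [0.0, 0.0, 0.0] 1
 x1 [0.0, 0.0, -0.175] [0.0, 0.0, 0.0] 1
 x1 [0.0, 0.0, -0.218] [0.0, 0.0, 0.0] 1
 x1 [0.0, 0.0, -0.262] [0.0, 0.0, 0.0] 1
 x1 [0.0, 0.0, -0.306] [0.0, 0.0, 0.0] 1
 x1 [0.0, 0.0, -0.35] [0.0, 0.0, 0.0] 1
```

>>> {"method": "step_arm", "body": {
  "targets": [
    {"dp":[-0.011,0.008,0.706],"angular":[0,0,-0.001],"fingers":0},
    {"dp":[-0.011,0.008,0.706],"angular":[0,0,-0.001],"fingers":0},
    {"dp":[-0.011,0.008,0.706],"angular":[0,0,-0.001],"fingers":0},
    {"dp":[-0.011,0.008,0.706],"angular":[0,0,-0.001],"fingers":0},
    {"dp":[-0.011,0.008,0.706],"angular":[0,0,-0.001],"fingers":0},
    {"dp":[-0.011,0.008,0.706],"angular":[0,0,-0.001],"fingers":0},
    {"dp":[-0.011,0.008,0.706],"angular":[0,0,-0.001],"fingers":0},
    {"dp":[-0.011,0.008,0.706],"angular":[0,0,-0.001],"fingers":0}
  ]
}}

```text
time: 6.75
tool_pos: [567.8, -28.6, 90.8]
tcp_rot: [-180.0, 0.1, -171.6]
ft_force: [-0.5, -0.7, 0.1]
finger_gap: 85.3
grip_force: 0.0
```

>>> {"method": "step_arm", "body": {
  "targets": [
    {"dp":[0,0,0.05],"angular":[0,0,0],"fingers":0},
    {"dp":[0,0,0.1],"angular":[0,0,0],"fingers":0},
    {"dp":[0,0,0.15],"angular":[0,0,0],"fingers":0},
    {"dp":[0,0,0.2],"angular":[0,0,0],"fingers":0},
    {"dp":[0,0,0.25],"angular":[0,0,0],"fingers":0},
    {"dp":[0,0,0.25],"angular":[0,0,0],"fingers":0},
    {"dp":[0,0,0.25],"angular":[0,0,0],"fingers":0},
    {"dp":[0,0,0.25],"angular":[0,0,0],"fingers":0}
  ]
}}

```text
time: 7.75
tool_pos: [567.9, -28.6, 40.7]
tcp_rot: [-180.0, 0.1, -171.6]
ft_force: [0.2, -0.7, 0.1]
finger_gap: 85.4
grip_force: 0.0
```

>>> {"method": "step_arm", "body": {
  "newtons": 60,
  "targets": [
    {"dp":[0,0,0],"angular":[0,0,0],"fingers":1},
    {"dp":[0,0,0],"angular":[0,0,0],"fingers":1},
    {"dp":[0,0,0],"angular":[0,0,0],"fingers":1},
    {"dp":[0,0,0],"angular":[0,0,0],"fingers":1},
    {"dp":[0,0,0],"angular":[0,0,0],"fingers":1},
    {"dp":[0,0,0],"angular":[0,0,0],"fingers":1},
    {"dp":[0,0,0],"angular":[0,0,0],"fingers":1},
    {"dp":[0,0,0],"angular":[0,0,0],"fingers":1}
  ]
}}

```text
time: 8.75
tool_pos: [567.6, -28.6, 40.3]
tcp_rot: [-180.0, 0.0, -171.6]
ft_force: [0.2, -0.4, 3.0]
finger_gap: 12.7
grip_force: 59.2
```

>>> {"method": "step_arm", "body": {
  "targets": [
    {"dp":[0,0,-0.04],"angular":[0,0,0],"fingers":1},
    {"dp":[0,0,-0.09],"angular":[0,0,0],"fingers":1},
    {"dp":[0,0,-0.13],"angular":[0,0,0],"fingers":1},
    {"dp":[0,0,-0.175],"angular":[0,0,0],"fingers":1},
    {"dp":[0,0,-0.22],"angular":[0,0,0],"fingers":1},
    {"dp":[0,0,-0.26],"angular":[0,0,0],"fingers":1},
    {"dp":[0,0,-0.31],"angular":[0,0,0],"fingers":1},
    {"dp":[0,0,-0.35],"angular":[0,0,0],"fingers":1}
  ]
}}

```text
time: 9.75
tool_pos: [567.5, -28.6, 110.9]
tcp_rot: [-180.0, 0.0, -171.6]
ft_force: [0.4, -0.0, -0.5]
finger_gap: 12.6
grip_force: 58.9
```

```bash
python3 - <<'E'
from plan import *
save(*[load()[0],load()[1]])
print(load()[0], load()[1].as_euler('xyz',True))
R=E(180,0,110)
go([395,170,110],R,1)
go([395,170,40],R,1)
go([395,170,11],R,1,n=5)
call([load()],0)
go([395,170,200],R,0)
E
```

```text
[567.38023704 -28.561253   110.092     ] [-180.      0.   -171.58]
CALL
 x8 [0.354, 0.554, 0.0] [0.0, 0.0, 0.218] 1
CALL
 x8 [0.624, 0.206, 0.0] [0.0, 0.0, 0.218] 1
CALL
 x8 [0.0, 0.0, 0.35] [0.0, 0.0, 0.0] 1
CALL
 x1 [0.0, 0.0, 0.029] [0.0, 0.0, 0.0] 1
 x1 [0.0, 0.0, 0.058] [0.0, 0.0, 0.0] 1
 x1 [0.0, 0.0, 0.087] [0.0, 0.0, 0.0] 1
 x1 [0.0, 0.0, 0.116] [0.0, 0.0, 0.0] 1
 x4 [0.0, 0.0, 0.145] [0.0, 0.0, 0.0] 1
CALL
 x8 [0.0, 0.0, 0.0] [0.0, 0.0, 0.0] 0
CALL
 x8 [0.0, 0.0, -0.945] [0.0, 0.0, 0.0] 0
```

>>> {"method": "step_arm", "body": {
  "targets": [
    {"dp":[0.354,0.554,0],"angular":[0,0,0.218],"fingers":1},
    {"dp":[0.354,0.554,0],"angular":[0,0,0.218],"fingers":1},
    {"dp":[0.354,0.554,0],"angular":[0,0,0.218],"fingers":1},
    {"dp":[0.354,0.554,0],"angular":[0,0,0.218],"fingers":1},
    {"dp":[0.354,0.554,0],"angular":[0,0,0.218],"fingers":1},
    {"dp":[0.354,0.554,0],"angular":[0,0,0.218],"fingers":1},
    {"dp":[0.354,0.554,0],"angular":[0,0,0.218],"fingers":1},
    {"dp":[0.354,0.554,0],"angular":[0,0,0.218],"fingers":1}
  ]
}}

```text
time: 10.75
tool_pos: [481.2, 70.5, 110.0]
tcp_rot: [-180.0, -0.0, 149.2]
ft_force: [0.8, 0.6, -1.0]
finger_gap: 12.9
grip_force: 59.0
```

>>> {"method": "step_arm", "body": {
  "targets": [
    {"dp":[0.624,0.206,0],"angular":[0,0,0.218],"fingers":1},
    {"dp":[0.624,0.206,0],"angular":[0,0,0.218],"fingers":1},
    {"dp":[0.624,0.206,0],"angular":[0,0,0.218],"fingers":1},
    {"dp":[0.624,0.206,0],"angular":[0,0,0.218],"fingers":1},
    {"dp":[0.624,0.206,0],"angular":[0,0,0.218],"fingers":1},
    {"dp":[0.624,0.206,0],"angular":[0,0,0.218],"fingers":1},
    {"dp":[0.624,0.206,0],"angular":[0,0,0.218],"fingers":1},
    {"dp":[0.624,0.206,0],"angular":[0,0,0.218],"fingers":1}
  ]
}}

```text
time: 11.75
tool_pos: [395.2, 169.8, 110.1]
tcp_rot: [-180.0, 0.0, 110.0]
ft_force: [-0.4, -0.2, -1.2]
finger_gap: 12.9
grip_force: 59.0
```

>>> {"method": "step_arm", "body": {
  "targets": [
    {"dp":[0,0,0.1],"angular":[0,0,0],"fingers":1},
    {"dp":[0,0,0.2],"angular":[0,0,0],"fingers":1},
    {"dp":[0,0,0.3],"angular":[0,0,0],"fingers":1},
    {"dp":[0,0,0.35],"angular":[0,0,0],"fingers":1},
    {"dp":[0,0,0.4],"angular":[0,0,0],"fingers":1},
    {"dp":[0,0,0.44],"angular":[0,0,0],"fingers":1},
    {"dp":[0,0,0.47],"angular":[0,0,0],"fingers":1},
    {"dp":[0,0,0.495],"angular":[0,0,0],"fingers":1}
  ]
}}

```text
time: 12.75
tool_pos: [395.3, 170.1, 11.0]
tcp_rot: [180.0, 0.0, 109.9]
ft_force: [0.6, -0.5, -1.7]
finger_gap: 12.4
grip_force: 59.0
```

>>> {"method": "step_arm", "body": {
  "targets": [
    {"dp":[0,0,0],"angular":[0,0,0],"fingers":1},
    {"dp":[0,0,0],"angular":[0,0,0],"fingers":0},
    {"dp":[0,0,0],"angular":[0,0,0],"fingers":0},
    {"dp":[0,0,0],"angular":[0,0,0],"fingers":0},
    {"dp":[0,0,0],"angular":[0,0,0],"fingers":0},
    {"dp":[0,0,0],"angular":[0,0,0],"fingers":0},
    {"dp":[0,0,-0.3],"angular":[0,0,0],"fingers":0},
    {"dp":[0,0,-0.6],"angular":[0,0,0],"fingers":0}
  ]
}}

```text
time: 13.75
tool_pos: [394.0, 169.7, 131.7]
tcp_rot: [-179.9, -0.0, 109.9]
ft_force: [1.5, 0.8, -0.2]
finger_gap: 85.8
grip_force: 0.0
```

```bash
python3 - <<'E'
from plan import *
P,R=load(); print(P); P[2]=131.092; save(P,R)
go([480,-200,220],E(180,0,179),0)
E
```

```text
[395.05174586 169.99948482 200.092     ]
CALL
 x8 [-0.942, -0.116, -0.222] [0.0, 0.0, -0.192] 0
CALL
 x8 [-0.71, -0.63, -0.223] [0.0, 0.0, -0.192] 0
```

>>> {"method": "step_arm", "body": {
  "targets": [
    {"dp":[-0.942,-0.116,-0.222],"angular":[0,0,-0.192],"fingers":0},
    {"dp":[-0.942,-0.116,-0.222],"angular":[0,0,-0.192],"fingers":0},
    {"dp":[-0.942,-0.116,-0.222],"angular":[0,0,-0.192],"fingers":0},
    {"dp":[-0.942,-0.116,-0.222],"angular":[0,0,-0.192],"fingers":0},
    {"dp":[-0.942,-0.116,-0.222],"angular":[0,0,-0.192],"fingers":0},
    {"dp":[-0.942,-0.116,-0.222],"angular":[0,0,-0.192],"fingers":0},
    {"dp":[-0.942,-0.116,-0.222],"angular":[0,0,-0.192],"fingers":0},
    {"dp":[-0.942,-0.116,-0.222],"angular":[0,0,-0.192],"fingers":0}
  ]
}}

```text
time: 14.75
tool_pos: [437.2, -14.1, 175.2]
tcp_rot: [-180.0, -0.0, 144.6]
ft_force: [0.4, -0.0, 0.5]
finger_gap: 85.5
grip_force: 0.0
```

>>> {"method": "step_arm", "body": {
  "targets": [
    {"dp":[-0.71,-0.63,-0.223],"angular":[0,0,-0.192],"fingers":0},
    {"dp":[-0.71,-0.63,-0.223],"angular":[0,0,-0.192],"fingers":0},
    {"dp":[-0.71,-0.63,-0.223],"angular":[0,0,-0.192],"fingers":0},
    {"dp":[-0.71,-0.63,-0.223],"angular":[0,0,-0.192],"fingers":0},
    {"dp":[-0.71,-0.63,-0.223],"angular":[0,0,-0.192],"fingers":0},
    {"dp":[-0.71,-0.63,-0.223],"angular":[0,0,-0.192],"fingers":0},
    {"dp":[-0.71,-0.63,-0.223],"angular":[0,0,-0.192],"fingers":0},
    {"dp":[-0.71,-0.63,-0.223],"angular":[0,0,-0.192],"fingers":0}
  ]
}}

```text
time: 15.75
tool_pos: [479.9, -199.1, 220.0]
tcp_rot: [180.0, -0.0, 179.1]
ft_force: [-0.3, 0.5, -0.3]
finger_gap: 85.7
grip_force: 0.0
```

```bash
python3 - <<'E'
from plan import *
np.set_printoptions(precision=2,suppress=True)
s=sense();print(s['time'],s['tool_pos'],s['tcp_rot'],load()[0])
p=camera_params('wrist');im=snapshot('wrist');cv2.imwrite('pics/w2.png',im)
for l,z in [('scoop_neck',24.6),('scoop_end',6.4),('scoop_lip',10)]:
    for a,c in pp('wrist',l): print(l,a,c,atz(p,a,z))
e=max(masks_of('wrist','scoop_neck'),key=lambda d:d['conf']);m=e['pixels'];print(e['conf'],m.sum())
ys,xs=np.nonzero(m);print(xs.min(),xs.max(),ys.min(),ys.max())
x0,y0=max(xs.min()-15,0),max(ys.min()-15,0)
c=im[y0:ys.max()+15,x0:xs.max()+15];k=580/max(c.shape[:2]);print(x0,y0,k);cv2.imwrite('pics/w2c.png',cv2.resize(c,None,fx=k,fy=k,interpolation=cv2.INTER_CUBIC))
for y in range(ys.min(),ys.max(),8): 
    w=xs[ys==y]; 
    if len(w): print(y,w.min(),w.max())
E
```

```text
15.75 [ 479.93 -199.08  220.01] [179.99  -0.   179.11] [ 479.93 -200.06  220.09]
scoop_end [256.4 115.9] 0.59 [ 410.04 -197.53    6.4 ]
scoop_lip [253.1 239.2] 0.96 [ 576.37 -204.68   10.  ]
scoop_lip [390.7 232.1] 0.38 [568.93 -11.88  10.  ]
0.89 2662
231 276 117 238
216 102 3.8410596026490067
117 253 256
125 249 259
133 249 259
141 249 259
149 250 259
157 248 259
165 248 259
173 249 258
181 248 259
189 248 259
197 246 260
205 231 276
213 232 275
221 232 275
229 233 274
237 235 273
```

View pics/w2.png

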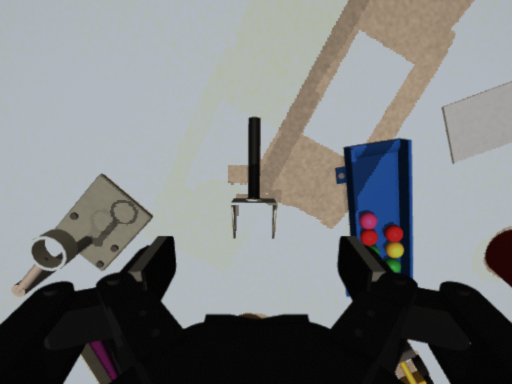

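```bash
cat >> plan.py <<'E'
C=15.;GX=-32.;D=12.
def yz(ys,a): return Ro.from_euler('zy',[0,0]) if 0 else Ro.from_euler('z',ys,degrees=True)*Ro.from_euler('y',-a,degrees=True)*E(180,0,180)
def sc(N,ys,b):
    """tool pose for scoop neck N, yaw ys, lip-up pitch b"""
    Rt=yz(ys,b+C); Rs=Ro.from_euler('z',ys,degrees=True)*Ro.from_euler('y',-b,degrees=True)
    return np.array(N)+Rs.apply([GX,0,0])+D*Rt.apply([0,0,1]),Rt
def sl(L,ys,b):
    """same for scoop lip position L"""
    Rs=Ro.from_euler('z',ys,degrees=True)*Ro.from_euler('y',-b,degrees=True)
    return sc(np.array(L)-Rs.apply([57,0,-25]),ys,b)
E
python3 - <<'E'
from plan import *
np.set_printoptions(precision=2,suppress=True)
p=camera_params('wrist')
e=atz(p,(254,117),6.5);n=atz(p,(253.5,200),31);e2=atz(p,(254,130),15);l=atz(p,(254.3,237),20);print(e,n,e2,l,atz(p,(235,237.5),22),atz(p,(273.5,237.5),22),np.degrees(np.arctan2((n-e)[1],(n-e)[0])))
ys=np.degrees(np.arctan2((n-e)[1],(n-e)[0])); 
N=np.array([e[0]+105*np.cos(np.radians(10)),n[1],24.6]);print(N)
q,R=sc(N,ys,10); print(q)
ax=R.apply([0,0,1])
go(q-80*ax,R,0); go(q,R,0,n=6); call([load()],1)
t=np.array([0,0,60]);go(q+t,R,1,n=6)
E
```

```text
[ 411.43 -201.35    6.5 ] [ 512.81 -203.62   31.  ] [ 427.04 -201.56   15.  ] [ 568.69 -203.68   20.  ] [ 568.11 -229.77   22.  ] [ 568.94 -177.7    22.  ] -1.2852804355941745
[ 514.84 -203.62   24.6 ]
[ 488.4  -203.03    8.17]
CALL
 x8 [0.126, -0.013, 0.697] [0.0, -0.139, 0.002] 0
CALL
 x1 [0.0, 0.0, 0.067] [0.0, 0.0, 0.0] 0
 x1 [0.0, 0.0, 0.133] [0.0, 0.0, 0.0] 0
 x1 [0.0, 0.0, 0.2] [0.0, 0.0, 0.0] 0
 x1 [0.0, 0.0, 0.267] [0.0, 0.0, 0.0] 0
 x1 [0.0, -0.001, 0.333] [0.0, 0.0, 0.0] 0
 x3 [0.001, -0.001, 0.4] [0.0, 0.0, 0.0] 0
CALL
 x8 [0.0, 0.0, 0.0] [0.0, 0.0, 0.0] 1
CALL
 x1 [-0.021, 0.0, -0.045] [0.0, 0.0, 0.0] 1
 x1 [-0.042, 0.0, -0.091] [0.0, 0.0, 0.0] 1
 x1 [-0.064, 0.0, -0.136] [0.0, 0.0, 0.0] 1
 x1 [-0.085, 0.001, -0.181] [0.0, 0.0, 0.0] 1
 x1 [-0.106, 0.001, -0.227] [0.0, 0.0, 0.0] 1
 x3 [-0.127, 0.001, -0.272] [0.0, 0.0, 0.0] 1
```

>>> {"method": "step_arm", "body": {
  "targets": [
    {"dp":[0.126,-0.013,0.697],"angular":[0,-0.139,0.002],"fingers":0},
    {"dp":[0.126,-0.013,0.697],"angular":[0,-0.139,0.002],"fingers":0},
    {"dp":[0.126,-0.013,0.697],"angular":[0,-0.139,0.002],"fingers":0},
    {"dp":[0.126,-0.013,0.697],"angular":[0,-0.139,0.002],"fingers":0},
    {"dp":[0.126,-0.013,0.697],"angular":[0,-0.139,0.002],"fingers":0},
    {"dp":[0.126,-0.013,0.697],"angular":[0,-0.139,0.002],"fingers":0},
    {"dp":[0.126,-0.013,0.697],"angular":[0,-0.139,0.002],"fingers":0},
    {"dp":[0.126,-0.013,0.697],"angular":[0,-0.139,0.002],"fingers":0}
  ]
}}

```text
time: 17.0
tool_pos: [455.5, -202.4, 81.5]
tcp_rot: [180.0, 25.1, 178.7]
ft_force: [0.1, 0.1, -0.5]
finger_gap: 85.6
grip_force: 0.0
```

>>> {"method": "step_arm", "body": {
  "targets": [
    {"dp":[0,0,0.067],"angular":[0,0,0],"fingers":0},
    {"dp":[0,0,0.133],"angular":[0,0,0],"fingers":0},
    {"dp":[0,0,0.2],"angular":[0,0,0],"fingers":0},
    {"dp":[0,0,0.267],"angular":[0,0,0],"fingers":0},
    {"dp":[0,0,0.333],"angular":[0,0,0],"fingers":0},
    {"dp":[0.001,-0.001,0.4],"angular":[0,0,0],"fingers":0},
    {"dp":[0.001,-0.001,0.4],"angular":[0,0,0],"fingers":0},
    {"dp":[0.001,-0.001,0.4],"angular":[0,0,0],"fingers":0}
  ]
}}

```text
time: 18.0
tool_pos: [488.5, -203.1, 8.5]
tcp_rot: [179.9, 25.0, 178.7]
ft_force: [-0.6, 0.1, 0.4]
finger_gap: 85.5
grip_force: 0.0
```

>>> {"method": "step_arm", "body": {
  "newtons": 100,
  "targets": [
    {"dp":[0,0,0],"angular":[0,0,0],"fingers":1},
    {"dp":[0,0,0],"angular":[0,0,0],"fingers":1},
    {"dp":[0,0,0],"angular":[0,0,0],"fingers":1},
    {"dp":[0,0,0],"angular":[0,0,0],"fingers":1},
    {"dp":[0,0,0],"angular":[0,0,0],"fingers":1},
    {"dp":[0,0,0],"angular":[0,0,0],"fingers":1},
    {"dp":[0,0,0],"angular":[0,0,0],"fingers":1},
    {"dp":[0,0,0],"angular":[0,0,0],"fingers":1}
  ]
}}

```text
time: 19.0
tool_pos: [488.6, -203.3, 8.4]
tcp_rot: [179.9, 25.0, 178.7]
ft_force: [-1.8, 0.8, 6.1]
finger_gap: 11.5
grip_force: 97.7
```

>>> {"method": "step_arm", "body": {
  "targets": [
    {"dp":[-0.021,0,-0.045],"angular":[0,0,0],"fingers":1},
    {"dp":[-0.042,0,-0.091],"angular":[0,0,0],"fingers":1},
    {"dp":[-0.064,0,-0.136],"angular":[0,0,0],"fingers":1},
    {"dp":[-0.085,0.001,-0.181],"angular":[0,0,0],"fingers":1},
    {"dp":[-0.106,0.001,-0.227],"angular":[0,0,0],"fingers":1},
    {"dp":[-0.127,0.001,-0.272],"angular":[0,0,0],"fingers":1},
    {"dp":[-0.127,0.001,-0.272],"angular":[0,0,0],"fingers":1},
    {"dp":[-0.127,0.001,-0.272],"angular":[0,0,0],"fingers":1}
  ]
}}

```text
time: 20.0
tool_pos: [488.2, -202.9, 67.9]
tcp_rot: [179.9, 25.0, 178.7]
ft_force: [0.2, 0.9, -0.5]
finger_gap: 11.7
grip_force: 97.8
```

```bash
python3 - <<'E'
from plan import *
s=sense();print(s['tool_pos'],s['tcp_rot'],s['joint_pos'])
p=camera_params('wrist');im=snapshot('wrist');cv2.imwrite('pics/w3.png',im)
N=np.array([514.84,-203.62,84.6])
Rs=Ro.from_euler('z',-1.29,degrees=True)*Ro.from_euler('y',-10,degrees=True)
def q(v): return proj(p,N+Rs.apply(v))[0].round(1)
for l,v in [('neck',[0,0,0]),('lip',[57,0,-25]),('end',[-105,0,0])]:
    print(l,'exp',q(v),[(a.round(1),c) for a,c in pp('wrist',l if 0 else 'scoop_'+l)])
for v in [[57,28,-25],[57,-28,-25],[0,28,19],[0,-28,19]]: print(v,q(v))
E
```

```text
[ 488.20008131 -202.87565957   67.91376412] [179.90544233  25.00419394 178.67605677] [ -38.45769176  -15.40157931  128.6957333    20.135089     48.16551753
 -138.21570671]
neck exp [255.6 293.2] []
lip exp [255.7 316.3] []
end exp [255.3 110.8] [(array([256.4, 107.6]), 0.78)]
[57, 28, -25] [292.  316.2]
[57, -28, -25] [219.4 316.3]
[0, 28, 19] [308.8 322.4]
[0, -28, 19] [202.4 322.6]
```

View pics/w3.png

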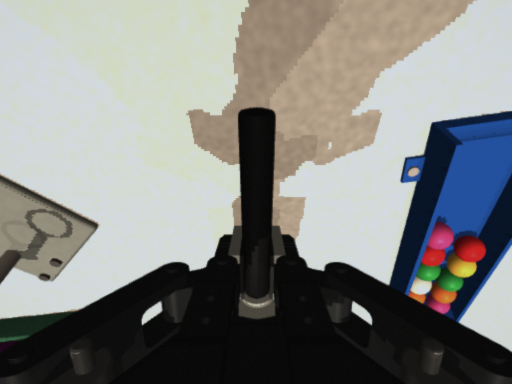

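```bash
cat >> plan.py <<'E'
O=np.array([570.4,-28.1,0.]);TY=8.3
def tr(x,z,b,y=0):
    return sl(O+Ro.from_euler('z',TY,degrees=True).apply([x,y,z]),TY,b)
E
python3 - <<'E'
from plan import *
go(*tr(-55,50,-3),1)
go(*tr(-55,5,-3),1,n=8)
E
```

```text
CALL
 x8 [0.273, 0.767, -0.125] [-0.017, 0.072, -0.051] 1
CALL
 x1 [0.006, 0.0, 0.028] [0.0, 0.0, 0.0] 1
 x1 [0.012, 0.0, 0.055] [0.0, 0.0, 0.0] 1
 x1 [0.018, 0.0, 0.083] [0.0, 0.0, 0.0] 1
 x1 [0.023, 0.0, 0.11] [0.0, 0.0, 0.0] 1
 x1 [0.029, 0.0, 0.138] [0.0, 0.0, 0.0] 1
 x1 [0.035, 0.0, 0.165] [0.0, 0.0, 0.0] 1
 x1 [0.041, 0.0, 0.193] [0.0, 0.0, 0.0] 1
 x1 [0.047, -0.001, 0.22] [0.0, 0.0, 0.0] 1
```

>>> {"method": "step_arm", "body": {
  "targets": [
    {"dp":[0.05,0.15,-0.06],"angular":[-0.003,0.014,-0.01],"fingers":1},
    {"dp":[0.11,0.3,-0.125],"angular":[-0.007,0.03,-0.02],"fingers":1},
    {"dp":[0.16,0.45,-0.125],"angular":[-0.01,0.045,-0.03],"fingers":1},
    {"dp":[0.22,0.62,-0.125],"angular":[-0.014,0.06,-0.04],"fingers":1},
    {"dp":[0.273,0.767,-0.125],"angular":[-0.017,0.072,-0.051],"fingers":1},
    {"dp":[0.273,0.767,-0.125],"angular":[-0.017,0.072,-0.051],"fingers":1},
    {"dp":[0.273,0.767,-0.125],"angular":[-0.017,0.072,-0.051],"fingers":1},
    {"dp":[0.273,0.767,-0.125],"angular":[-0.017,0.072,-0.051],"fingers":1}
  ]
}}

```text
time: 21.2
tool_pos: [432.0, -49.1, 68.1]
tcp_rot: [180.0, 12.1, -171.7]
ft_force: [-0.6, -0.0, -1.9]
finger_gap: 11.6
grip_force: 97.9
```

```bash
python3 - <<'E'
from plan import *
s=sense();print(s['tool_pos'],s['tcp_rot'],s['joint_pos'])
print(tr(-55,50,-3)[0])
p=camera_params('wrist')
im=snapshot('wrist');cv2.imwrite('pics/w4.png',im)
# predicted: tray inside front corners, scoop end
for n,v in [('floor front',[-110,33,3]),('floor front',[-110,-33,3]),('rim',[-60,33,30]),('rim',[-60,-33,30]),('backrim',[117,33,30]),('',[117,-33,30])]: print(n,v,proj(p,O+Ro.from_euler('z',TY,degrees=True).apply(v)).round(1))
print(pp('wrist','scoop_end'),pp('wrist','sweet1_center'))
E
```

```text
[431.98981897 -49.0657782   68.05998154] [ 179.95225827   12.07178334 -171.71716647] [ -17.74822402  -23.74010579  131.91860362    6.06704391   61.1005567
 -118.47167046]
[431.79248245 -48.32065002  67.88586727]
floor front [-110, 33, 3] [[296.7 221.9]]
floor front [-110, -33, 3] [[217.  221.9]]
rim [-60, 33, 30] [[296.7 290.5]]
rim [-60, -33, 30] [[217.  290.6]]
backrim [117, 33, 30] [[285.6 401.5]]
 [117, -33, 30] [[227.8 401.6]]
[(array([256. , 109.7]), 0.79)] []
```

View pics/w4.png

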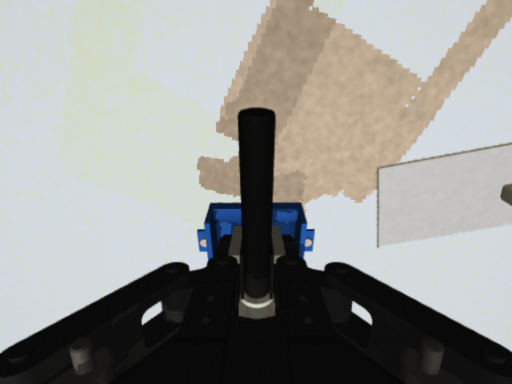

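>>> {"method": "step_arm", "body": {
  "targets": [
    {"dp":[0.006,0,0.028],"angular":[0,0,0],"fingers":1},
    {"dp":[0.012,0,0.055],"angular":[0,0,0],"fingers":1},
    {"dp":[0.018,0,0.083],"angular":[0,0,0],"fingers":1},
    {"dp":[0.023,0,0.11],"angular":[0,0,0],"fingers":1},
    {"dp":[0.029,0,0.138],"angular":[0,0,0],"fingers":1},
    {"dp":[0.035,0,0.165],"angular":[0,0,0],"fingers":1},
    {"dp":[0.041,0,0.193],"angular":[0,0,0],"fingers":1},
    {"dp":[0.047,-0.001,0.22],"angular":[0,0,0],"fingers":1}
  ]
}}

```text
time: 22.35
tool_pos: [431.8, -48.4, 22.6]
tcp_rot: [179.9, 12.0, -171.6]
ft_force: [0.4, -0.1, -0.1]
finger_gap: 12.0
grip_force: 97.9
```

```bash
python3 - <<'E'
from plan import *
s=sense();print(s['tool_pos'],s['ft_force'])
go(*tr(-55,3,-3),1,n=6)
for x,n in ((-25,8),(15,12)): go(*tr(x,3,-3),1,n=n)
E
```

```text
[431.78611273 -48.422079    22.56324305] [ 0.3755892  -0.12923279 -0.13976563]
CALL
 x1 [0.0, 0.0, 0.002] [0.0, 0.0, 0.0] 1
 x1 [0.001, 0.0, 0.003] [0.0, 0.0, 0.0] 1
 x1 [0.001, 0.0, 0.005] [0.0, 0.0, 0.0] 1
 x1 [0.001, 0.0, 0.007] [0.0, 0.0, 0.0] 1
 x1 [0.002, 0.0, 0.008] [0.0, 0.0, 0.0] 1
 x3 [0.002, 0.0, 0.01] [0.0, 0.0, 0.0] 1
CALL
 x1 [-0.018, 0.0, 0.004] [0.0, 0.0, 0.0] 1
 x1 [-0.037, 0.0, 0.008] [0.0, 0.0, 0.0] 1
 x1 [-0.055, 0.0, 0.012] [0.0, 0.0, 0.0] 1
 x1 [-0.073, 0.0, 0.016] [0.0, 0.0, 0.0] 1
 x1 [-0.092, 0.0, 0.02] [0.0, 0.0, 0.0] 1
 x1 [-0.11, 0.0, 0.023] [0.0, 0.0, 0.0] 1
 x1 [-0.128, 0.0, 0.027] [0.0, 0.0, 0.0] 1
 x1 [-0.147, 0.0, 0.031] [0.0, 0.0, 0.0] 1
CALL
 x1 [-0.016, 0.0, 0.004] [0.0, 0.0, 0.0] 1
 x1 [-0.033, 0.0, 0.007] [0.0, 0.0, 0.0] 1
 x1 [-0.049, 0.0, 0.011] [0.0, 0.0, 0.0] 1
 x1 [-0.065, 0.0, 0.014] [0.0, 0.0, 0.0] 1
 x1 [-0.081, 0.0, 0.018] [0.0, 0.0, 0.0] 1
 x1 [-0.098, 0.0, 0.021] [0.0, 0.0, 0.0] 1
 x1 [-0.114, 0.0, 0.025] [0.0, 0.0, 0.0] 1
 x1 [-0.13, 0.0, 0.028] [0.0, 0.0, 0.0] 1
CALL
 x1 [-0.017, 0.0, 0.004] [0.0, 0.0, 0.0] 1
 x1 [-0.033, 0.0, 0.007] [0.0, 0.0, 0.0] 1
 x1 [-0.049, 0.0, 0.011] [0.0, 0.0, 0.0] 1
 x5 [-0.065, 0.0, 0.014] [0.0, 0.0, 0.0] 1
```

>>> {"method": "step_arm", "body": {
  "targets": [
    {"dp":[0,0,0.002],"angular":[0,0,0],"fingers":1},
    {"dp":[0.001,0,0.003],"angular":[0,0,0],"fingers":1},
    {"dp":[0.001,0,0.005],"angular":[0,0,0],"fingers":1},
    {"dp":[0.001,0,0.007],"angular":[0,0,0],"fingers":1},
    {"dp":[0.002,0,0.008],"angular":[0,0,0],"fingers":1},
    {"dp":[0.002,0,0.01],"angular":[0,0,0],"fingers":1},
    {"dp":[0.002,0,0.01],"angular":[0,0,0],"fingers":1},
    {"dp":[0.002,0,0.01],"angular":[0,0,0],"fingers":1}
  ]
}}

```text
time: 23.35
tool_pos: [432.0, -48.5, 21.1]
tcp_rot: [179.9, 12.1, -171.6]
ft_force: [0.8, -0.6, -0.8]
finger_gap: 11.7
grip_force: 97.7
```

>>> {"method": "step_arm", "body": {
  "targets": [
    {"dp":[-0.018,0,0.004],"angular":[0,0,0],"fingers":1},
    {"dp":[-0.037,0,0.008],"angular":[0,0,0],"fingers":1},
    {"dp":[-0.055,0,0.012],"angular":[0,0,0],"fingers":1},
    {"dp":[-0.073,0,0.016],"angular":[0,0,0],"fingers":1},
    {"dp":[-0.092,0,0.02],"angular":[0,0,0],"fingers":1},
    {"dp":[-0.11,0,0.023],"angular":[0,0,0],"fingers":1},
    {"dp":[-0.128,0,0.027],"angular":[0,0,0],"fingers":1},
    {"dp":[-0.147,0,0.031],"angular":[0,0,0],"fingers":1}
  ]
}}

```text
time: 24.35
tool_pos: [461.7, -44.0, 20.9]
tcp_rot: [179.9, 12.0, -171.6]
ft_force: [-0.5, -0.1, 0.4]
finger_gap: 11.5
grip_force: 97.7
```

>>> {"method": "step_arm", "body": {
  "targets": [
    {"dp":[0,0,0.003],"angular":[0,0,0],"fingers":1},
    {"dp":[0,0,0.003],"angular":[0,0,0],"fingers":1},
    {"dp":[0,0,0.006],"angular":[0,0,0],"fingers":1},
    {"dp":[0,0,0.006],"angular":[0,0,0],"fingers":1},
    {"dp":[0,0,0.008],"angular":[0,0,0],"fingers":1},
    {"dp":[0,0,0.008],"angular":[0,0,0],"fingers":1},
    {"dp":[0,0,0.008],"angular":[0,0,0],"fingers":1},
    {"dp":[0,0,0.008],"angular":[0,0,0],"fingers":1}
  ]
}}

```text
time: 25.35
tool_pos: [461.9, -44.0, 19.5]
tcp_rot: [179.9, 12.1, -171.6]
ft_force: [-1.6, 0.1, 2.4]
finger_gap: 11.5
grip_force: 97.8
```

```bash
python3 - <<'E'
from plan import *
q,R=tr(-25,3,-3); save(q+1.6*R.apply([0,0,1]),R)
s=sense();print(s['tool_pos']-load()[0],s['ft_force'])
for x,n in ((16,12),): go(*tr(x,1.7,-3),1,n=n)
P,R=load();save(P,R)
E
```

```text
[ 0.13141247 -0.09668592  0.14451593] [-1.62912488  0.09622686  2.38633481]
CALL
 x1 [-0.017, 0.0, 0.003] [0.0, 0.0, 0.0] 1
 x1 [-0.033, 0.0, 0.007] [0.0, 0.0, 0.0] 1
 x1 [-0.05, 0.0, 0.01] [0.0, 0.0, 0.0] 1
 x1 [-0.066, 0.0, 0.014] [0.0, 0.0, 0.0] 1
 x1 [-0.083, 0.0, 0.017] [0.0, 0.0, 0.0] 1
 x1 [-0.1, 0.0, 0.02] [0.0, 0.0, 0.0] 1
 x1 [-0.116, 0.0, 0.024] [0.0, 0.0, 0.0] 1
 x1 [-0.133, 0.0, 0.027] [0.0, 0.0, 0.0] 1
CALL
 x1 [-0.016, 0.0, 0.004] [0.0, 0.0, 0.0] 1
 x1 [-0.033, 0.0, 0.007] [0.0, 0.0, 0.0] 1
 x1 [-0.05, 0.0, 0.011] [0.0, 0.0, 0.0] 1
 x5 [-0.066, 0.0, 0.014] [0.0, 0.0, 0.0] 1
```

>>> {"method": "step_arm", "body": {
  "targets": [
    {"dp":[-0.017,0,0.003],"angular":[0,0,0],"fingers":1},
    {"dp":[-0.033,0,0.007],"angular":[0,0,0],"fingers":1},
    {"dp":[-0.05,0,0.01],"angular":[0,0,0],"fingers":1},
    {"dp":[-0.066,0,0.014],"angular":[0,0,0],"fingers":1},
    {"dp":[-0.083,0,0.017],"angular":[0,0,0],"fingers":1},
    {"dp":[-0.1,0,0.02],"angular":[0,0,0],"fingers":1},
    {"dp":[-0.116,0,0.024],"angular":[0,0,0],"fingers":1},
    {"dp":[-0.133,0,0.027],"angular":[0,0,0],"fingers":1}
  ]
}}

```text
time: 26.35
tool_pos: [488.9, -40.0, 19.6]
tcp_rot: [179.9, 12.0, -171.6]
ft_force: [-1.5, -0.2, 2.8]
finger_gap: 11.4
grip_force: 98.0
```

>>> {"method": "step_arm", "body": {
  "targets": [
    {"dp":[-0.016,0,0.004],"angular":[0,0,0],"fingers":1},
    {"dp":[-0.033,0,0.007],"angular":[0,0,0],"fingers":1},
    {"dp":[-0.05,0,0.011],"angular":[0,0,0],"fingers":1},
    {"dp":[-0.066,0,0.014],"angular":[0,0,0],"fingers":1},
    {"dp":[-0.066,0,0.014],"angular":[0,0,0],"fingers":1},
    {"dp":[-0.066,0,0.014],"angular":[0,0,0],"fingers":1},
    {"dp":[-0.066,0,0.014],"angular":[0,0,0],"fingers":1},
    {"dp":[-0.066,0,0.014],"angular":[0,0,0],"fingers":1}
  ]
}}

```text
time: 27.35
tool_pos: [502.1, -38.1, 19.8]
tcp_rot: [179.9, 12.1, -171.6]
ft_force: [1.3, 0.2, 1.6]
finger_gap: 11.5
grip_force: 98.5
```

```bash
python3 - <<'E'
from plan import *
s=sense();print(s['tool_pos']-load()[0],s['ft_force'])
ims=[snapshot('top')[120:250,225:325],snapshot('side')[170:260,205:325]]
a=[cv2.resize(i,(400,int(400*i.shape[0]/i.shape[1])),interpolation=cv2.INTER_CUBIC) for i in ims]
H=max(i.shape[0] for i in a); a=[cv2.copyMakeBorder(i,0,H-i.shape[0],0,0,cv2.BORDER_CONSTANT) for i in a]
cv2.imwrite('pics/p5.png',np.hstack(a)); print(pp('side','sweet1_center'),pp('top','sweet1_center'))
E
```

```text
[ 0.11786021 -0.02908366  0.19416624] [1.28306821 0.16634446 1.64005073]
[(array([288.6, 193.1]), 0.48)] [(array([269.2, 144.5]), 0.38)]
```

View pics/p5.png

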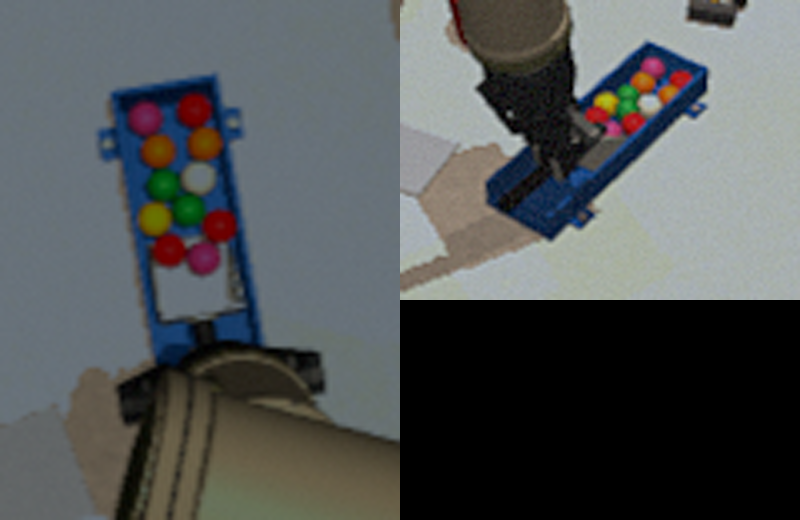

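```bash
python3 - <<'E'
from plan import *
go(*tr(46,1.7,-3),1,n=12)
E
```

```text
CALL
 x1 [-0.012, 0.0, 0.003] [0.0, 0.0, 0.0] 1
 x1 [-0.024, 0.0, 0.005] [0.0, 0.0, 0.0] 1
 x1 [-0.037, 0.0, 0.008] [0.0, 0.0, 0.0] 1
 x1 [-0.049, 0.0, 0.01] [0.0, 0.0, 0.0] 1
 x1 [-0.061, 0.0, 0.013] [0.0, 0.0, 0.0] 1
 x1 [-0.073, 0.0, 0.016] [0.0, 0.0, 0.0] 1
 x1 [-0.086, 0.0, 0.018] [0.0, 0.0, 0.0] 1
 x1 [-0.098, 0.0, 0.021] [0.0, 0.0, 0.0] 1
CALL
 x1 [-0.012, 0.0, 0.002] [0.0, 0.0, 0.0] 1
 x1 [-0.024, 0.0, 0.005] [0.0, 0.0, 0.0] 1
 x1 [-0.037, 0.0, 0.008] [0.0, 0.0, 0.0] 1
 x5 [-0.049, 0.0, 0.01] [0.0, 0.0, 0.0] 1
```

>>> {"method": "step_arm", "body": {
  "targets": [
    {"dp":[-0.012,0,0.003],"angular":[0,0,0],"fingers":1},
    {"dp":[-0.024,0,0.005],"angular":[0,0,0],"fingers":1},
    {"dp":[-0.037,0,0.008],"angular":[0,0,0],"fingers":1},
    {"dp":[-0.049,0,0.01],"angular":[0,0,0],"fingers":1},
    {"dp":[-0.061,0,0.013],"angular":[0,0,0],"fingers":1},
    {"dp":[-0.073,0,0.016],"angular":[0,0,0],"fingers":1},
    {"dp":[-0.086,0,0.018],"angular":[0,0,0],"fingers":1},
    {"dp":[-0.098,0,0.021],"angular":[0,0,0],"fingers":1}
  ]
}}

```text
time: 28.55
tool_pos: [522.1, -35.1, 19.7]
tcp_rot: [179.9, 12.0, -171.6]
ft_force: [-1.6, -0.2, 3.6]
finger_gap: 11.8
grip_force: 98.5
```

>>> {"method": "step_arm", "body": {
  "targets": [
    {"dp":[-0.012,0,0.002],"angular":[0,0,0],"fingers":1},
    {"dp":[-0.024,0,0.005],"angular":[0,0,0],"fingers":1},
    {"dp":[-0.037,0,0.008],"angular":[0,0,0],"fingers":1},
    {"dp":[-0.049,0,0.01],"angular":[0,0,0],"fingers":1},
    {"dp":[-0.049,0,0.01],"angular":[0,0,0],"fingers":1},
    {"dp":[-0.049,0,0.01],"angular":[0,0,0],"fingers":1},
    {"dp":[-0.049,0,0.01],"angular":[0,0,0],"fingers":1},
    {"dp":[-0.049,0,0.01],"angular":[0,0,0],"fingers":1}
  ]
}}

```text
time: 29.55
tool_pos: [531.9, -33.7, 19.8]
tcp_rot: [179.9, 12.1, -171.6]
ft_force: [0.1, -0.5, 2.4]
finger_gap: 11.5
grip_force: 98.6
```

```bash
python3 - <<'E'
from plan import *
s=sense();print(s['tool_pos']-load()[0],s['ft_force'])
im=snapshot('top');c=cv2.resize(im[125:225,235:315],(480,600),interpolation=cv2.INTER_CUBIC);cv2.imwrite('pics/p6.png',c)
E
```

```text
[0.1580078  0.03592657 0.21529429] [ 0.11702084 -0.46364448  2.4392034 ]
```

View pics/p6.png

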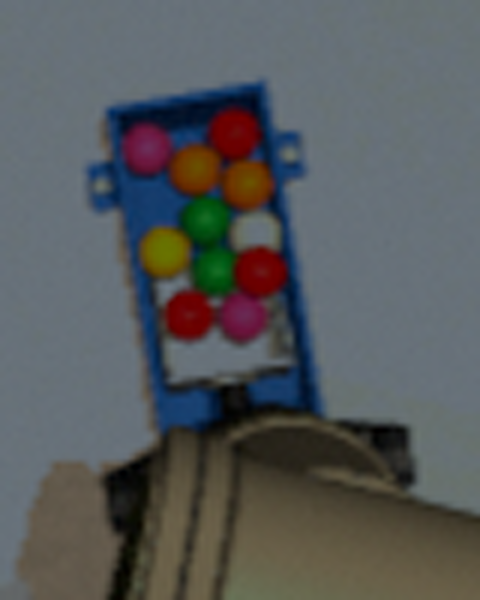

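```bash
cat >> plan.py <<'E'
def tn(x,z,b,y=0): return sc(O+Ro.from_euler('z',TY,degrees=True).apply([x,y,z]),TY,b)
E
python3 - <<'E'
from plan import *
go(*tr(60,1.8,-3),1,n=8)
go(*tn(3,36,8),1,n=8)
go(*tn(0,80,20),1,n=8)
E
```

```text
CALL
 x1 [-0.009, 0.0, 0.002] [0.0, 0.0, 0.0] 1
 x1 [-0.017, 0.0, 0.004] [0.0, 0.0, 0.0] 1
 x1 [-0.026, 0.0, 0.005] [0.0, 0.0, 0.0] 1
 x1 [-0.034, 0.0, 0.007] [0.0, 0.0, 0.0] 1
 x1 [-0.043, 0.0, 0.009] [0.0, 0.0, 0.0] 1
 x1 [-0.051, 0.0, 0.011] [0.0, 0.0, 0.0] 1
 x1 [-0.06, 0.0, 0.012] [0.0, 0.0, 0.0] 1
 x1 [-0.068, 0.0, 0.014] [0.0, 0.0, 0.0] 1
CALL
 x1 [-0.001, 0.0, 0.0] [0.0, -0.008, 0.0] 1
 x1 [-0.002, 0.0, -0.001] [0.0, -0.015, 0.0] 1
 x1 [-0.002, 0.0, -0.001] [0.0, -0.023, 0.0] 1
 x1 [-0.003, 0.0, -0.001] [0.0, -0.031, 0.0] 1
 x1 [-0.004, 0.0, -0.002] [0.0, -0.038, 0.0] 1
 x1 [-0.005, 0.0, -0.002] [0.0, -0.046, 0.0] 1
 x1 [-0.006, 0.0, -0.002] [0.0, -0.053, 0.0] 1
 x1 [-0.007, 0.0, -0.003] [0.0, -0.061, 0.0] 1
CALL
 x1 [-0.01, 0.0, -0.022] [0.0, -0.008, 0.0] 1
 x1 [-0.02, 0.0, -0.044] [0.0, -0.017, 0.0] 1
 x1 [-0.03, 0.0, -0.066] [0.0, -0.025, 0.0] 1
 x1 [-0.039, 0.0, -0.088] [0.0, -0.033, 0.0] 1
 x1 [-0.049, 0.0, -0.11] [0.0, -0.042, 0.0] 1
 x1 [-0.059, 0.0, -0.132] [0.0, -0.05, 0.0] 1
 x1 [-0.069, 0.0, -0.154] [0.0, -0.058, 0.0] 1
 x1 [-0.079, 0.0, -0.176] [0.0, -0.067, 0.0] 1
```

>>> {"method": "step_arm", "body": {
  "targets": [
    {"dp":[-0.009,0,0.002],"angular":[0,0,0],"fingers":1},
    {"dp":[-0.017,0,0.004],"angular":[0,0,0],"fingers":1},
    {"dp":[-0.026,0,0.005],"angular":[0,0,0],"fingers":1},
    {"dp":[-0.034,0,0.007],"angular":[0,0,0],"fingers":1},
    {"dp":[-0.043,0,0.009],"angular":[0,0,0],"fingers":1},
    {"dp":[-0.051,0,0.011],"angular":[0,0,0],"fingers":1},
    {"dp":[-0.06,0,0.012],"angular":[0,0,0],"fingers":1},
    {"dp":[-0.068,0,0.014],"angular":[0,0,0],"fingers":1}
  ]
}}

```text
time: 30.6
tool_pos: [545.6, -31.7, 19.8]
tcp_rot: [179.9, 12.0, -171.6]
ft_force: [-2.3, 0.9, 1.5]
finger_gap: 11.8
grip_force: 98.5
```

>>> {"method": "step_arm", "body": {
  "targets": [
    {"dp":[-0.001,0,0],"angular":[0,-0.008,0],"fingers":1},
    {"dp":[-0.002,0,-0.001],"angular":[0,-0.015,0],"fingers":1},
    {"dp":[-0.002,0,-0.001],"angular":[0,-0.023,0],"fingers":1},
    {"dp":[-0.003,0,-0.001],"angular":[0,-0.031,0],"fingers":1},
    {"dp":[-0.004,0,-0.002],"angular":[0,-0.038,0],"fingers":1},
    {"dp":[-0.005,0,-0.002],"angular":[0,-0.046,0],"fingers":1},
    {"dp":[-0.006,0,-0.002],"angular":[0,-0.053,0],"fingers":1},
    {"dp":[-0.007,0,-0.003],"angular":[0,-0.061,0],"fingers":1}
  ]
}}

```text
time: 31.6
tool_pos: [546.9, -31.5, 20.8]
tcp_rot: [179.9, 23.1, -171.7]
ft_force: [-0.5, 0.9, -1.8]
finger_gap: 11.3
grip_force: 102.9
```

>>> {"method": "step_arm", "body": {
  "targets": [
    {"dp":[-0.01,0,-0.022],"angular":[0,-0.008,0],"fingers":1},
    {"dp":[-0.02,0,-0.044],"angular":[0,-0.017,0],"fingers":1},
    {"dp":[-0.03,0,-0.066],"angular":[0,-0.025,0],"fingers":1},
    {"dp":[-0.039,0,-0.088],"angular":[0,-0.033,0],"fingers":1},
    {"dp":[-0.049,0,-0.11],"angular":[0,-0.042,0],"fingers":1},
    {"dp":[-0.059,0,-0.132],"angular":[0,-0.05,0],"fingers":1},
    {"dp":[-0.069,0,-0.154],"angular":[0,-0.058,0],"fingers":1},
    {"dp":[-0.079,0,-0.176],"angular":[0,-0.067,0],"fingers":1}
  ]
}}

```text
time: 32.6
tool_pos: [547.6, -31.5, 59.7]
tcp_rot: [179.9, 35.2, -171.7]
ft_force: [-0.4, 1.0, -2.8]
finger_gap: 11.3
grip_force: 103.1
```

```bash
python3 - <<'E'
from plan import *
s=sense();print(s['tool_pos']-load()[0],s['ft_force'],s['joint_pos'])
t=snapshot('top');c=cv2.resize(t[125:225,235:315],(320,400),interpolation=cv2.INTER_CUBIC)
sd=snapshot('side');d=cv2.resize(sd[130:250,100:330],(460,240),interpolation=cv2.INTER_CUBIC)
d2=cv2.copyMakeBorder(d,0,160,0,0,cv2.BORDER_CONSTANT);cv2.imwrite('pics/p7.png',np.hstack([c,d2]))
# cups: red rim in top, side
np.set_printoptions(precision=1,suppress=True)
T=camera_params('top');S=camera_params('side')
for c in('top','side'):
    for d in masks_of(c,'cup1_mid'):
        if d['conf']<.3: continue
        ys,xs=np.nonzero(d['pixels']); (u,v),r=cv2.minEnclosingCircle(np.c_[xs,ys].astype(np.float32))
        print(c,round(d['conf'],2),len(xs),(u,v),r,xs.min(),xs.max(),ys.min(),ys.max())
    print(c,[(a,k,atz(camera_params(c),a,30)) for a,k in pp(c,'cup1_mid')])
E
```

```text
[ 0.10048036 -0.02574047  0.55549591] [-0.38991463  0.97966946 -2.83734082] [ -18.92358778  -19.28898819  136.59582206   28.32396304   33.93845855
 -136.93297144]
top 0.85 966 (194.13729858398438, 170.59326171875) 18.07329559326172 178 211 153 188
top [(array([194.2, 172. ]), 0.75, array([606.4, 181.2,  30. ])), (array([202. , 250.3]), 0.74, array([398., 161.,  30.]))]
side 0.63 63 (238.5, 161.5) 6.36406135559082 234 243 157 166
side [(array([231.2, 172.4]), 0.42, array([604.3, 173.6,  30. ]))]
```

View pics/p7.png

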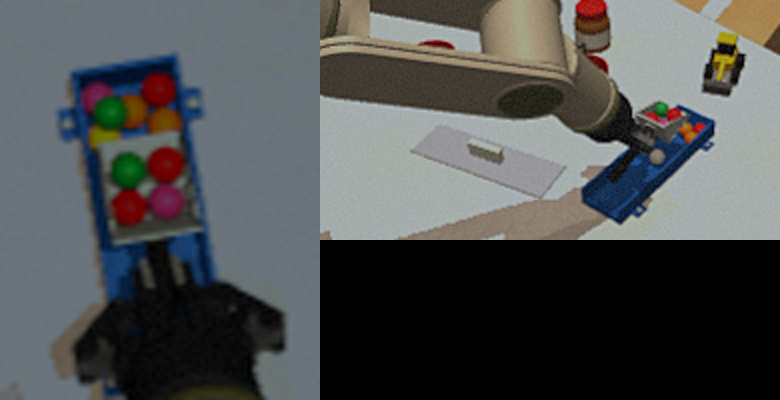

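```bash
cat >> plan.py <<'E'
def cp(cup,ys,off,z,b):
    h=np.array([np.cos(np.radians(ys)),np.sin(np.radians(ys)),0])
    return sl(np.array([cup[0],cup[1],z])-off*h,ys,b)
def pour(cup,ys,off=18):
    go(*cp(cup,ys,off,150,20),1)
    go(*cp(cup,ys,off,95,0),1,n=8)
    go(*cp(cup,ys,off,88,-38),1,n=12)
E
python3 - <<'E'
from plan import *
go(*tn(-10,125,20),1)
pour((604.5,174),16)
E
```

```text
CALL
 x8 [-0.088, 0.0, -0.213] [0.0, 0.0, 0.0] 1
CALL
 x8 [-0.058, 0.906, -0.137] [-0.025, 0.0, -0.035] 1
CALL
 x1 [0.009, 0.0, 0.012] [0.0, 0.014, 0.0] 1
 x1 [0.018, 0.0, 0.025] [0.0, 0.028, 0.0] 1
 x1 [0.028, 0.0, 0.037] [0.0, 0.042, 0.0] 1
 x1 [0.037, 0.0, 0.05] [0.0, 0.056, 0.0] 1
 x1 [0.046, 0.0, 0.062] [0.0, 0.07, 0.0] 1
 x1 [0.055, 0.0, 0.075] [0.0, 0.084, 0.0] 1
 x1 [0.065, 0.0, 0.087] [0.0, 0.097, 0.0] 1
 x1 [0.074, 0.0, 0.1] [0.0, 0.111, 0.0] 1
CALL
 x1 [-0.015, 0.0, -0.014] [0.0, 0.018, 0.0] 1
 x1 [-0.031, 0.0, -0.029] [0.0, 0.035, 0.0] 1
 x1 [-0.046, 0.0, -0.043] [0.0, 0.053, 0.0] 1
 x1 [-0.061, 0.0, -0.058] [0.0, 0.07, 0.0] 1
 x1 [-0.077, 0.0, -0.072] [0.0, 0.088, 0.0] 1
 x1 [-0.092, 0.0, -0.087] [0.0, 0.106, 0.0] 1
 x1 [-0.107, 0.0, -0.101] [0.0, 0.123, 0.0] 1
 x1 [-0.123, 0.0, -0.116] [0.0, 0.141, 0.0] 1
CALL
 x1 [-0.007, 0.0, -0.019] [0.0, 0.018, 0.0] 1
 x1 [-0.015, 0.0, -0.039] [0.0, 0.035, 0.0] 1
 x1 [-0.023, 0.0, -0.058] [0.0, 0.053, 0.0] 1
 x5 [-0.03, 0.0, -0.078] [0.0, 0.07, 0.0] 1
```

>>> {"method": "step_arm", "body": {
  "targets": [
    {"dp":[-0.01,0,-0.02],"angular":[0,0,0],"fingers":1},
    {"dp":[-0.024,0,-0.06],"angular":[0,0,0],"fingers":1},
    {"dp":[-0.04,0,-0.1],"angular":[0,0,0],"fingers":1},
    {"dp":[-0.056,0,-0.14],"angular":[0,0,0],"fingers":1},
    {"dp":[-0.07,0,-0.17],"angular":[0,0,0],"fingers":1},
    {"dp":[-0.08,0,-0.195],"angular":[0,0,0],"fingers":1},
    {"dp":[-0.088,0,-0.213],"angular":[0,0,0],"fingers":1},
    {"dp":[-0.088,0,-0.213],"angular":[0,0,0],"fingers":1}
  ]
}}

```text
time: 33.9
tool_pos: [537.7, -33.0, 104.6]
tcp_rot: [179.9, 35.1, -171.7]
ft_force: [0.2, -0.2, -0.8]
finger_gap: 11.3
grip_force: 103.1
```

>>> {"method": "step_arm", "body": {
  "targets": [
    {"dp":[-0.003,0.04,-0.006],"angular":[-0.001,0,-0.002],"fingers":1},
    {"dp":[-0.009,0.15,-0.022],"angular":[-0.004,0,-0.006],"fingers":1},
    {"dp":[-0.019,0.3,-0.045],"angular":[-0.008,0,-0.012],"fingers":1},
    {"dp":[-0.03,0.47,-0.071],"angular":[-0.013,0,-0.018],"fingers":1},
    {"dp":[-0.041,0.64,-0.097],"angular":[-0.018,0,-0.025],"fingers":1},
    {"dp":[-0.05,0.78,-0.118],"angular":[-0.022,0,-0.03],"fingers":1},
    {"dp":[-0.056,0.87,-0.132],"angular":[-0.024,0,-0.034],"fingers":1},
    {"dp":[-0.058,0.906,-0.137],"angular":[-0.025,0,-0.035],"fingers":1}
  ]
}}

```text
time: 34.9
tool_pos: [504.5, 146.7, 133.4]
tcp_rot: [179.8, 35.1, -163.9]
ft_force: [-0.4, 0.2, -1.5]
finger_gap: 11.5
grip_force: 103.2
```

```bash
python3 - <<'E'
from plan import *
np.set_printoptions(precision=1,suppress=True)
s=sense();print(s['time'],s['tool_pos'],s['ft_force'],s['joint_pos'])
for c in('top','side'):
    snapshot(c); print(c,[(a,k,atz(camera_params(c),a,30)) for a,k in pp(c,'cup1_mid')])
E
```

```text
34.9 [504.5 146.7 133.4] [-0.4  0.2 -1.5] [   6.7  -35.2  138.5    8.3   42.2 -103.8]
top [(array([195.8, 173.6]), 0.61, array([602. , 176.9,  30. ]))]
side [(array([231. , 171.7]), 0.76, array([606.4, 177.1,  30. ]))]
```

>>> {"method": "step_arm", "body": {
  "targets": [
    {"dp":[0.009,0.001,0.012],"angular":[0,0.014,0],"fingers":1},
    {"dp":[0.018,0.002,0.025],"angular":[0,0.028,0],"fingers":1},
    {"dp":[0.028,0.004,0.037],"angular":[0,0.042,0],"fingers":1},
    {"dp":[0.037,0.005,0.05],"angular":[0,0.056,0],"fingers":1},
    {"dp":[0.046,0.007,0.062],"angular":[0,0.07,0],"fingers":1},
    {"dp":[0.055,0.008,0.075],"angular":[0,0.084,0],"fingers":1},
    {"dp":[0.065,0.01,0.087],"angular":[0,0.097,0],"fingers":1},
    {"dp":[0.074,0.01,0.1],"angular":[0,0.111,0],"fingers":1}
  ]
}}

```text
time: 36.1
tool_pos: [504.0, 146.3, 108.3]
tcp_rot: [179.9, 15.0, -164.0]
ft_force: [-0.2, -0.1, -1.8]
finger_gap: 11.4
grip_force: 103.2
```

>>> {"method": "step_arm", "body": {
  "targets": [
    {"dp":[-0.015,0,-0.014],"angular":[0,0.018,0],"fingers":1},
    {"dp":[-0.031,0,-0.029],"angular":[0,0.035,0],"fingers":1},
    {"dp":[-0.046,0,-0.043],"angular":[0,0.053,0],"fingers":1},
    {"dp":[-0.061,0,-0.058],"angular":[0,0.07,0],"fingers":1},
    {"dp":[-0.077,0,-0.072],"angular":[0,0.088,0],"fingers":1},
    {"dp":[-0.092,0,-0.087],"angular":[0,0.106,0],"fingers":1},
    {"dp":[-0.107,0,-0.101],"angular":[0,0.123,0],"fingers":1},
    {"dp":[-0.123,0,-0.116],"angular":[0,0.141,0],"fingers":1}
  ]
}}

```text
time: 37.1
tool_pos: [521.5, 151.2, 137.4]
tcp_rot: [179.8, -10.3, -163.9]
ft_force: [0.6, -0.5, -0.8]
finger_gap: 11.4
grip_force: 103.2
```

>>> {"method": "step_arm", "body": {
  "targets": [
    {"dp":[-0.007,0,-0.019],"angular":[0,0.018,0],"fingers":1},
    {"dp":[-0.015,0,-0.039],"angular":[0,0.035,0],"fingers":1},
    {"dp":[-0.023,0,-0.058],"angular":[0,0.053,0],"fingers":1},
    {"dp":[-0.03,0,-0.078],"angular":[0,0.07,0],"fingers":1},
    {"dp":[-0.03,0,-0.078],"angular":[0,0.07,0],"fingers":1},
    {"dp":[-0.03,0,-0.078],"angular":[0,0.07,0],"fingers":1},
    {"dp":[-0.03,0,-0.078],"angular":[0,0.07,0],"fingers":1},
    {"dp":[-0.03,0,-0.078],"angular":[0,0.07,0],"fingers":1}
  ]
}}

```text
time: 38.1
tool_pos: [529.1, 154.4, 152.1]
tcp_rot: [179.9, -22.8, -163.8]
ft_force: [0.7, -1.0, -0.5]
finger_gap: 11.6
grip_force: 103.2
```

```bash
python3 - <<'E'
from plan import *
np.set_printoptions(precision=1,suppress=True)
P,R=load(); save(P+[-.5,2,0],R)
s=sense();print(s['time'],s['tool_pos']-load()[0],s['ft_force'],s['joint_pos'])
t=snapshot('top');c=cv2.resize(t[120:250,90:310],(660,390),interpolation=cv2.INTER_CUBIC);cv2.imwrite('pics/p8.png',c)
S=[(d['at'],round(d['conf'],2)) for d in pinpoint('top','sweet1_center')];print(S)
snapshot('side');print([(d['at'],round(d['conf'],2)) for d in pinpoint('side','sweet1_center')])
go(*cp((604.5,176),16,30,150,0),1)
E
```

```text
38.1 [-0.4 -0.2  0.6] [ 0.7 -1.  -0.5] [ 11.9  25.4  75.3  -1.5 102.1 -94.2]
[([270.8, 145.4], 0.61)]
[([289.2, 192.3], 0.43)]
CALL
 x8 [0.198, 0.0, 0.019] [0.0, -0.211, 0.0] 1
```

View pics/p8.png

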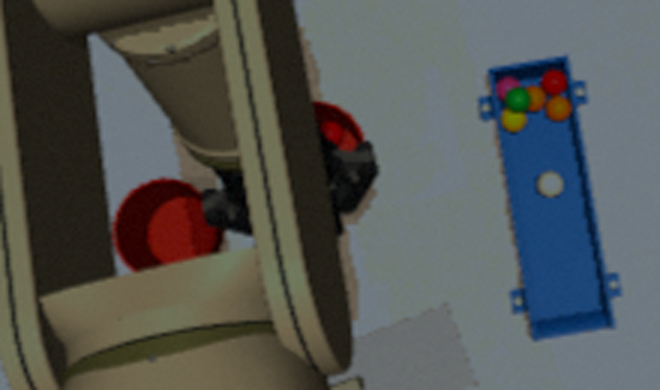

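```bash
python3 - <<'E'
from plan import *
go(*tr(-60,110,-3),1)
go(*tr(-60,2.2,-3),1,n=7)
E
```

```text
CALL
 x8 [0.305, -0.418, 0.009] [0.005, 0.008, 0.021] 1
CALL
 x8 [0.277, -0.438, 0.023] [0.005, 0.009, 0.021] 1
CALL
 x1 [0.016, 0.0, 0.075] [0.0, 0.0, 0.0] 1
 x1 [0.032, 0.0, 0.151] [0.0, 0.0, 0.0] 1
 x1 [0.048, 0.0, 0.226] [0.0, 0.0, 0.0] 1
 x1 [0.064, 0.0, 0.301] [0.0, 0.0, 0.0] 1
 x1 [0.08, -0.001, 0.377] [0.0, 0.0, 0.0] 1
 x1 [0.096, -0.001, 0.452] [0.0, 0.0, 0.0] 1
 x2 [0.112, -0.001, 0.528] [0.0, 0.0, 0.0] 1
```

>>> {"method": "step_arm", "body": {
  "targets": [
    {"dp":[0.03,0,0.003],"angular":[0,-0.03,0],"fingers":1},
    {"dp":[0.06,0,0.006],"angular":[0,-0.06,0],"fingers":1},
    {"dp":[0.09,0,0.009],"angular":[0,-0.09,0],"fingers":1},
    {"dp":[0.12,0,0.012],"angular":[0,-0.12,0],"fingers":1},
    {"dp":[0.15,0,0.015],"angular":[0,-0.15,0],"fingers":1},
    {"dp":[0.198,0,0.019],"angular":[0,-0.211,0],"fingers":1},
    {"dp":[0.198,0,0.019],"angular":[0,-0.211,0],"fingers":1},
    {"dp":[0.198,0,0.019],"angular":[0,-0.211,0],"fingers":1}
  ]
}}

```text
time: 39.3
tool_pos: [493.2, 143.9, 164.8]
tcp_rot: [179.9, 15.1, -163.9]
ft_force: [-0.2, -0.1, -0.3]
finger_gap: 11.7
grip_force: 103.3
```

>>> {"method": "step_arm", "body": {
  "targets": [
    {"dp":[0.305,-0.418,0.009],"angular":[0.005,0.008,0.021],"fingers":1},
    {"dp":[0.305,-0.418,0.009],"angular":[0.005,0.008,0.021],"fingers":1},
    {"dp":[0.305,-0.418,0.009],"angular":[0.005,0.008,0.021],"fingers":1},
    {"dp":[0.305,-0.418,0.009],"angular":[0.005,0.008,0.021],"fingers":1},
    {"dp":[0.305,-0.418,0.009],"angular":[0.005,0.008,0.021],"fingers":1},
    {"dp":[0.305,-0.418,0.009],"angular":[0.005,0.008,0.021],"fingers":1},
    {"dp":[0.305,-0.418,0.009],"angular":[0.005,0.008,0.021],"fingers":1},
    {"dp":[0.305,-0.418,0.009],"angular":[0.005,0.008,0.021],"fingers":1}
  ]
}}

```text
time: 40.3
tool_pos: [459.8, 47.6, 145.9]
tcp_rot: [179.8, 13.7, -167.8]
ft_force: [-0.3, 0.2, -1.7]
finger_gap: 11.3
grip_force: 103.3
```

>>> {"method": "step_arm", "body": {
  "targets": [
    {"dp":[0.277,-0.438,0.023],"angular":[0.005,0.009,0.021],"fingers":1},
    {"dp":[0.277,-0.438,0.023],"angular":[0.005,0.009,0.021],"fingers":1},
    {"dp":[0.277,-0.438,0.023],"angular":[0.005,0.009,0.021],"fingers":1},
    {"dp":[0.277,-0.438,0.023],"angular":[0.005,0.009,0.021],"fingers":1},
    {"dp":[0.277,-0.438,0.023],"angular":[0.005,0.009,0.021],"fingers":1},
    {"dp":[0.277,-0.438,0.023],"angular":[0.005,0.009,0.021],"fingers":1},
    {"dp":[0.277,-0.438,0.023],"angular":[0.005,0.009,0.021],"fingers":1},
    {"dp":[0.277,-0.438,0.023],"angular":[0.005,0.009,0.021],"fingers":1}
  ]
}}

```text
time: 41.3
tool_pos: [426.9, -49.1, 128.0]
tcp_rot: [179.8, 12.0, -171.7]
ft_force: [1.0, 0.1, -0.9]
finger_gap: 11.6
grip_force: 103.3
```

```bash
python3 - <<'E'
from plan import *
np.set_printoptions(precision=1,suppress=True)
s=sense();print(s['time'],s['tool_pos']-tr(-60,110,-3)[0],s['ft_force'],s['joint_pos'])
t=snapshot('top');a=cv2.resize(t[130:270,85:325],(720,420),interpolation=cv2.INTER_CUBIC)
cv2.imwrite('pics/p9.png',a)
T=camera_params('top')
print('top',[(a,k,atz(T,a,30)) for a,k in pp('top','cup1_mid',.2)])
hsv=cv2.cvtColor(t,cv2.COLOR_BGR2HSV)
m=((hsv[...,0]<8)|(hsv[...,0]>172))&(hsv[...,1]>150)&(hsv[...,2]>40)
n,L,st,ce=cv2.connectedComponentsWithStats(m.astype(np.uint8))
for i in range(1,n):
    if st[i,4]>200: print(st[i])
snapshot('side');print('side',[(a,k,atz(camera_params('side'),a,30)) for a,k in pp('side','cup1_mid',.2)]);print(pp('wrist','scoop_end'))
E
```

```text
41.3 [ 0.  -0.   0.1] [ 1.   0.1 -0.9] [ -18.1  -29.5  129.2    5.8   69.6 -118. ]
top [(array([195.2, 172.9]), 0.89, array([603.9, 178.6,  30. ])), (array([278.8, 205.4]), 0.69, array([512.7, -44.2,  30. ]))]
[138 113  23  22 402]
[178 154  33  34 721]
[128 180  35  33 833]
[ 92 217  34  34 825]
side [(array([229. , 174.4]), 0.72, array([591.7, 170.5,  30. ]))]
[(array([256. , 109.7]), 0.79)]
```

View pics/p9.png

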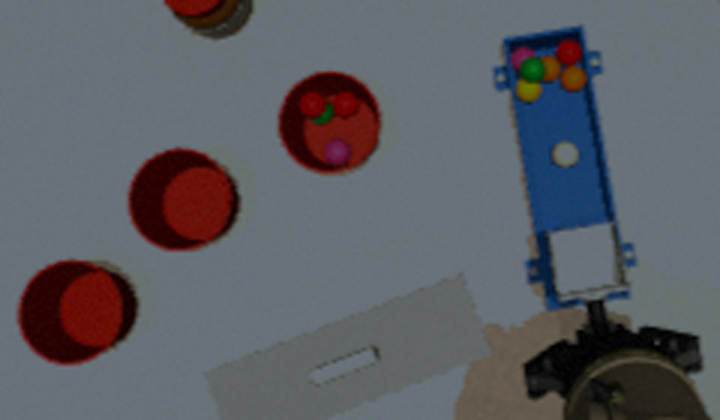

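```bash
cat >> plan.py <<'E'
def balls(img,z=15,reg=(-135,135,-45,45),mx=1e9):
    """coloured (not white) balls in the tray region of a top picture, tray coords"""
    T=camera_params('top'); h=cv2.cvtColor(img,cv2.COLOR_BGR2HSV); H,S,V=[h[...,i].astype(int) for i in range(3)]
    cl={'red':((H<5)|(H>174)),'pink':((H>=150)&(H<=174)),'orange':((H>=5)&(H<18)),'yellow':((H>=20)&(H<36)),'green':((H>=40)&(H<88))}
    out=[]
    for k,m in cl.items():
        m=(m&(S>110)&(V>45)).astype(np.uint8); n,L,st,ce=cv2.connectedComponentsWithStats(m)
        for i in range(1,n):
            if 12<=st[i,4]<130:
                X=Ro.from_euler('z',-TY,degrees=True).apply(atz(T,ce[i],z)-O)
                if reg[0]<X[0]<reg[1] and reg[2]<X[1]<reg[3]: out.append((k,int(st[i,4]),X[:2].round().tolist()))
    return out
E
python3 - <<'E'
from plan import *
t=snapshot('top')
for b in balls(t): print(b)
T=camera_params('top')
print(atz(T,(145.7,196.3),65),atz(T,(108.3,234),65))
w=(172+90+0)
x=Ro.from_euler('z',-TY,degrees=True).apply(atz(T,(85+565/3,130+154/3),15)-O);print('white',x)
P,R=tr(-60,110,-3);
go(*tr(-20,1.7,-3),1,n=8)
go(*tr(75,1.7,-3),1,n=24)
E
```

```text
('red', 51, [101.0, -23.0])
('pink', 31, [104.0, 21.0])
('orange', 72, [82.0, -16.0])
('yellow', 45, [72.0, 20.0])
('green', 51, [90.0, 12.0])
[541.1656076  300.75268299  65.        ] [446.26280089 395.65739554  65.        ]
white [ 7.73312447 -4.82937911 15.        ]
CALL
 x1 [-0.024, 0.0, 0.005] [0.0, 0.0, 0.0] 1
 x1 [-0.049, 0.0, 0.011] [0.0, 0.0, 0.0] 1
 x1 [-0.073, 0.0, 0.016] [0.0, 0.0, 0.0] 1
 x1 [-0.098, 0.0, 0.022] [0.0, 0.0, 0.0] 1
 x1 [-0.122, 0.0, 0.027] [0.0, 0.0, 0.0] 1
 x1 [-0.146, 0.0, 0.033] [0.0, 0.0, 0.0] 1
 x1 [-0.171, 0.0, 0.038] [0.0, 0.0, 0.0] 1
 x1 [-0.195, 0.0, 0.044] [0.0, 0.0, 0.0] 1
CALL
 x1 [-0.019, 0.0, 0.004] [0.0, 0.0, 0.0] 1
 x1 [-0.039, 0.0, 0.008] [0.0, 0.0, 0.0] 1
 x1 [-0.058, 0.0, 0.012] [0.0, 0.0, 0.0] 1
 x1 [-0.077, 0.0, 0.016] [0.0, 0.0, 0.0] 1
 x1 [-0.097, 0.0, 0.02] [0.0, 0.0, 0.0] 1
 x1 [-0.116, 0.0, 0.025] [0.0, 0.0, 0.0] 1
 x1 [-0.136, 0.0, 0.029] [0.0, 0.0, 0.0] 1
 x1 [-0.155, 0.0, 0.033] [0.0, 0.0, 0.0] 1
CALL
 x1 [-0.019, 0.0, 0.004] [0.0, 0.0, 0.0] 1
 x1 [-0.039, 0.0, 0.008] [0.0, 0.0, 0.0] 1
 x1 [-0.058, 0.0, 0.012] [0.0, 0.0, 0.0] 1
 x1 [-0.077, 0.0, 0.016] [0.0, 0.0, 0.0] 1
 x1 [-0.097, 0.0, 0.02] [0.0, 0.0, 0.0] 1
 x1 [-0.116, 0.0, 0.024] [0.0, 0.0, 0.0] 1
 x1 [-0.135, 0.0, 0.028] [0.0, 0.0, 0.0] 1
 x1 [-0.155, 0.0, 0.032] [0.0, 0.0, 0.0] 1
CALL
 x1 [-0.019, 0.0, 0.005] [0.0, 0.0, 0.0] 1
 x1 [-0.038, 0.0, 0.009] [0.0, 0.0, 0.0] 1
 x1 [-0.058, 0.0, 0.013] [0.0, 0.0, 0.0] 1
 x1 [-0.077, 0.0, 0.017] [0.0, 0.0, 0.0] 1
 x1 [-0.097, 0.001, 0.021] [0.0, 0.0, 0.0] 1
 x1 [-0.116, 0.001, 0.025] [0.0, 0.0, 0.0] 1
 x1 [-0.135, 0.001, 0.029] [0.0, 0.0, 0.0] 1
 x1 [-0.155, 0.001, 0.033] [0.0, 0.0, 0.0] 1
```

>>> {"method": "step_arm", "body": {
  "targets": [
    {"dp":[0.016,0,0.075],"angular":[0,0,0],"fingers":1},
    {"dp":[0.032,0,0.151],"angular":[0,0,0],"fingers":1},
    {"dp":[0.048,0,0.226],"angular":[0,0,0],"fingers":1},
    {"dp":[0.064,0,0.301],"angular":[0,0,0],"fingers":1},
    {"dp":[0.08,-0.001,0.377],"angular":[0,0,0],"fingers":1},
    {"dp":[0.096,-0.001,0.452],"angular":[0,0,0],"fingers":1},
    {"dp":[0.105,-0.001,0.5],"angular":[0,0,0],"fingers":1},
    {"dp":[0.112,-0.001,0.528],"angular":[0,0,0],"fingers":1}
  ]
}}

```text
time: 42.6
tool_pos: [428.7, -49.6, 20.9]
tcp_rot: [179.9, 12.2, -171.7]
ft_force: [3.8, 1.8, 7.9]
finger_gap: 11.3
grip_force: 103.5
```

>>> {"method": "step_arm", "body": {
  "targets": [
    {"dp":[-0.024,0,0.005],"angular":[0,0,0],"fingers":1},
    {"dp":[-0.049,0,0.011],"angular":[0,0,0],"fingers":1},
    {"dp":[-0.073,0,0.016],"angular":[0,0,0],"fingers":1},
    {"dp":[-0.098,0,0.022],"angular":[0,0,0],"fingers":1},
    {"dp":[-0.122,0,0.027],"angular":[0,0,0],"fingers":1},
    {"dp":[-0.146,0,0.033],"angular":[0,0,0],"fingers":1},
    {"dp":[-0.171,0,0.038],"angular":[0,0,0],"fingers":1},
    {"dp":[-0.195,0,0.044],"angular":[0,0,0],"fingers":1}
  ]
}}

```text
time: 43.6
tool_pos: [466.9, -43.4, 19.6]
tcp_rot: [179.8, 12.0, -171.7]
ft_force: [-0.7, 0.4, 1.9]
finger_gap: 11.4
grip_force: 103.4
```

>>> {"method": "step_arm", "body": {
  "targets": [
    {"dp":[-0.019,0,0.004],"angular":[0,0,0],"fingers":1},
    {"dp":[-0.039,0,0.008],"angular":[0,0,0],"fingers":1},
    {"dp":[-0.058,0,0.012],"angular":[0,0,0],"fingers":1},
    {"dp":[-0.077,0,0.016],"angular":[0,0,0],"fingers":1},
    {"dp":[-0.097,0,0.02],"angular":[0,0,0],"fingers":1},
    {"dp":[-0.116,0,0.025],"angular":[0,0,0],"fingers":1},
    {"dp":[-0.136,0,0.029],"angular":[0,0,0],"fingers":1},
    {"dp":[-0.155,0,0.033],"angular":[0,0,0],"fingers":1}
  ]
}}

```text
time: 44.6
tool_pos: [498.1, -38.8, 19.6]
tcp_rot: [179.8, 12.0, -171.7]
ft_force: [-1.4, 0.3, 2.2]
finger_gap: 11.2
grip_force: 103.4
```

>>> {"method": "step_arm", "body": {
  "targets": [
    {"dp":[-0.019,0,0.004],"angular":[0,0,0],"fingers":1},
    {"dp":[-0.039,0,0.008],"angular":[0,0,0],"fingers":1},
    {"dp":[-0.058,0,0.012],"angular":[0,0,0],"fingers":1},
    {"dp":[-0.077,0,0.016],"angular":[0,0,0],"fingers":1},
    {"dp":[-0.097,0,0.02],"angular":[0,0,0],"fingers":1},
    {"dp":[-0.116,0,0.024],"angular":[0,0,0],"fingers":1},
    {"dp":[-0.135,0,0.028],"angular":[0,0,0],"fingers":1},
    {"dp":[-0.155,0,0.032],"angular":[0,0,0],"fingers":1}
  ]
}}

```text
time: 45.6
tool_pos: [529.3, -34.2, 19.7]
tcp_rot: [179.8, 12.0, -171.7]
ft_force: [-0.5, -0.2, 2.8]
finger_gap: 11.7
grip_force: 103.3
```

>>> {"method": "step_arm", "body": {
  "targets": [
    {"dp":[-0.019,0,0.005],"angular":[0,0,0],"fingers":1},
    {"dp":[-0.038,0,0.009],"angular":[0,0,0],"fingers":1},
    {"dp":[-0.058,0,0.013],"angular":[0,0,0],"fingers":1},
    {"dp":[-0.077,0,0.017],"angular":[0,0,0],"fingers":1},
    {"dp":[-0.097,0.001,0.021],"angular":[0,0,0],"fingers":1},
    {"dp":[-0.116,0.001,0.025],"angular":[0,0,0],"fingers":1},
    {"dp":[-0.135,0.001,0.029],"angular":[0,0,0],"fingers":1},
    {"dp":[-0.155,0.001,0.033],"angular":[0,0,0],"fingers":1}
  ]
}}

```text
time: 46.6
tool_pos: [560.4, -29.4, 19.6]
tcp_rot: [179.8, 12.0, -171.7]
ft_force: [-2.2, -0.0, 3.0]
finger_gap: 11.1
grip_force: 103.2
```

```bash
python3 - <<'E'
from plan import *
np.set_printoptions(precision=1,suppress=True)
s=sense();print(s['time'],s['tool_pos']-load()[0],s['ft_force'])
t=snapshot('top');cv2.imwrite('pics/p10.png',t)
for b in balls(t): print(b)
# white ball: bright local blobs
T=camera_params('top');g=cv2.cvtColor(t,cv2.COLOR_BGR2GRAY)
R=Ro.from_euler('z',TY,degrees=True)
for x in range(20,125,6): print(x,[int(g[int(round(v)),int(round(u))]) for u,v in [proj(T,O+R.apply([x,y,15]))[0] for y in range(30,-31,-6)]])
E
```

```text
46.6 [-0.   0.1 -0. ] [-2.2 -0.   3. ]
('red', 54, [102.0, -23.0])
('pink', 29, [106.0, 22.0])
('orange', 73, [84.0, -16.0])
('yellow', 49, [76.0, 18.0])
('green', 52, [94.0, 12.0])
20 [36, 33, 32, 30, 59, 99, 90, 42, 30, 33, 33]
26 [40, 102, 105, 104, 110, 106, 104, 112, 106, 99, 64]
32 [43, 96, 111, 111, 112, 110, 110, 112, 111, 65, 67]
38 [34, 108, 112, 111, 110, 112, 110, 111, 111, 103, 67]
44 [40, 110, 110, 110, 112, 111, 111, 110, 111, 92, 65]
50 [38, 91, 111, 110, 110, 111, 111, 112, 112, 64, 49]
56 [34, 98, 110, 112, 97, 95, 89, 103, 111, 100, 52]
62 [42, 104, 110, 111, 94, 107, 111, 100, 111, 96, 40]
68 [42, 59, 71, 67, 102, 110, 110, 104, 68, 54, 38]
74 [49, 87, 94, 88, 69, 107, 90, 51, 60, 69, 62]
80 [45, 94, 97, 62, 60, 35, 51, 53, 66, 75, 66]
86 [42, 59, 50, 42, 42, 63, 65, 47, 60, 66, 55]
92 [30, 31, 49, 60, 51, 48, 70, 50, 24, 34, 46]
98 [49, 41, 50, 60, 54, 55, 67, 50, 33, 32, 29]
104 [46, 54, 53, 44, 44, 57, 60, 31, 34, 44, 33]
110 [30, 41, 53, 43, 16, 18, 20, 17, 33, 31, 30]
116 [38, 14, 15, 16, 16, 16, 14, 17, 21, 27, 13]
122 [48, 71, 49, 46, 55, 45, 77, 59, 49, 77, 56]
```

```bash
python3 - <<'E'
from plan import *
go(*tr(86,1.8,-3),1,n=7)
go(*tn(29,36,8),1,n=8)
go(*tn(25,80,20),1,n=8)
E
```

```text
CALL
 x1 [-0.008, 0.0, 0.002] [0.0, 0.0, 0.0] 1
 x1 [-0.015, 0.0, 0.003] [0.0, 0.0, 0.0] 1
 x1 [-0.023, 0.0, 0.005] [0.0, 0.0, 0.0] 1
 x1 [-0.031, 0.0, 0.006] [0.0, 0.0, 0.0] 1
 x1 [-0.038, 0.0, 0.008] [0.0, 0.0, 0.0] 1
 x1 [-0.046, 0.0, 0.01] [0.0, 0.0, 0.0] 1
 x2 [-0.054, 0.0, 0.011] [0.0, 0.0, 0.0] 1
CALL
 x1 [-0.001, 0.0, 0.0] [0.0, -0.008, 0.0] 1
 x1 [-0.001, 0.0, -0.001] [0.0, -0.015, 0.0] 1
 x1 [-0.002, 0.0, -0.001] [0.0, -0.023, 0.0] 1
 x1 [-0.003, 0.0, -0.001] [0.0, -0.031, 0.0] 1
 x1 [-0.004, 0.0, -0.002] [0.0, -0.038, 0.0] 1
 x1 [-0.004, 0.0, -0.002] [0.0, -0.046, 0.0] 1
 x1 [-0.005, 0.0, -0.002] [0.0, -0.054, 0.0] 1
 x1 [-0.006, 0.0, -0.003] [0.0, -0.061, 0.0] 1
CALL
 x1 [-0.009, 0.0, -0.022] [0.0, -0.008, 0.0] 1
 x1 [-0.019, 0.0, -0.045] [0.0, -0.017, 0.0] 1
 x1 [-0.028, 0.0, -0.067] [0.0, -0.025, 0.0] 1
 x1 [-0.037, 0.0, -0.089] [0.0, -0.033, 0.0] 1
 x1 [-0.046, 0.0, -0.112] [0.0, -0.042, 0.0] 1
 x1 [-0.056, 0.0, -0.134] [0.0, -0.05, 0.0] 1
 x1 [-0.065, 0.0, -0.156] [0.0, -0.058, 0.0] 1
 x1 [-0.074, 0.0, -0.178] [0.0, -0.067, 0.0] 1
```

>>> {"method": "step_arm", "body": {
  "targets": [
    {"dp":[-0.008,0,0.002],"angular":[0,0,0],"fingers":1},
    {"dp":[-0.015,0,0.003],"angular":[0,0,0],"fingers":1},
    {"dp":[-0.023,0,0.005],"angular":[0,0,0],"fingers":1},
    {"dp":[-0.031,0,0.006],"angular":[0,0,0],"fingers":1},
    {"dp":[-0.038,0,0.008],"angular":[0,0,0],"fingers":1},
    {"dp":[-0.046,0,0.01],"angular":[0,0,0],"fingers":1},
    {"dp":[-0.054,0,0.011],"angular":[0,0,0],"fingers":1},
    {"dp":[-0.054,0,0.011],"angular":[0,0,0],"fingers":1}
  ]
}}

```text
time: 47.65
tool_pos: [571.6, -27.8, 20.0]
tcp_rot: [179.8, 12.1, -171.7]
ft_force: [-0.6, 0.9, 2.4]
finger_gap: 11.5
grip_force: 103.5
```

>>> {"method": "step_arm", "body": {
  "targets": [
    {"dp":[-0.001,0,0],"angular":[0,-0.008,0],"fingers":1},
    {"dp":[-0.001,0,-0.001],"angular":[0,-0.015,0],"fingers":1},
    {"dp":[-0.002,0,-0.001],"angular":[0,-0.023,0],"fingers":1},
    {"dp":[-0.003,0,-0.001],"angular":[0,-0.031,0],"fingers":1},
    {"dp":[-0.004,0,-0.002],"angular":[0,-0.038,0],"fingers":1},
    {"dp":[-0.004,0,-0.002],"angular":[0,-0.046,0],"fingers":1},
    {"dp":[-0.005,0,-0.002],"angular":[0,-0.054,0],"fingers":1},
    {"dp":[-0.006,0,-0.003],"angular":[0,-0.061,0],"fingers":1}
  ]
}}

```text
time: 48.65
tool_pos: [572.4, -27.8, 20.7]
tcp_rot: [179.8, 23.1, -171.7]
ft_force: [0.2, -1.4, -1.6]
finger_gap: 11.2
grip_force: 103.2
```

>>> {"method": "step_arm", "body": {
  "targets": [
    {"dp":[-0.009,0,-0.022],"angular":[0,-0.008,0],"fingers":1},
    {"dp":[-0.019,0,-0.045],"angular":[0,-0.017,0],"fingers":1},
    {"dp":[-0.028,0,-0.067],"angular":[0,-0.025,0],"fingers":1},
    {"dp":[-0.037,0,-0.089],"angular":[0,-0.033,0],"fingers":1},
    {"dp":[-0.046,0,-0.112],"angular":[0,-0.042,0],"fingers":1},
    {"dp":[-0.056,0,-0.134],"angular":[0,-0.05,0],"fingers":1},
    {"dp":[-0.065,0,-0.156],"angular":[0,-0.058,0],"fingers":1},
    {"dp":[-0.074,0,-0.178],"angular":[0,-0.067,0],"fingers":1}
  ]
}}

```text
time: 49.65
tool_pos: [572.2, -27.9, 59.7]
tcp_rot: [179.8, 35.2, -171.8]
ft_force: [-0.0, -0.1, -1.9]
finger_gap: 11.3
grip_force: 103.3
```

```bash
python3 - <<'E'
from plan import *
np.set_printoptions(precision=1,suppress=True)
s=sense();print(s['time'],s['tool_pos']-load()[0],s['ft_force'],s['joint_pos'])
t=snapshot('top');cv2.imwrite('pics/p11.png',t)
for b in balls(t): print(b)
T=camera_params('top');g=cv2.cvtColor(t,cv2.COLOR_BGR2GRAY)
R=Ro.from_euler('z',TY,degrees=True)
for x in range(-20,125,6): print(x,[int(g[int(round(v)),int(round(u))]) for u,v in [proj(T,O+R.apply([x,y,15]))[0] for y in range(36,-37,-6)]])
print([(a,k,atz(T,a,30)) for a,k in pp('top','cup1_mid',.2)])
go(*tn(-10,130,20),1,n=7)
pour((541.5,301),29)
E
```

```text
49.65 [ 0.  -0.1  0.5] [-0.  -0.1 -1.9] [ -17.2  -14.4  132.8   27.9   32.3 -135.4]
('red', 30, [104.0, -24.0])
('orange', 37, [106.0, -4.0])
('orange', 55, [72.0, -6.0])
('yellow', 69, [50.0, 7.0])
('yellow', 24, [-79.0, -11.0])
('green', 52, [112.0, 18.0])
-20 [11, 8, 16, 8, 7, 15, 8, 5, 5, 11, 10, 13, 17]
-14 [8, 11, 6, 9, 10, 16, 11, 11, 5, 9, 14, 12, 10]
-8 [81, 38, 24, 19, 9, 7, 8, 12, 13, 12, 14, 40, 32]
-2 [79, 54, 31, 22, 12, 69, 16, 15, 49, 44, 25, 41, 31]
4 [80, 53, 42, 26, 16, 58, 12, 12, 34, 54, 41, 44, 37]
10 [94, 52, 56, 30, 21, 68, 13, 9, 50, 60, 52, 53, 26]
16 [77, 54, 55, 56, 28, 26, 7, 9, 16, 54, 55, 44, 33]
22 [78, 27, 33, 36, 30, 19, 7, 7, 19, 45, 56, 46, 43]
28 [77, 24, 56, 98, 101, 73, 96, 95, 63, 102, 98, 75, 89]
34 [70, 27, 49, 53, 59, 62, 54, 54, 54, 54, 58, 41, 67]
40 [59, 24, 88, 52, 49, 80, 68, 60, 75, 87, 68, 52, 74]
46 [83, 29, 103, 64, 87, 98, 91, 77, 109, 111, 112, 78, 78]
52 [71, 24, 74, 62, 97, 97, 94, 81, 110, 109, 112, 79, 67]
58 [59, 26, 79, 86, 82, 94, 87, 77, 105, 113, 111, 85, 54]
64 [84, 27, 92, 111, 107, 75, 52, 60, 57, 99, 108, 64, 57]
70 [
[... 1340 characters left out ...]
, 0.0] 1
 x1 [0.055, 0.0, 0.075] [0.0, 0.084, 0.0] 1
 x1 [0.064, 0.0, 0.087] [0.0, 0.097, 0.0] 1
 x1 [0.073, 0.0, 0.099] [0.0, 0.111, 0.0] 1
CALL
 x1 [-0.015, 0.0, -0.014] [0.0, 0.018, 0.0] 1
 x1 [-0.031, 0.0, -0.029] [0.0, 0.035, 0.0] 1
 x1 [-0.046, 0.0, -0.043] [0.0, 0.053, 0.0] 1
 x1 [-0.061, 0.0, -0.058] [0.0, 0.071, 0.0] 1
 x1 [-0.077, 0.0, -0.072] [0.0, 0.088, 0.0] 1
 x1 [-0.092, 0.0, -0.086] [0.0, 0.106, 0.0] 1
 x1 [-0.107, 0.0, -0.101] [0.0, 0.123, 0.0] 1
 x1 [-0.122, 0.0, -0.115] [0.0, 0.141, 0.0] 1
CALL
 x1 [-0.008, 0.0, -0.02] [0.0, 0.018, 0.0] 1
 x1 [-0.016, 0.0, -0.04] [0.0, 0.035, 0.0] 1
 x1 [-0.023, 0.0, -0.059] [0.0, 0.053, 0.0] 1
 x5 [-0.031, 0.0, -0.079] [0.0, 0.071, 0.0] 1
```

>>> {"method": "step_arm", "body": {
  "targets": [
    {"dp":[0,0,-0.03],"angular":[0,0,0],"fingers":1},
    {"dp":[0,0,-0.08],"angular":[0,0,0],"fingers":1},
    {"dp":[0,0,-0.131],"angular":[0,0,0],"fingers":1},
    {"dp":[0,0,-0.175],"angular":[0,0,0],"fingers":1},
    {"dp":[0,0,-0.218],"angular":[0,0,0],"fingers":1},
    {"dp":[-0.001,0,-0.262],"angular":[0,0,0],"fingers":1},
    {"dp":[-0.001,0,-0.29],"angular":[0,0,0],"fingers":1},
    {"dp":[-0.001,0,-0.306],"angular":[0,0,0],"fingers":1}
  ]
}}

```text
time: 50.75
tool_pos: [537.5, -33.2, 109.9]
tcp_rot: [179.8, 35.1, -171.8]
ft_force: [0.3, -0.2, -0.7]
finger_gap: 11.3
grip_force: 103.3
```

>>> {"method": "step_arm", "body": {
  "targets": [
    {"dp":[0.003,0.03,-0.005],"angular":[-0.001,0,-0.002],"fingers":1},
    {"dp":[0.009,0.11,-0.017],"angular":[-0.005,0,-0.007],"fingers":1},
    {"dp":[0.018,0.22,-0.034],"angular":[-0.01,0,-0.014],"fingers":1},
    {"dp":[0.026,0.33,-0.05],"angular":[-0.015,0,-0.021],"fingers":1},
    {"dp":[0.034,0.43,-0.066],"angular":[-0.019,0,-0.028],"fingers":1},
    {"dp":[0.042,0.53,-0.081],"angular":[-0.024,0,-0.034],"fingers":1},
    {"dp":[0.05,0.63,-0.096],"angular":[-0.028,0,-0.04],"fingers":1},
    {"dp":[0.058,0.733,-0.112],"angular":[-0.033,0,-0.047],"fingers":1}
  ]
}}

```text
time: 51.75
tool_pos: [493.2, 110.2, 121.1]
tcp_rot: [179.8, 35.1, -161.3]
ft_force: [0.1, -0.2, -1.1]
finger_gap: 11.7
grip_force: 103.2
```

>>> {"method": "step_arm", "body": {
  "targets": [
    {"dp":[-0.007,0.1,-0.005],"angular":[-0.004,0,-0.006],"fingers":1},
    {"dp":[-0.014,0.21,-0.01],"angular":[-0.009,0,-0.013],"fingers":1},
    {"dp":[-0.022,0.32,-0.015],"angular":[-0.014,0,-0.02],"fingers":1},
    {"dp":[-0.03,0.43,-0.02],"angular":[-0.019,0,-0.028],"fingers":1},
    {"dp":[-0.037,0.54,-0.025],"angular":[-0.024,0,-0.035],"fingers":1},
    {"dp":[-0.044,0.64,-0.03],"angular":[-0.029,0,-0.042],"fingers":1},
    {"dp":[-0.049,0.71,-0.033],"angular":[-0.032,0,-0.046],"fingers":1},
    {"dp":[-0.051,0.742,-0.035],"angular":[-0.033,0,-0.048],"fingers":1}
  ]
}}

```text
time: 52.75
tool_pos: [450.1, 251.5, 133.4]
tcp_rot: [179.9, 35.1, -150.8]
ft_force: [0.8, -0.1, -1.1]
finger_gap: 11.4
grip_force: 103.2
```

```bash
python3 - <<'E'
from plan import *
np.set_printoptions(precision=1,suppress=True)
s=sense();print(s['time'],s['tool_pos']-cp((541.5,301),29,18,150,20)[0],s['ft_force'],s['joint_pos'])
for c in('top','side'):
    snapshot(c); print(c,[(a,k,atz(camera_params(c),a,30)) for a,k in pp(c,'cup1_mid',.2)])
    for d in masks_of(c,'cup1_mid')[:4]:
        ys,xs=np.nonzero(d['pixels']);print(d['conf'],len(xs),xs.min(),xs.max(),ys.min(),ys.max())
E
```

```text
52.75 [-1.1  0.6  0.1] [ 0.8 -0.1 -1.1] [  19.5  -37.8  140.1    8.2   43.3 -104. ]
top [(array([196., 173.]), 0.9, array([603.6, 176.4,  30. ]))]
0.77 715 178 211 154 188
side [(array([229.7, 174.8]), 0.7, array([591.9, 167.1,  30. ])), (array([188.1, 140.9]), 0.27, array([617.2, 441. ,  30. ]))]
0.76 510 219 242 157 184
```

```bash
python3 - <<'E'
from plan import *
for nm,t in [('s0',cv2.imread('pics/side0.png')),('now',snapshot('side')),('t0',cv2.imread('pics/top0.png')),('tn',snapshot('top'))]:
    h=cv2.cvtColor(t,cv2.COLOR_BGR2HSV); m=((h[...,0]<8)|(h[...,0]>172))&(h[...,1]>150)&(h[...,2]>40)
    n,L,st,ce=cv2.connectedComponentsWithStats(m.astype(np.uint8)); print(nm,[st[i].tolist() for i in range(1,n) if st[i,4]>60])
E
```

```text
s0 [[228, 129, 15, 12, 153], [143, 150, 25, 27, 533], [181, 150, 24, 27, 525], [219, 156, 25, 29, 565]]
now [[228, 129, 15, 12, 150], [181, 150, 24, 27, 500], [143, 152, 25, 25, 479], [219, 156, 25, 29, 541]]
t0 [[138, 113, 23, 22, 402], [178, 154, 34, 34, 682], [128, 180, 35, 33, 623], [92, 217, 34, 34, 590]]
tn [[138, 113, 23, 22, 403], [178, 154, 33, 34, 724], [128, 180, 35, 27, 580], [92, 217, 34, 34, 831]]
```

Cups unmoved. Pour.

>>> {"method": "step_arm", "body": {
  "targets": [
    {"dp":[0.009,0,0.012],"angular":[0,0.014,0],"fingers":1},
    {"dp":[0.018,0,0.025],"angular":[0,0.028,0],"fingers":1},
    {"dp":[0.027,0,0.037],"angular":[0,0.042,0],"fingers":1},
    {"dp":[0.037,0,0.05],"angular":[0,0.056,0],"fingers":1},
    {"dp":[0.046,0,0.062],"angular":[0,0.07,0],"fingers":1},
    {"dp":[0.055,0,0.075],"angular":[0,0.084,0],"fingers":1},
    {"dp":[0.064,0,0.087],"angular":[0,0.097,0],"fingers":1},
    {"dp":[0.073,0,0.099],"angular":[0,0.111,0],"fingers":1}
  ]
}}

```text
time: 54.15
tool_pos: [450.5, 250.1, 108.9]
tcp_rot: [180.0, 15.1, -150.9]
ft_force: [-0.1, 0.6, -1.7]
finger_gap: 11.4
grip_force: 103.2
```

>>> {"method": "step_arm", "body": {
  "targets": [
    {"dp":[-0.015,0,-0.014],"angular":[0,0.018,0],"fingers":1},
    {"dp":[-0.031,0,-0.029],"angular":[0,0.035,0],"fingers":1},
    {"dp":[-0.046,0,-0.043],"angular":[0,0.053,0],"fingers":1},
    {"dp":[-0.061,0,-0.058],"angular":[0,0.071,0],"fingers":1},
    {"dp":[-0.077,0,-0.072],"angular":[0,0.088,0],"fingers":1},
    {"dp":[-0.092,0,-0.086],"angular":[0,0.106,0],"fingers":1},
    {"dp":[-0.107,0,-0.101],"angular":[0,0.123,0],"fingers":1},
    {"dp":[-0.122,0,-0.115],"angular":[0,0.141,0],"fingers":1}
  ]
}}

```text
time: 55.15
tool_pos: [466.2, 258.8, 137.7]
tcp_rot: [180.0, -10.3, -150.9]
ft_force: [0.3, -0.1, -1.1]
finger_gap: 11.4
grip_force: 103.2
```

>>> {"method": "step_arm", "body": {
  "targets": [
    {"dp":[-0.008,0,-0.02],"angular":[0,0.018,0],"fingers":1},
    {"dp":[-0.016,0,-0.04],"angular":[0,0.035,0],"fingers":1},
    {"dp":[-0.023,0,-0.059],"angular":[0,0.053,0],"fingers":1},
    {"dp":[-0.031,0,-0.079],"angular":[0,0.071,0],"fingers":1},
    {"dp":[-0.031,0,-0.079],"angular":[0,0.071,0],"fingers":1},
    {"dp":[-0.031,0,-0.079],"angular":[0,0.071,0],"fingers":1},
    {"dp":[-0.031,0,-0.079],"angular":[0,0.071,0],"fingers":1},
    {"dp":[-0.031,0,-0.079],"angular":[0,0.071,0],"fingers":1}
  ]
}}

```text
time: 56.15
tool_pos: [473.2, 263.2, 152.2]
tcp_rot: [180.0, -23.0, -150.8]
ft_force: [0.7, 0.3, -1.1]
finger_gap: 11.4
grip_force: 103.2
```

```bash
python3 - <<'E'
from plan import *
s=sense();print(s['time'],s['tool_pos']-load()[0],s['ft_force'])
go(*cp((541.5,301),29,30,150,0),1)
go(*tr(-70,110,-3),1)
E
```

```text
56.15 [-0.53354815 -0.35004396  0.73982453] [ 0.72339146  0.33262606 -1.06877739]
CALL
 x8 [0.2, 0.0, 0.021] [0.0, -0.212, 0.001] 1
CALL
 x8 [0.417, -0.618, -0.02] [0.013, 0.008, 0.056] 1
CALL
 x8 [0.302, -0.682, 0.015] [0.014, 0.009, 0.055] 1
```

>>> {"method": "step_arm", "body": {
  "targets": [
    {"dp":[0.03,0,0.003],"angular":[0,-0.03,0],"fingers":1},
    {"dp":[0.06,0,0.006],"angular":[0,-0.06,0],"fingers":1},
    {"dp":[0.09,0,0.009],"angular":[0,-0.09,0],"fingers":1},
    {"dp":[0.12,0,0.012],"angular":[0,-0.12,0],"fingers":1},
    {"dp":[0.15,0,0.015],"angular":[0,-0.15,0],"fingers":1},
    {"dp":[0.2,0,0.021],"angular":[0,-0.212,0.001],"fingers":1},
    {"dp":[0.2,0,0.021],"angular":[0,-0.212,0.001],"fingers":1},
    {"dp":[0.2,0,0.021],"angular":[0,-0.212,0.001],"fingers":1}
  ]
}}

```text
time: 57.15
tool_pos: [440.1, 244.6, 164.9]
tcp_rot: [180.0, 15.2, -151.0]
ft_force: [-0.7, -0.0, -1.5]
finger_gap: 11.5
grip_force: 103.3
```

>>> {"method": "step_arm", "body": {
  "targets": [
    {"dp":[0.417,-0.618,-0.02],"angular":[0.013,0.008,0.056],"fingers":1},
    {"dp":[0.417,-0.618,-0.02],"angular":[0.013,0.008,0.056],"fingers":1},
    {"dp":[0.417,-0.618,-0.02],"angular":[0.013,0.008,0.056],"fingers":1},
    {"dp":[0.417,-0.618,-0.02],"angular":[0.013,0.008,0.056],"fingers":1},
    {"dp":[0.417,-0.618,-0.02],"angular":[0.013,0.008,0.056],"fingers":1},
    {"dp":[0.417,-0.618,-0.02],"angular":[0.013,0.008,0.056],"fingers":1},
    {"dp":[0.417,-0.618,-0.02],"angular":[0.013,0.008,0.056],"fingers":1},
    {"dp":[0.417,-0.618,-0.02],"angular":[0.013,0.008,0.056],"fingers":1}
  ]
}}

```text
time: 58.15
tool_pos: [428.3, 97.4, 145.8]
tcp_rot: [179.7, 13.7, -161.4]
ft_force: [0.6, 0.1, -1.7]
finger_gap: 11.6
grip_force: 103.3
```

>>> {"method": "step_arm", "body": {
  "targets": [
    {"dp":[0.302,-0.682,0.015],"angular":[0.014,0.009,0.055],"fingers":1},
    {"dp":[0.302,-0.682,0.015],"angular":[0.014,0.009,0.055],"fingers":1},
    {"dp":[0.302,-0.682,0.015],"angular":[0.014,0.009,0.055],"fingers":1},
    {"dp":[0.302,-0.682,0.015],"angular":[0.014,0.009,0.055],"fingers":1},
    {"dp":[0.302,-0.682,0.015],"angular":[0.014,0.009,0.055],"fingers":1},
    {"dp":[0.302,-0.682,0.015],"angular":[0.014,0.009,0.055],"fingers":1},
    {"dp":[0.302,-0.682,0.015],"angular":[0.014,0.009,0.055],"fingers":1},
    {"dp":[0.302,-0.682,0.015],"angular":[0.014,0.009,0.055],"fingers":1}
  ]
}}

```text
time: 59.15
tool_pos: [417.1, -50.3, 128.0]
tcp_rot: [180.0, 12.0, -171.5]
ft_force: [0.5, 0.2, -0.5]
finger_gap: 11.6
grip_force: 103.3
```

```bash
cat >> plan.py <<'E'
def grid(t,x0,x1,ys=range(36,-37,-6),z=15,st=6):
    T=camera_params('top');g=cv2.cvtColor(t,cv2.COLOR_BGR2GRAY);R=Ro.from_euler('z',TY,degrees=True)
    for x in range(x0,x1,st): print(x,[int(g[int(round(v)),int(round(u))]) for u,v in [proj(T,O+R.apply([x,y,z]))[0] for y in ys]])
def red(t):
    h=cv2.cvtColor(t,cv2.COLOR_BGR2HSV); m=((h[...,0]<8)|(h[...,0]>172))&(h[...,1]>150)&(h[...,2]>40)
    n,L,st,ce=cv2.connectedComponentsWithStats(m.astype(np.uint8)); print([st[i].tolist() for i in range(1,n) if st[i,4]>60])
E
python3 - <<'E'
from plan import *
np.set_printoptions(precision=1,suppress=True)
s=sense();print(s['time'],s['tool_pos']-load()[0],s['ft_force'])
t=snapshot('top');cv2.imwrite('pics/p12.png',t)
for b in balls(t): print(b)
red(t)
grid(t,-60,125)
# cup2 contents: hue classes inside circle
h=cv2.cvtColor(t,cv2.COLOR_BGR2HSV)[180:213,128:163]
H,S,V=[h[...,i].astype(int) for i in range(3)]
for y in range(4,30,2): print(' '.join(f'{H[y,x]}/{S[y,x]//10}/{V[y,x]//10}' for x in range(6,32,3)))
E
```

```text
59.15 [0.1 0.2 0.1] [ 0.5  0.2 -0.5]
('red', 46, [101.0, -23.0])
('pink', 29, [96.0, 19.0])
('orange', 45, [105.0, -3.0])
('green', 53, [112.0, 18.0])
[[138, 113, 23, 22, 403], [178, 154, 33, 34, 730], [128, 180, 35, 33, 632], [92, 217, 34, 34, 824]]
-60 [68, 53, 56, 58, 58, 54, 55, 55, 52, 55, 56, 44, 41]
-54 [82, 56, 59, 58, 59, 57, 58, 57, 58, 59, 59, 58, 25]
-48 [75, 53, 58, 54, 58, 58, 60, 59, 58, 58, 58, 47, 36]
-42 [70, 54, 58, 58, 58, 56, 58, 58, 59, 58, 58, 44, 41]
-36 [79, 52, 57, 56, 58, 56, 56, 57, 58, 57, 59, 48, 28]
-30 [76, 55, 59, 55, 59, 59, 56, 57, 56, 60, 59, 45, 38]
-24 [76, 55, 57, 57, 57, 56, 57, 56, 58, 57, 57, 47, 46]
-18 [76, 54, 56, 56, 57, 55, 58, 57, 58, 58, 57, 45, 26]
-12 [77, 54, 56, 57, 57, 55, 57, 56, 59, 57, 56, 45, 42]
-6 [79, 50, 57, 57, 57, 56, 59, 57, 57, 54, 57, 50, 23]
0 [78, 52, 57, 58, 58, 57, 58, 57, 56, 58, 57, 46, 38]
6 [72, 53, 56, 55, 57, 57, 57, 55, 57, 56, 57, 45, 44]
12 [85, 54, 56, 57, 55, 56, 58, 56, 56, 58, 57, 47, 27]
18 [74, 53, 56, 57, 55, 53, 57, 57, 55, 54, 55, 44, 40]
24 [67, 51, 55, 53, 58, 57, 55, 57, 56, 59, 56, 55, 40]
30
[... 1113 characters left out ...]
79/24/4 1/24/4 3/23/10 14/25/10 17/25/10 12/25/9 1/23/10 2/22/10
179/24/4 0/25/4 2/24/6 3/24/10 17/25/10 21/25/10 13/25/10 2/24/10 3/24/10
0/25/4 179/24/4 1/23/9 2/23/10 14/25/10 17/25/10 12/25/9 2/23/10 2/21/10
1/24/4 3/25/4 2/24/10 2/23/10 4/23/10 10/25/9 2/25/7 2/22/10 2/23/10
0/25/4 0/25/4 3/23/10 3/24/10 3/25/10 2/23/10 2/23/10 7/11/9 5/17/9
3/25/4 1/25/4 2/23/10 2/23/10 3/24/10 2/23/10 5/15/10 93/2/11 39/3/10
0/25/4 1/25/4 3/24/8 2/24/10 21/25/10 23/25/10 21/4/8 103/3/12 73/2/11
1/25/4 0/25/4 178/24/5 7/24/10 32/25/11 29/25/10 22/9/8 95/2/11 8/8/10
179/23/4 4/25/4 0/25/4 13/25/9 32/25/11 30/25/10 18/25/7 17/7/9 3/22/8
2/23/4 179/24/4 0/25/4 2/24/4 27/25/10 25/25/10 5/24/8 2/23/10 8/9/5
```

```bash
python3 - <<'E'
from plan import *
go(*tr(-60,10,-3),1)
go(*tr(-60,1.9,-3),1,n=4)
go(*tr(70,1.8,-3),1,n=14)
go(*tr(105,1.7,-3),1,n=14)
E
```

```text
CALL
 x8 [0.055, 0.001, 0.499] [0.0, 0.0, 0.0] 1
CALL
 x1 [0.002, 0.0, 0.01] [0.0, 0.0, 0.0] 1
 x1 [0.004, 0.0, 0.02] [0.0, 0.0, 0.0] 1
 x1 [0.006, 0.0, 0.03] [0.0, 0.0, 0.0] 1
 x5 [0.008, 0.0, 0.04] [0.0, 0.0, 0.0] 1
CALL
 x1 [-0.045, 0.0, 0.01] [0.0, 0.0, 0.0] 1
 x1 [-0.091, 0.0, 0.019] [0.0, 0.0, 0.0] 1
 x1 [-0.136, 0.0, 0.029] [0.0, 0.0, 0.0] 1
 x1 [-0.182, 0.0, 0.039] [0.0, 0.0, 0.0] 1
 x1 [-0.227, 0.0, 0.048] [0.0, 0.0, 0.0] 1
 x1 [-0.272, 0.0, 0.058] [0.0, 0.0, 0.0] 1
 x1 [-0.318, -0.001, 0.068] [0.0, 0.0, 0.0] 1
 x1 [-0.363, -0.001, 0.077] [0.0, 0.0, 0.0] 1
CALL
 x1 [-0.045, 0.0, 0.01] [0.0, 0.0, 0.0] 1
 x1 [-0.091, 0.0, 0.02] [0.0, 0.0, 0.0] 1
 x1 [-0.136, 0.0, 0.029] [0.0, 0.0, 0.0] 1
 x1 [-0.182, 0.0, 0.039] [0.0, 0.0, 0.0] 1
 x1 [-0.227, 0.0, 0.049] [0.0, 0.0, 0.0] 1
 x3 [-0.272, 0.0, 0.058] [0.0, 0.0, 0.0] 1
CALL
 x1 [-0.012, 0.0, 0.003] [0.0, 0.0, 0.0] 1
 x1 [-0.024, 0.0, 0.005] [0.0, 0.0, 0.0] 1
 x1 [-0.037, 0.0, 0.008] [0.0, 0.0, 0.0] 1
 x1 [-0.049, 0.0, 0.011] [0.0, 0.0, 0.0] 1
 x1 [-0.061, 0.0, 0.013] [0.0, 0.0, 0.0] 1
 x1 [-0.073, 0.0, 0.016] [0.0, 0.0, 0.0] 1
 x1 [-0.086, 0.0, 0.019] [0.0, 0.0, 0.0] 1
 x1 [-0.098, 0.0, 0.021] [0.0, 0.0, 0.0] 1
CALL
 x1 [-0.012, 0.0, 0.003] [0.0, 0.0, 0.0] 1
 x1 [-0.024, 0.0, 0.006] [0.0, 0.0, 0.0] 1
 x1 [-0.037, 0.0, 0.008] [0.0, 0.0, 0.0] 1
 x1 [-0.049, 0.0, 0.011] [0.0, 0.0, 0.0] 1
 x1 [-0.061, 0.0, 0.014] [0.0, 0.0, 0.0] 1
 x3 [-0.073, 0.0, 0.016] [0.0, 0.0, 0.0] 1
```

>>> {"method": "step_arm", "body": {
  "targets": [
    {"dp":[0.012,0,0.1],"angular":[0,0,0],"fingers":1},
    {"dp":[0.023,0,0.2],"angular":[0,0,0],"fingers":1},
    {"dp":[0.034,0,0.3],"angular":[0,0,0],"fingers":1},
    {"dp":[0.045,0.001,0.4],"angular":[0,0,0],"fingers":1},
    {"dp":[0.054,0.001,0.48],"angular":[0,0,0],"fingers":1},
    {"dp":[0.059,0.001,0.515],"angular":[0,0,0],"fingers":1},
    {"dp":[0.062,0.001,0.532],"angular":[0,0,0],"fingers":1},
    {"dp":[0.063,0.001,0.539],"angular":[0,0,0],"fingers":1}
  ]
}}

```text
time: 60.2
tool_pos: [428.7, -49.5, 21.4]
tcp_rot: [-179.9, 12.2, -171.6]
ft_force: [3.3, 1.2, 5.2]
finger_gap: 12.0
grip_force: 103.3
```

>>> {"method": "step_arm", "body": {
  "targets": [
    {"dp":[-0.03,0,0.006],"angular":[0,0,0],"fingers":1},
    {"dp":[-0.08,0,0.017],"angular":[0,0,0],"fingers":1},
    {"dp":[-0.136,0,0.029],"angular":[0,0,0],"fingers":1},
    {"dp":[-0.182,0,0.039],"angular":[0,0,0],"fingers":1},
    {"dp":[-0.227,0,0.048],"angular":[0,0,0],"fingers":1},
    {"dp":[-0.272,0,0.058],"angular":[0,0,0],"fingers":1},
    {"dp":[-0.318,-0.001,0.068],"angular":[0,0,0],"fingers":1},
    {"dp":[-0.363,-0.001,0.077],"angular":[0,0,0],"fingers":1}
  ]
}}

```text
time: 61.2
tool_pos: [500.9, -38.4, 19.9]
tcp_rot: [180.0, 12.0, -171.6]
ft_force: [-0.8, 0.0, 1.8]
finger_gap: 11.4
grip_force: 103.2
```

>>> {"method": "step_arm", "body": {
  "targets": [
    {"dp":[-0.045,0,0.01],"angular":[0,0,0],"fingers":1},
    {"dp":[-0.091,0,0.02],"angular":[0,0,0],"fingers":1},
    {"dp":[-0.136,0,0.029],"angular":[0,0,0],"fingers":1},
    {"dp":[-0.182,0,0.039],"angular":[0,0,0],"fingers":1},
    {"dp":[-0.22,0,0.047],"angular":[0,0,0],"fingers":1},
    {"dp":[-0.25,0,0.053],"angular":[0,0,0],"fingers":1},
    {"dp":[-0.272,0,0.058],"angular":[0,0,0],"fingers":1},
    {"dp":[-0.272,0,0.058],"angular":[0,0,0],"fingers":1}
  ]
}}

```text
time: 62.2
tool_pos: [555.8, -30.3, 20.0]
tcp_rot: [180.0, 12.0, -171.6]
ft_force: [0.2, -0.4, 1.0]
finger_gap: 11.3
grip_force: 103.3
```

>>> {"method": "step_arm", "body": {
  "targets": [
    {"dp":[-0.012,0,0.003],"angular":[0,0,0],"fingers":1},
    {"dp":[-0.024,0,0.005],"angular":[0,0,0],"fingers":1},
    {"dp":[-0.037,0,0.008],"angular":[0,0,0],"fingers":1},
    {"dp":[-0.049,0,0.011],"angular":[0,0,0],"fingers":1},
    {"dp":[-0.061,0,0.013],"angular":[0,0,0],"fingers":1},
    {"dp":[-0.073,0,0.016],"angular":[0,0,0],"fingers":1},
    {"dp":[-0.086,0,0.019],"angular":[0,0,0],"fingers":1},
    {"dp":[-0.098,0,0.021],"angular":[0,0,0],"fingers":1}
  ]
}}

```text
time: 63.2
tool_pos: [575.4, -27.3, 19.9]
tcp_rot: [180.0, 12.0, -171.6]
ft_force: [-0.8, 0.7, 1.7]
finger_gap: 11.3
grip_force: 103.2
```

>>> {"method": "step_arm", "body": {
  "targets": [
    {"dp":[-0.012,0,0.003],"angular":[0,0,0],"fingers":1},
    {"dp":[-0.024,0,0.006],"angular":[0,0,0],"fingers":1},
    {"dp":[-0.037,0,0.008],"angular":[0,0,0],"fingers":1},
    {"dp":[-0.049,0,0.011],"angular":[0,0,0],"fingers":1},
    {"dp":[-0.061,0,0.014],"angular":[0,0,0],"fingers":1},
    {"dp":[-0.073,0,0.016],"angular":[0,0,0],"fingers":1},
    {"dp":[-0.073,0,0.016],"angular":[0,0,0],"fingers":1},
    {"dp":[-0.073,0,0.016],"angular":[0,0,0],"fingers":1}
  ]
}}

```text
time: 64.2
tool_pos: [590.3, -25.2, 19.9]
tcp_rot: [180.0, 12.1, -171.6]
ft_force: [0.7, 0.6, 1.6]
finger_gap: 11.5
grip_force: 103.3
```

```bash
python3 - <<'E'
from plan import *
np.set_printoptions(precision=1,suppress=True)
s=sense();print(s['time'],s['tool_pos']-load()[0],s['ft_force'])
t=snapshot('top');cv2.imwrite('pics/p13.png',t)
for b in balls(t): print(b)
E
```

```text
64.2 [0.3 0.  0.3] [0.7 0.6 1.6]
('red', 54, [105.0, -23.0])
('pink', 26, [97.0, 14.0])
('orange', 49, [109.0, -2.0])
('green', 52, [113.0, 22.0])
```

```bash
python3 - <<'E'
from plan import *
go(*tr(110,1.8,-3),1,n=8)
E
```

```text
CALL
 x1 [-0.003, 0.0, 0.001] [0.0, 0.0, 0.0] 1
 x1 [-0.006, 0.0, 0.001] [0.0, 0.0, 0.0] 1
 x1 [-0.009, 0.0, 0.002] [0.0, 0.0, 0.0] 1
 x1 [-0.012, 0.0, 0.002] [0.0, 0.0, 0.0] 1
 x1 [-0.016, 0.0, 0.003] [0.0, 0.0, 0.0] 1
 x1 [-0.019, 0.0, 0.004] [0.0, 0.0, 0.0] 1
 x1 [-0.022, 0.0, 0.004] [0.0, 0.0, 0.0] 1
 x1 [-0.025, 0.0, 0.005] [0.0, 0.0, 0.0] 1
```

>>> {"method": "step_arm", "body": {
  "targets": [
    {"dp":[-0.003,0,0.001],"angular":[0,0,0],"fingers":1},
    {"dp":[-0.006,0,0.001],"angular":[0,0,0],"fingers":1},
    {"dp":[-0.009,0,0.002],"angular":[0,0,0],"fingers":1},
    {"dp":[-0.012,0,0.003],"angular":[0,0,0],"fingers":1},
    {"dp":[-0.015,0,0.003],"angular":[0,0,0],"fingers":1},
    {"dp":[-0.018,0,0.003],"angular":[0,0,0],"fingers":1},
    {"dp":[-0.021,0,0.004],"angular":[0,0,0],"fingers":1},
    {"dp":[-0.024,0,0.005],"angular":[0,0,0],"fingers":1}
  ]
}}

```text
time: 65.25
tool_pos: [594.6, -24.5, 19.7]
tcp_rot: [180.0, 12.0, -171.6]
ft_force: [-5.3, -1.5, 3.9]
finger_gap: 11.5
grip_force: 103.3
```

```bash
python3 - <<'E'
from plan import *
np.set_printoptions(precision=1,suppress=True)
s=sense();print(s['time'],s['tool_pos']-load()[0],s['ft_force'])
t=snapshot('top')
for b in balls(t): print(b)
E
```

```text
65.25 [-0.4 -0.  -0. ] [-5.3 -1.5  3.9]
('red', 53, [106.0, -24.0])
('pink', 27, [98.0, 13.0])
('orange', 51, [110.0, -2.0])
('green', 52, [113.0, 22.0])
```

```bash
python3 - <<'E'
from plan import *
go(*tn(52,36,8),1,n=8)
go(*tn(46,80,20),1,n=8)
E
```

```text
CALL
 x1 [0.0, 0.0, -0.001] [0.0, -0.008, 0.0] 1
 x1 [0.0, 0.0, -0.001] [0.0, -0.015, 0.0] 1
 x1 [0.0, 0.0, -0.002] [0.0, -0.023, 0.0] 1
 x1 [-0.001, 0.0, -0.002] [0.0, -0.031, 0.0] 1
 x1 [-0.001, 0.0, -0.003] [0.0, -0.038, 0.0] 1
 x1 [-0.001, 0.0, -0.003] [0.0, -0.046, 0.0] 1
 x1 [-0.001, 0.0, -0.004] [0.0, -0.054, 0.0] 1
 x1 [-0.001, 0.0, -0.004] [0.0, -0.061, 0.0] 1
CALL
 x1 [-0.008, 0.0, -0.023] [0.0, -0.008, 0.0] 1
 x1 [-0.016, 0.0, -0.046] [0.0, -0.017, 0.0] 1
 x1 [-0.025, 0.0, -0.068] [0.0, -0.025, 0.0] 1
 x1 [-0.033, 0.0, -0.091] [0.0, -0.033, 0.0] 1
 x1 [-0.041, 0.0, -0.114] [0.0, -0.042, 0.0] 1
 x1 [-0.049, 0.0, -0.137] [0.0, -0.05, 0.0] 1
 x1 [-0.057, 0.0, -0.16] [0.0, -0.059, 0.0] 1
 x1 [-0.066, 0.0, -0.183] [0.0, -0.067, 0.0] 1
```

>>> {"method": "step_arm", "body": {
  "targets": [
    {"dp":[0,0,0],"angular":[0,-0.008,0],"fingers":1},
    {"dp":[0,0,-0.001],"angular":[0,-0.015,0],"fingers":1},
    {"dp":[0,0,-0.001],"angular":[0,-0.023,0],"fingers":1},
    {"dp":[0,0,-0.002],"angular":[0,-0.031,0],"fingers":1},
    {"dp":[0,0,-0.002],"angular":[0,-0.038,0],"fingers":1},
    {"dp":[-0.001,0,-0.003],"angular":[0,-0.046,0],"fingers":1},
    {"dp":[-0.001,0,-0.003],"angular":[0,-0.054,0],"fingers":1},
    {"dp":[-0.001,0,-0.004],"angular":[0,-0.061,0],"fingers":1}
  ]
}}

```text
time: 66.3
tool_pos: [594.8, -24.5, 20.6]
tcp_rot: [180.0, 23.1, -171.6]
ft_force: [0.1, -0.1, -1.0]
finger_gap: 11.5
grip_force: 103.3
```

>>> {"method": "step_arm", "body": {
  "targets": [
    {"dp":[-0.008,0,-0.023],"angular":[0,-0.008,0],"fingers":1},
    {"dp":[-0.016,0,-0.046],"angular":[0,-0.017,0],"fingers":1},
    {"dp":[-0.025,0,-0.068],"angular":[0,-0.025,0],"fingers":1},
    {"dp":[-0.033,0,-0.091],"angular":[0,-0.033,0],"fingers":1},
    {"dp":[-0.041,0,-0.114],"angular":[0,-0.042,0],"fingers":1},
    {"dp":[-0.049,0,-0.137],"angular":[0,-0.05,0],"fingers":1},
    {"dp":[-0.057,0,-0.16],"angular":[0,-0.059,0],"fingers":1},
    {"dp":[-0.066,0,-0.183],"angular":[0,-0.067,0],"fingers":1}
  ]
}}

```text
time: 67.3
tool_pos: [592.6, -24.8, 59.7]
tcp_rot: [180.0, 35.1, -171.6]
ft_force: [0.6, 0.1, -0.8]
finger_gap: 11.3
grip_force: 103.3
```

```bash
python3 - <<'E'
from plan import *
np.set_printoptions(precision=1,suppress=True)
s=sense();print(s['time'],s['tool_pos']-load()[0],s['ft_force'],s['joint_pos'])
t=snapshot('top');cv2.imwrite('pics/p14.png',t)
for b in balls(t): print(b)
red(t)
c=(446.3,395.7)
go(*tn(-10,140,15),1,n=7)
ys=41
go(*cp(c,ys,18,140,15),1)
E
```

```text
67.3 [-0.3 -0.1  0.4] [ 0.6  0.1 -0.8] [ -15.8  -10.6  129.7   27.2   31.1 -133.9]
('red', 69, [72.0, -19.0])
('pink', 66, [72.0, 7.0])
('yellow', 14, [-108.0, -10.0])
[[138, 113, 23, 22, 403], [178, 154, 33, 34, 739], [270, 154, 10, 8, 64], [128, 180, 35, 33, 668], [92, 217, 34, 34, 865]]
CALL
 x1 [0.008, 0.0, -0.06] [0.0, 0.004, 0.0] 1
 x1 [0.017, 0.0, -0.12] [0.0, 0.008, 0.0] 1
 x1 [0.025, 0.0, -0.18] [0.0, 0.012, 0.0] 1
 x1 [0.034, 0.0, -0.24] [0.0, 0.016, 0.0] 1
 x1 [0.042, 0.0, -0.3] [0.0, 0.02, 0.0] 1
 x1 [0.05, 0.0, -0.36] [0.0, 0.024, 0.0] 1
 x2 [0.059, 0.0, -0.42] [0.0, 0.028, 0.0] 1
CALL
 x8 [0.157, 0.635, -0.109] [-0.03, 0.0, -0.052] 1
CALL
 x8 [0.05, 0.659, -0.048] [-0.031, 0.0, -0.053] 1
CALL
 x8 [-0.059, 0.66, 0.017] [-0.03, 0.0, -0.052] 1
```

>>> {"method": "step_arm", "body": {
  "targets": [
    {"dp":[0.006,0,-0.04],"angular":[0,0.003,0],"fingers":1},
    {"dp":[0.015,0,-0.11],"angular":[0,0.007,0],"fingers":1},
    {"dp":[0.025,0,-0.18],"angular":[0,0.012,0],"fingers":1},
    {"dp":[0.034,0,-0.24],"angular":[0,0.016,0],"fingers":1},
    {"dp":[0.042,0,-0.3],"angular":[0,0.02,0],"fingers":1},
    {"dp":[0.05,0,-0.36],"angular":[0,0.024,0],"fingers":1},
    {"dp":[0.056,0,-0.4],"angular":[0,0.027,0],"fingers":1},
    {"dp":[0.059,0,-0.42],"angular":[0,0.028,0],"fingers":1}
  ]
}}

```text
time: 68.35
tool_pos: [535.5, -33.5, 122.2]
tcp_rot: [-180.0, 30.0, -171.6]
ft_force: [0.5, -0.4, -1.6]
finger_gap: 11.2
grip_force: 103.3
```

>>> {"method": "step_arm", "body": {
  "targets": [
    {"dp":[0.007,0.03,-0.005],"angular":[-0.001,0,-0.002],"fingers":1},
    {"dp":[0.025,0.1,-0.017],"angular":[-0.005,0,-0.008],"fingers":1},
    {"dp":[0.045,0.18,-0.031],"angular":[-0.009,0,-0.015],"fingers":1},
    {"dp":[0.067,0.27,-0.046],"angular":[-0.013,0,-0.022],"fingers":1},
    {"dp":[0.089,0.36,-0.062],"angular":[-0.017,0,-0.03],"fingers":1},
    {"dp":[0.111,0.45,-0.077],"angular":[-0.021,0,-0.037],"fingers":1},
    {"dp":[0.134,0.54,-0.093],"angular":[-0.026,0,-0.044],"fingers":1},
    {"dp":[0.157,0.635,-0.109],"angular":[-0.03,0,-0.052],"fingers":1}
  ]
}}

```text
time: 69.35
tool_pos: [478.6, 87.9, 124.8]
tcp_rot: [180.0, 30.0, -160.7]
ft_force: [0.3, 0.6, -1.1]
finger_gap: 11.1
grip_force: 103.2
```

>>> {"method": "step_arm", "body": {
  "targets": [
    {"dp":[0.006,0.08,-0.006],"angular":[-0.004,0,-0.006],"fingers":1},
    {"dp":[0.012,0.16,-0.012],"angular":[-0.008,0,-0.013],"fingers":1},
    {"dp":[0.018,0.24,-0.018],"angular":[-0.011,0,-0.019],"fingers":1},
    {"dp":[0.025,0.33,-0.024],"angular":[-0.015,0,-0.026],"fingers":1},
    {"dp":[0.031,0.41,-0.03],"angular":[-0.019,0,-0.033],"fingers":1},
    {"dp":[0.037,0.49,-0.036],"angular":[-0.023,0,-0.04],"fingers":1},
    {"dp":[0.043,0.57,-0.042],"angular":[-0.027,0,-0.046],"fingers":1},
    {"dp":[0.05,0.659,-0.048],"angular":[-0.031,0,-0.053],"fingers":1}
  ]
}}

```text
time: 70.35
tool_pos: [422.7, 207.6, 128.1]
tcp_rot: [179.9, 30.0, -149.7]
ft_force: [-0.0, -0.4, -1.3]
finger_gap: 11.6
grip_force: 103.2
```

>>> {"method": "step_arm", "body": {
  "targets": [
    {"dp":[-0.008,0.09,0.002],"angular":[-0.004,0,-0.007],"fingers":1},
    {"dp":[-0.017,0.19,0.005],"angular":[-0.009,0,-0.015],"fingers":1},
    {"dp":[-0.026,0.29,0.008],"angular":[-0.013,0,-0.023],"fingers":1},
    {"dp":[-0.035,0.39,0.01],"angular":[-0.018,0,-0.031],"fingers":1},
    {"dp":[-0.044,0.49,0.013],"angular":[-0.022,0,-0.039],"fingers":1},
    {"dp":[-0.051,0.57,0.015],"angular":[-0.026,0,-0.045],"fingers":1},
    {"dp":[-0.056,0.63,0.016],"angular":[-0.029,0,-0.05],"fingers":1},
    {"dp":[-0.059,0.66,0.017],"angular":[-0.03,0,-0.052],"fingers":1}
  ]
}}

```text
time: 71.35
tool_pos: [366.4, 327.4, 131.1]
tcp_rot: [179.9, 30.0, -138.9]
ft_force: [-1.1, -0.1, -1.5]
finger_gap: 11.3
grip_force: 103.2
```

```bash
python3 - <<'E'
from plan import *
np.set_printoptions(precision=1,suppress=True)
c=(446.3,395.7);ys=41
s=sense();print(s['time'],s['tool_pos']-cp(c,ys,18,140,15)[0],s['ft_force'],s['joint_pos'])
t=snapshot('top');cv2.imwrite('pics/p15.png',t)
for b in balls(t): print(b)
red(t);red(snapshot('side'))
go(*cp(c,ys,18,95,0),1,n=8)
go(*cp(c,ys,18,88,-38),1,n=12)
E
```

```text
71.35 [-1.1  0.2  0.3] [-1.1 -0.1 -1.5] [  32.5  -38.3  138.7    5.7   49.9 -101.1]
[[138, 113, 23, 22, 403], [178, 154, 33, 34, 700], [128, 180, 35, 33, 615], [92, 217, 34, 29, 642], [111, 249, 9, 9, 64]]
[[228, 129, 15, 12, 148], [144, 150, 24, 27, 480], [181, 150, 24, 27, 524], [219, 156, 25, 29, 533]]
CALL
 x1 [0.007, 0.0, 0.012] [0.0, 0.01, 0.0] 1
 x1 [0.013, 0.0, 0.024] [0.0, 0.021, 0.0] 1
 x1 [0.02, 0.0, 0.037] [0.0, 0.031, 0.0] 1
 x1 [0.027, 0.0, 0.049] [0.0, 0.042, 0.0] 1
 x1 [0.033, 0.0, 0.061] [0.0, 0.052, 0.0] 1
 x1 [0.04, 0.0, 0.073] [0.0, 0.062, 0.0] 1
 x1 [0.047, 0.0, 0.086] [0.0, 0.073, 0.0] 1
 x1 [0.053, 0.0, 0.098] [0.0, 0.083, 0.0] 1
CALL
 x1 [-0.015, 0.0, -0.014] [0.0, 0.018, 0.0] 1
 x1 [-0.031, 0.0, -0.029] [0.0, 0.035, 0.0] 1
 x1 [-0.046, 0.0, -0.043] [0.0, 0.053, 0.0] 1
 x1 [-0.061, 0.0, -0.058] [0.0, 0.07, 0.0] 1
 x1 [-0.076, 0.0, -0.072] [0.0, 0.088, 0.0] 1
 x1 [-0.092, 0.0, -0.087] [0.0, 0.106, 0.0] 1
 x1 [-0.107, 0.0, -0.101] [0.0, 0.123, 0.0] 1
 x1 [-0.122, 0.0, -0.116] [0.0, 0.141, 0.0] 1
CALL
 x1 [-0.008, 0.0, -0.02] [0.0, 0.017, 0.0] 1
 x1 [-0.015, 0.0, -0.039] [0.0, 0.035, 0.0] 1
 x1 [-0.023, 0.0, -0.059] [0.0, 0.053, 0.0] 1
 x5 [-0.031, 0.0, -0.078] [0.0, 0.07, 0.0] 1
```

```bash
python3 - <<'E'
from plan import *
import plan
T=camera_params('top')
for f in ('p14','p15'):
    t=cv2.imread(f'pics/{f}.png'); h=cv2.cvtColor(t,cv2.COLOR_BGR2HSV);H,S,V=[h[...,i].astype(int) for i in range(3)]
    for k,m in {'or':(H>=5)&(H<18),'gr':(H>=40)&(H<88),'ye':(H>=20)&(H<36),'pk':(H>=150)&(H<=172)}.items():
        n,L,st,ce=cv2.connectedComponentsWithStats((m&(S>90)&(V>25)).astype(np.uint8))
        print(f,k,[(ce[i].round().tolist(),int(st[i,4])) for i in range(1,n) if 8<=st[i,4]<200])
print(proj(T,O+Ro.from_euler('z',TY,degrees=True).apply([[105,0,15],[0,0,15],[-100,0,15]])).round())
t=cv2.imread('pics/p15.png');a=cv2.resize(t[130:280,60:320],(780,450),interpolation=cv2.INTER_CUBIC);cv2.imwrite('pics/v15.png',a)
E
```

```text
p14 or [([169.0, 8.0], 32), ([174.0, 24.0], 18), ([137.0, 43.0], 15), ([117.0, 51.0], 56), ([100.0, 54.0], 20), ([154.0, 53.0], 12), ([108.0, 53.0], 15), ([332.0, 118.0], 18), ([157.0, 131.0], 134), ([272.0, 121.0], 46), ([334.0, 130.0], 9), ([339.0, 130.0], 17), ([346.0, 129.0], 14), ([149.0, 192.0], 60), ([146.0, 203.0], 13)]
p14 gr [([259.0, 119.0], 53), ([473.0, 121.0], 128), ([422.0, 132.0], 23), ([193.0, 168.0], 20)]
p14 ye [([334.0, 114.0], 9), ([279.0, 204.0], 115), ([148.0, 205.0], 57), ([286.0, 217.0], 16), ([281.0, 222.0], 49)]
p14 pk [([488.0, 114.0], 74), ([265.0, 159.0], 63), ([197.0, 180.0], 58)]
p15 or [([168.0, 6.0], 19), ([114.0, 51.0], 72), ([98.0, 54.0], 36), ([158.0, 131.0], 132), ([272.0, 121.0], 46), ([332.0, 118.0], 11), ([335.0, 130.0], 11), ([341.0, 131.0], 18), ([149.0, 192.0], 60), ([156.0, 199.0], 10), ([146.0, 203.0], 13), ([121.0, 243.0], 15)]
p15 gr [([260.0, 118.0], 52), ([472.0, 121.0], 125), ([422.0, 132.0], 21), ([193.0, 168.0], 20)]
p15 ye [([148.0, 205.0], 57), ([123.0, 306.0], 142), ([137.0, 311.0], 15), ([144.0, 320.0], 20), ([138.0, 325.0], 21), ([136.0, 330.0], 8), ([139.0, 335.0], 8), ([102.0, 347.0], 37), ([142.0, 341.0], 14), ([115.0, 365.0], 11), ([103.0, 373.0], 8)]
p15 pk [([488.0, 114.0], 74), ([197.0, 180.0], 57), ([108.0, 260.0], 88)]
[[266. 147.]
 [272. 184.]
 [278. 221.]]
```

>>> {"method": "step_arm", "body": {
  "targets": [
    {"dp":[0.007,0,0.012],"angular":[0,0.01,0],"fingers":1},
    {"dp":[0.013,0,0.024],"angular":[0,0.021,0],"fingers":1},
    {"dp":[0.02,0,0.037],"angular":[0,0.031,0],"fingers":1},
    {"dp":[0.027,0,0.049],"angular":[0,0.042,0],"fingers":1},
    {"dp":[0.033,0,0.061],"angular":[0,0.052,0],"fingers":1},
    {"dp":[0.04,0,0.073],"angular":[0,0.062,0],"fingers":1},
    {"dp":[0.047,0,0.086],"angular":[0,0.073,0],"fingers":1},
    {"dp":[0.053,0,0.098],"angular":[0,0.083,0],"fingers":1}
  ]
}}

```text
time: 72.45
tool_pos: [367.6, 326.8, 108.8]
tcp_rot: [179.9, 15.0, -139.0]
ft_force: [0.9, -0.4, -1.5]
finger_gap: 11.6
grip_force: 103.2
```

>>> {"method": "step_arm", "body": {
  "targets": [
    {"dp":[-0.015,0,-0.014],"angular":[0,0.018,0],"fingers":1},
    {"dp":[-0.031,0,-0.029],"angular":[0,0.035,0],"fingers":1},
    {"dp":[-0.046,0,-0.043],"angular":[0,0.053,0],"fingers":1},
    {"dp":[-0.061,0,-0.058],"angular":[0,0.07,0],"fingers":1},
    {"dp":[-0.076,0,-0.072],"angular":[0,0.088,0],"fingers":1},
    {"dp":[-0.092,0,-0.087],"angular":[0,0.106,0],"fingers":1},
    {"dp":[-0.107,0,-0.101],"angular":[0,0.123,0],"fingers":1},
    {"dp":[-0.122,0,-0.116],"angular":[0,0.141,0],"fingers":1}
  ]
}}

```text
time: 73.45
tool_pos: [381.1, 338.5, 137.8]
tcp_rot: [179.9, -10.4, -138.9]
ft_force: [-0.5, 0.2, -1.2]
finger_gap: 11.4
grip_force: 103.2
```

>>> {"method": "step_arm", "body": {
  "targets": [
    {"dp":[-0.008,0,-0.02],"angular":[0,0.017,0],"fingers":1},
    {"dp":[-0.015,0,-0.039],"angular":[0,0.035,0],"fingers":1},
    {"dp":[-0.023,0,-0.059],"angular":[0,0.053,0],"fingers":1},
    {"dp":[-0.031,0,-0.078],"angular":[0,0.07,0],"fingers":1},
    {"dp":[-0.031,0,-0.078],"angular":[0,0.07,0],"fingers":1},
    {"dp":[-0.031,0,-0.078],"angular":[0,0.07,0],"fingers":1},
    {"dp":[-0.031,0,-0.078],"angular":[0,0.07,0],"fingers":1},
    {"dp":[-0.031,0,-0.078],"angular":[0,0.07,0],"fingers":1}
  ]
}}

```text
time: 74.45
tool_pos: [387.0, 344.4, 152.0]
tcp_rot: [179.9, -22.8, -138.9]
ft_force: [-0.8, -0.5, -1.5]
finger_gap: 11.4
grip_force: 103.2
```

```bash
python3 - <<'E'
from plan import *
c=(446.3,395.7)
go(*cp(c,41,30,150,0),1)
# waypoint halfway towards holder, high
go([400,60,260],yz(5,10),1)
E
```

```text
CALL
 x8 [0.201, 0.0, 0.02] [0.0, -0.211, 0.0] 1
CALL
 x8 [0.274, -0.557, -0.324] [0.022, 0.013, 0.098] 1
CALL
 x8 [0.1, -0.636, -0.275] [0.022, 0.014, 0.097] 1
```

>>> {"method": "step_arm", "body": {
  "targets": [
    {"dp":[0.03,0,0.003],"angular":[0,-0.03,0],"fingers":1},
    {"dp":[0.06,0,0.006],"angular":[0,-0.06,0],"fingers":1},
    {"dp":[0.09,0,0.009],"angular":[0,-0.09,0],"fingers":1},
    {"dp":[0.12,0,0.012],"angular":[0,-0.12,0],"fingers":1},
    {"dp":[0.15,0,0.015],"angular":[0,-0.15,0],"fingers":1},
    {"dp":[0.201,0,0.02],"angular":[0,-0.211,0],"fingers":1},
    {"dp":[0.201,0,0.02],"angular":[0,-0.211,0],"fingers":1},
    {"dp":[0.201,0,0.02],"angular":[0,-0.211,0],"fingers":1}
  ]
}}

```text
time: 75.45
tool_pos: [358.4, 319.3, 164.8]
tcp_rot: [180.0, 15.1, -138.9]
ft_force: [0.0, 0.0, -2.0]
finger_gap: 11.9
grip_force: 103.3
```

>>> {"method": "step_arm", "body": {
  "targets": [
    {"dp":[0.274,-0.557,-0.324],"angular":[0.022,0.013,0.098],"fingers":1},
    {"dp":[0.274,-0.557,-0.324],"angular":[0.022,0.013,0.098],"fingers":1},
    {"dp":[0.274,-0.557,-0.324],"angular":[0.022,0.013,0.098],"fingers":1},
    {"dp":[0.274,-0.557,-0.324],"angular":[0.022,0.013,0.098],"fingers":1},
    {"dp":[0.274,-0.557,-0.324],"angular":[0.022,0.013,0.098],"fingers":1},
    {"dp":[0.274,-0.557,-0.324],"angular":[0.022,0.013,0.098],"fingers":1},
    {"dp":[0.274,-0.557,-0.324],"angular":[0.022,0.013,0.098],"fingers":1},
    {"dp":[0.274,-0.557,-0.324],"angular":[0.022,0.013,0.098],"fingers":1}
  ]
}}

```text
time: 76.45
tool_pos: [378.5, 189.6, 211.7]
tcp_rot: [179.5, 12.6, -157.0]
ft_force: [0.2, 0.4, -0.8]
finger_gap: 11.2
grip_force: 103.3
```

>>> {"method": "step_arm", "body": {
  "targets": [
    {"dp":[0.1,-0.636,-0.275],"angular":[0.022,0.014,0.097],"fingers":1},
    {"dp":[0.1,-0.636,-0.275],"angular":[0.022,0.014,0.097],"fingers":1},
    {"dp":[0.1,-0.636,-0.275],"angular":[0.022,0.014,0.097],"fingers":1},
    {"dp":[0.1,-0.636,-0.275],"angular":[0.022,0.014,0.097],"fingers":1},
    {"dp":[0.1,-0.636,-0.275],"angular":[0.022,0.014,0.097],"fingers":1},
    {"dp":[0.1,-0.636,-0.275],"angular":[0.022,0.014,0.097],"fingers":1},
    {"dp":[0.1,-0.636,-0.275],"angular":[0.022,0.014,0.097],"fingers":1},
    {"dp":[0.1,-0.636,-0.275],"angular":[0.022,0.014,0.097],"fingers":1}
  ]
}}

```text
time: 77.45
tool_pos: [399.5, 60.0, 260.1]
tcp_rot: [-180.0, 10.0, -174.8]
ft_force: [-0.5, 0.3, -0.9]
finger_gap: 11.2
grip_force: 103.3
```

```bash
python3 - <<'E'
from plan import *
np.set_printoptions(precision=1,suppress=True)
s=sense();print(s['time'],s['tool_pos']-load()[0],s['ft_force'],s['joint_pos'])
t=snapshot('top');cv2.imwrite('pics/p16.png',t); T=camera_params('top')
h=cv2.cvtColor(t,cv2.COLOR_BGR2HSV);H,S,V=[h[...,i].astype(int) for i in range(3)]
for k,m in {'or':(H>=5)&(H<18),'gr':(H>=40)&(H<88),'ye':(H>=20)&(H<36),'pk':(H>=150)&(H<=172)}.items():
    n,L,st,ce=cv2.connectedComponentsWithStats((m&(S>90)&(V>25)).astype(np.uint8))
    print(k,[(ce[i].round().tolist(),int(st[i,4]),atz(T,ce[i],12)[:2]) for i in range(1,n) if 12<=st[i,4]<150 and 80<ce[i][0]<310 and 90<ce[i][1]<270])
red(t)
h3=h[214:254,90:128]
for y in range(2,36,3): print(' '.join(f'{h3[y,x,0]}/{h3[y,x,1]//10}/{h3[y,x,2]//10}' for x in range(4,36,3)))
# ring detection: bright ring in wrist/top/side
for c in('top','side','wrist'):
    if c!='top': im=snapshot(c); cv2.imwrite(f'pics/r_{c}.png',im)
    print(c,pp(c,'ring'),[ (d['at'],d['conf']) for d in masks_of(c,'holder')[:1]])
E
```

```text
77.45 [-0.6 -0.1 -0. ] [-0.5  0.3 -0.9] [  0.5 -36.6 119.8   0.8  86.9 -94.6]
or [([158.0, 131.0], 131, array([725.5, 285.5])), ([272.0, 121.0], 45, array([747.4, -32.6])), ([149.0, 192.0], 61, array([556. , 308.2])), ([146.0, 202.0], 15, array([527.5, 316. ]))]
gr [([260.0, 118.0], 52, array([754.9,   2.6])), ([193.0, 168.0], 20, array([619.8, 187.6]))]
ye [([148.0, 205.0], 57, array([519.5, 311.1]))]
pk [([197.0, 180.0], 57, array([585.3, 176.5])), ([108.0, 234.0], 63, array([444.8, 417.8]))]
[[138, 113, 23, 22, 402], [178, 154, 34, 34, 744], [128, 180, 35, 33, 649], [92, 217, 34, 34, 787]]
104/4/12 101/3/12 103/3/12 111/3/11 130/1/10 170/4/9 150/0/10 86/1/10 73/1/10 95/2/11 83/2/11
104/4/12 107/3/11 0/14/10 1/24/4 1/25/4 2/24/4 0/25/4 3/25/4 0/21/6 17/6/8 17/5/8
105/2/11 0/22/7 1/25/4 179/24/4 178/24/4 1/25/4 2/24/9 2/24/10 3/24/10 2/24/8 4/21/2
1/18/8 1/25/4 179/25/4 1/25/4 1/25/4 2/25/10 1/25/10 0/25/10 0/25/7 2/24/10 177/24/3
0/24/4 1/24/4 1/23/4 0/25/4 2/25/8 2/24/11 0/25/10 1/20/10 0/25/10 2/24/8 2/25/9
1/24/4 1/25/4 0/25/4 0/25/4 167/20/10 167/20/10 175/25/7 0/25/10 0/25/7 2/24/10 2/22/11
1/25/4 0/25/4 0/25/4 177/21/5 162/16/10 164/17/11 167/22/6 2/24/10 3/24/10 3/23/11 2/22/10
1/25/4 0/23/4 179/24/4 0/25/4 167/20/9 167/21/9 179/24/7 3/25/10 2/22/11 3/23/10 2/24/10
179/23/4 179/25/4 1/25/4 0/24/4 2/24/5 2/24/10 3/24/10 3/25/10 2/23/10 2/23/10 2/24/7
1/19/8 178/24/4 0/25/4 0/25/4 0/25/4 1/25/5 1/25/10 2/24/10 2/23/11 3/24/10 4/8/4
128/1/11 3/25/7 0/25/4 1/23/4 0/25/3 0/22/3 0/25/3 0/25/3 0/25/6 15/4/8 102/1/10
105/3/12 103/3/12 179/15/10 1/25/5 0/25/3 178/23/4 2/24/5 0/14/10 102/3/12 102/3/12 104/3/12
top [(array([426.8, 193.7]), 0.94)] [([418.9, 188.7], 0.87)]
side [(array([362.4, 252.9]), 0.88)] [([229.7, 173.7], 0.69)]
wrist [(array([395.1, 243.9]), 0.43)] []
```

```bash
cat > kin.py <<'E'
import numpy as np
from scipy.spatial.transform import Rotation as Ro
from scipy.optimize import least_squares
D=[([62.028,7.471,85.268,0,87.261,-4.893],[235.177,551.994,231.292],[180,0,156.92]),
([-8.21,2.22,90.8,0,86.96,-106.51],[565.34,-29.82,231.48],[180,0,-171.7]),
([-38.458,-15.402,128.696,20.135,48.166,-138.216],[488.2,-202.9,67.9],[179.9,25,178.68]),
([-17.748,-23.740,131.919,6.067,61.101,-118.472],[431.99,-49.07,68.06],[179.95,12.07,-171.72]),
([-18.924,-19.289,136.596,28.324,33.938,-136.933],[547.6,-31.5,59.7],[179.9,35.2,-171.7]),
([6.7,-35.2,138.5,8.3,42.2,-103.8],[504.5,146.7,133.4],[179.8,35.1,-163.9]),
([11.9,25.4,75.3,-1.5,102.1,-94.2],[529.1,154.4,152.1],[179.9,-22.8,-163.8]),
([.5,-36.6,119.8,.8,86.9,-94.6],[399.5,60,260.1],[180,10,-174.8]),
([32.5,-38.3,138.7,5.7,49.9,-101.1],[366.4,327.4,131.1],[179.9,30,-138.9])]
Y=lambda a:Ro.from_euler('y',a,degrees=True);Z=lambda a:Ro.from_euler('z',a,degrees=True)
def fk(q,k):
    a1,lat,d1,a2,e3,a3,L,f4,o6,s6=k
    R1=Z(q[0]);R2=R1*Y(q[1]);R3=R2*Y(q[2]);R4=R3*Z(s4*q[3]);R5=R4*Y(q[4]);R6=R5*Z(s6*q[5]+o6)
    p=R1.apply([a1,lat,d1])+R2.apply([0,0,a2])+R3.apply([e3,0,a3])+R5.apply([0,0,L])
    return p,R6
s4=-1
def fit():
    global s4
    best=None
    for s in(1,-1):
      for s6 in(1,-1):
       for o in(90,-90):
        s4=s
        def f(k):
            r=[]
            for q,p,e in D:
                P,R=fk(q,np.r_[k,s6]); T=Ro.from_euler('xyz',e,degrees=True)
                r+=list(P-p)+list((R.inv()*T).as_rotvec()*300)
            return np.array(r)
        z=least_squares(f,[0,50,200,400,0,400,250,0,o])
        if best is None or z.cost<best[0]: best=(z.cost,np.r_[z.x,s6],s)
    s4=best[2]; return best
B=fit();K=B[1]
LO=np.array([-169.43,-51.17,1.28,-76.62,0,-152.29]);HI=np.array([169.43,129.36,143.12,256.62,156.53,152.29])
def ik(p,R,q0):
    f=lambda q:np.r_[(fk(q,K)[0]-p),(fk(q,K)[1].inv()*R).as_rotvec()*200]
    z=least_squares(f,np.clip(q0,LO+.1,HI-.1),bounds=(LO,HI),x_scale=10); return z.x,np.sqrt(2*z.cost)
E
python3 - <<'E'
from kin import *; from plan import *
np.set_printoptions(precision=1,suppress=True)
print(B)
T=camera_params('top');S=camera_params('side')
r=tri([(T,(426.8,193.7)),(S,(362.4,252.9))]);print('ring',r,atz(T,(426.8,193.7),133),atz(S,(362.4,252.9),133))
q0=np.array([.5,-36.6,119.8,.8,86.9,-94.6])
ring=np.array([529,-398.5,133.])
for b in(65,75,80):
  for ys in(-37,-10,10,20,30,40,50,60):
    Rs=Z(ys)*Y(-b); N=ring+Rs.apply([1,0,0])*48/1
    for z in(120,0):
        p,R=sc(N+[0,0,z],ys,b)
        res=[ik(p,R,g) for g in([-40,-30,120,30,60,-120],[-50,0,110,70,80,-130],[-50,10,110,80,90,-90],[-50,10,110,90,90,-40])]
        q,e=min(res,key=lambda a:a[1]); print(b,ys,z,q,round(e,1),'OK' if e<1 else '')
E
```

```text
(np.float64(1.8079692360096122), array([ -0.3,  51.4, 317.4, 368.7,  61.6, 553.8, 363.7, 328.4,  90. ,
         1. ]), 1)
ring [ 532.5 -392.1  135.6] [ 531.4 -391.8  133. ] [ 536.4 -392.   133. ]
65 -37 120 [ -41.   -27.1  136.9   61.3    0.  -152.3] 39.0 
65 -37 0 [ -41.   -14.6  134.3   60.9    0.  -152.3] 73.3 
65 -10 120 [ -51.7  -26.3  129.8   54.2   29.1 -152.3] 88.7 
65 -10 0 [ -46.7  -15.   130.2   51.4   18.2 -152.3] 114.1 
65 10 120 [ -57.8  -16.2  117.    51.5   51.5 -152.3] 130.2 
65 10 0 [ -52.4   -8.7  119.9   46.4   39.3 -152.3] 153.2 
65 20 120 [ -60.6   -7.   107.1   51.3   64.7 -152.3] 149.7 
65 20 0 [ -55.1   -1.8  111.4   45.1   51.8 -152.3] 172.7 
65 30 120 [ -63.2    7.1   93.    52.9   81.  -152.3] 166.7 
65 30 0 [ -58.3    9.5   98.8   45.4   67.7 -152.3] 190.7 
65 40 120 [ -62.5   85.     1.3   86.1  134.8 -152.3] 159.4 
65 40 0 [ -63.1   94.6    1.3   84.   132.8 -152.3] 176.0 
65 50 120 [ -61.6   86.1    1.3   89.2  137.5 -152.3] 140.5 
65 50 0 [ -62.3   95.5    1.3   86.6  135.6 -152.3] 160.6 
65 60 120 [ -60.6   87.1    1.3   92.2  140.4 -152.3] 123.4 
65
[... 1281 characters left out ...]
 -23.   124.8   60.9   46.3 -152.3] 164.0 
80 10 0 [ -52.7  -14.5  126.2   54.7   34.6 -152.3] 190.6 
80 20 120 [ -64.2  -10.3  113.2   62.2   63.8 -152.3] 180.9 
80 20 0 [ -58.3   -4.8  115.9   55.    51.4 -152.3] 207.9 
80 30 120 [ -68.5   12.8   92.8   65.5   87.4 -152.3] 192.6 
80 30 0 [ -65.    17.7   94.7   58.3   78.  -152.3] 221.1 
80 40 120 [ -63.2   90.9    1.3  101.   134.5 -152.3] 161.3 
80 40 0 [ -63.9  100.8    1.3   99.6  133.3 -152.3] 174.0 
80 50 120 [ -62.1   91.6    1.3  103.4  137.1 -152.3] 137.2 
80 50 0 [ -62.9  101.4    1.3  101.5  136.  -152.3] 152.8 
80 60 120 [ -60.9   92.2    1.3  105.6  139.8 -152.3] 113.9 
80 60 0 [ -61.8  101.8    1.3  103.5  138.8 -152.3] 133.3
```

```bash
python3 - <<'E'
from kin import *; from plan import *
np.set_printoptions(precision=0,suppress=True)
ring=np.array([531,-395,133.])
rng=np.random.default_rng(0)
seeds=[[j1,j2,j3,j4,j5,j6] for j1 in(-60,-30) for j2,j3 in((-20,125),(10,105)) for j4 in(-60,30,130,200) for j5 in(30,90) for j6 in(-100,0,100)]
seeds=[s for i,s in enumerate(seeds)]
for b in(65,75):
  for ys in(-160,-130,-100,-85,-70,-55,-37,0,40):
    Rs=Z(ys)*Y(-b); p,R=sc(ring+Rs.apply([1,0,0])*48,ys,b)
    sols=[]
    for g in rng.permutation(len(seeds))[:24]:
        q,e=ik(p,R,seeds[g])
        if e<1 and not any(np.abs(q-x).max()<3 for x in sols): sols.append(q)
    print(b,ys,*[x for x in sols])
E
```

```text
65 -160 [-21.  80.  21. -64. 133.  27.]
65 -130 [-14.  55.  63. -68. 107.  34.]
65 -100
65 -85
65 -70 [-17.  17. 123. 246.  59.  53.]
65 -55 [-27.   9. 133. 218.  47.  67.]
65 -37 [-45.   5. 138. 168.  43.  98.]
65 0 [-71.  19. 120.  98.  70. 131.]
65 40 [-71.  44.  82.  70. 100. 141.]
75 -160
75 -130 [-14.  62.  60. -75. 112.  35.]
75 -100
75 -85 [-11.  34. 108. 257.  80.  53.]
75 -70 [-16.  27. 120. 238.  71.  63.]
75 -55 [-27.  21. 130. 211.  65.  75.]
75 -37 [-46.  18. 135. 170.  63.  94.]
75 0 [-72.  28. 118. 105.  80. 123.]
75 40 [-71.  51.  79.  76. 106. 138.]
```

```bash
cat > path.py <<'E'
from kin import *; from plan import *
E
python3 - <<'E'
from path import *
np.set_printoptions(precision=1,suppress=True)
# wrist camera pose rel. to tool
s=sense();p=camera_params('wrist');Rt=Ro.from_euler('xyz',s['tcp_rot'],degrees=True);Rc=np.array(p['R']);t=np.array(p['t'])
C=Rt.inv().apply(-Rc.T@t-s['tool_pos']);RR=Rt.inv().as_matrix()@Rc.T
Rt2=E(179.99,0,179.11);P2=np.array([479.93,-199.08,220.01])
Rc2=(Rt2.as_matrix()@RR).T; p2=dict(p);p2['R']=Rc2;p2['t']=-Rc2@(P2+Rt2.apply(C))
im=cv2.imread('pics/w2.png')
g=cv2.cvtColor(im,cv2.COLOR_BGR2GRAY); roi=g[215:290,15:95]
m=(roi>np.percentile(roi,60)).astype(np.uint8)
print('chk scoop end',atz(p2,(254,117),6.5))
for uv in [(53,249),(52,250),(54,248)]: print(uv,atz(p2,uv,133))
S=camera_params('side');T=camera_params('top')
a=tri([(T,(429,194.4)),(S,(363,258)),(p2,(53,249))]);print(a,proj(T,a),proj(S,a),proj(p2,a))
for X in ([529.6,-397,133],[532.5,-392,133]):
  th=np.linspace(0,2*np.pi,60);
  for nm,pp_,img in [('top',T,cv2.imread('pics/top0.png')),('w2',p2,im),('side',S,cv2.imread('pics/side0.png'))]:
    ring=[[X[0]+16.7*np.cos(a),X[1]+16.7*np.sin(a),133] for a in th]; q=proj(pp_,ring).round().astype(int)
    v=[cv2.cvtColor(img,cv2.COLOR_BGR2GRAY)[b,a] for a,b in q]; print(X,nm,np.mean(v).round(1),np.min(v))
# brute-force: best ring centre by mean brightness on the top annulus
def score(pp_,img):
    G=cv2.GaussianBlur(cv2.cvtColor(img,cv2.COLOR_BGR2GRAY).astype(np.float32),(0,0),.6);best=[]
    for dx in np.arange(-10,11,1.):
        for dy in np.arange(-10,11,1.):
            c=np.array([531+dx,-395+dy]);f=lambda r,z:np.mean([cv2.getRectSubPix(G,(1,1),tuple(map(float,u)))[0,0] for u in proj(pp_,[[c[0]+r*np.cos(a),c[1]+r*np.sin(a),z] for a in th])])
            best.append((f(16.7,133)-.5*f(12,133)-.5*f(22,133),*c))
    best.sort(reverse=True);return [np.round(b,1) for b in best[:4]]
print('top',score(T,cv2.imread('pics/top0.png')));print('w2',score(p2,im))
E
```

```text
chk scoop end [ 411.3 -200.6    6.5]
(53, 249) [ 526.9 -389.6  133. ]
(52, 250) [ 527.9 -390.8  133. ]
(54, 248) [ 525.9 -388.4  133. ]
[ 530.9 -399.   124.4] [[428.2 194.1]] [[363.  258.1]] [[ 50.7 248.8]]
[529.6, -397, 133] top 78.4 40
[529.6, -397, 133] w2 147.4 73
[529.6, -397, 133] side 149.9 74
[532.5, -392, 133] top 50.7 28
[532.5, -392, 133] w2 103.9 46
[532.5, -392, 133] side 144.1 56
top [array([  20.1,  531. , -400. ]), array([  19.1,  532. , -400. ]), array([  18.8,  531. , -399. ]), array([  18.4,  531. , -401. ])]
w2 [array([  62.3,  532. , -397. ]), array([  62.,  531., -397.]), array([  60.4,  532. , -398. ]), array([  60.,  531., -398.])]
```

```bash
cat >> path.py <<'E'
ring=np.array([531.3,-398,133.]); YS=-37;BT=75
def insert(h,ys=YS,b=BT,depth=48):
    """neck placed so that the handle axis passes ring centre, neck depth above ring + h along the axis"""
    Rs=Z(ys)*Y(-b); return sc(ring+[0,0,-7]+Rs.apply([1,0,0])*(depth+7+h),ys,b)
E
python3 - <<'E'
from path import *
np.set_printoptions(precision=1,suppress=True)
q=np.array([-46,18,135,170,63,94.])
for h in(0,40,80,110):
    p,R=insert(h); q,e=ik(p,R,q); print(h,q,round(e,2),p)
qT=q
q0=np.array(sense()['joint_pos'])
qA=q0.copy();qA[5]=qT[5];qA[0]=-25;qA[1]=-25;qA[2]=115
def show(qa,qb,n):
    for k in range(n+1):
        x=qa+(qb-qa)*k/n;p,R=fk(x,K);Rs=R*E(180,0,180).inv()*Y(C)
        N=p-R.apply([0,0,D_])-Rs.apply([GX,0,0]);l=N+Rs.apply([57,0,-25]);e=N+Rs.apply([-105,0,0]);b=p-R.apply([0,0,75])
        print(x,p,'lip',l,'end',e,'body',b)
import plan; D_=plan.D
show(q0,qA,4);print();show(qA,qT,6)
E
```

```text
0 [-46.   18.  134.6 169.9  62.9  94.6] 0.0 [ 545.6 -408.8  148.2]
40 [-45.7  10.3 135.7 169.6  56.4  95.8] 0.0 [ 553.9 -415.   186.9]
80 [-45.4   3.2 136.1 169.   49.8  97.2] 0.0 [ 562.2 -421.3  225.5]
110 [-45.2  -1.5 135.9 168.3  45.   98.3] 0.0 [ 568.4 -425.9  254.5]Traceback (most recent call last):
  File "<stdin>", line 15, in <module>
  File "<stdin>", line 11, in show
  File "kin.py", line 15, in fk
    a1,lat,d1,a2,e3,a3,L,f4,o6,s6=k
    ^^^^^^^^^^^^^^^^^^^^^^^^^^^^^
TypeError: cannot unpack non-iterable function object
```

```bash
sed -i 's/K=B\[1\]/KP=B[1]/; s/fk(q,K)/fk(q,KP)/g' kin.py; cat >> path.py <<'E'
import plan; D_=plan.D
def parts(x):
    p,R=fk(x,KP);Rs=R*E(180,0,180).inv()*Y(C)
    N=p-R.apply([0,0,D_])-Rs.apply([GX,0,0]);return p,R,N+Rs.apply([57,0,-25]),N+Rs.apply([-105,0,0]),p-R.apply([0,0,75])
def show(qa,qb,n):
    for k in range(n+1):
        x=qa+(qb-qa)*k/n;p,R,l,e,b=parts(x);print(x,p,'lip',l,'end',e,'body',b)
E
python3 - <<'E'
from path import *
np.set_printoptions(precision=0,suppress=True)
q,e=ik(*insert(110),[-45,-1.5,136,168,45,98]);qT=q
q0=np.array(sense()['joint_pos'])
qA=q0.copy();qA[5]=qT[5];qA[0]=-25;qA[1]=-25;qA[2]=115
show(q0,qA,4);print();show(qA,qT,6)
E
```

```text
[  0. -37. 120.   1.  87. -95.] [400.  60. 260.] lip [484.  67. 240.] end [325.  53. 278.] body [387.  59. 334.]
[ -6. -34. 119.   1.  87. -46.] [408.  15. 253.] lip [464. -46. 225.] end [358.  68. 277.] body [397.  15. 327.]
[-12. -31. 117.   1.  87.   2.] [412. -32. 245.] lip [ 396. -109.  208.] end [425.  37. 276.] body [403. -31. 319.]
[-19. -28. 116.   1.  87.  50.] [410. -79. 236.] lip [ 339. -108.  195.] end [473. -52. 272.] body [403. -78. 311.]
[-25. -25. 115.   1.  87.  98.] [ 402. -125.  227.] lip [338. -82. 188.] end [ 459. -164.  261.] body [ 398. -124.  302.]

[-25. -25. 115.   1.  87.  98.] [ 402. -125.  227.] lip [338. -82. 188.] end [ 459. -164.  261.] body [ 398. -124.  302.]
[-28. -21. 118.  29.  80.  98.] [486.  -8. 209.] lip [435.  57. 182.] end [531. -66. 234.] body [465. -37. 275.]
[-32. -17. 122.  57.  73.  98.] [575.  46. 257.] lip [546. 128. 252.] end [602. -26. 260.] body [534.   1. 300.]
[-35. -13. 125.  85.  66.  98.] [653.   8. 325.] lip [649.  90. 352.] end [658. -66. 301.] body [593. -33. 342.]
[-38.  -9. 129. 112.  59.  98.] [ 691. -116.  365.] lip [710. -53. 422.] end [ 675. -171.  315.] body [ 618. -134.  363.]
[-42.  -5. 132. 140.  52.  98.] [ 664. -281.  343.] lip [ 696. -256.  420.] end [ 636. -303.  275.] body [ 591. -266.  335.]
[-45.  -1. 136. 168.  45.  98.] [ 568. -426.  254.] lip [ 596. -447.  334.] end [ 544. -407.  184.] body [ 508. -381.  254.]
```

```bash
python3 - <<'E'
from path import *
q,e=ik(*insert(110),[-45,-1.5,136,168,45,98]);qT=q
q0=np.array(sense()['joint_pos']);print(load()[0]-fk(q0,KP)[0])
qA=q0.copy();qA[5]=qT[5];qA[0]=-25;qA[1]=-25;qA[2]=115
for k in range(1,5): call([fk(q0+(qA-q0)*k/4,KP)],1)
for k in range(1,6): call([fk(qA+(qT-qA)*k/6,KP)],1)
call([insert(110)],1)
E
```

```text
[ 0.29133072  0.35699304 -0.26141215]
CALL
 x8 [-0.014, -0.23, 0.04] [0.008, 0.007, 0.303] 1
CALL
 x8 [-0.183, -0.142, 0.043] [0.011, -0.001, 0.303] 1
CALL
 x8 [-0.23, 0.043, 0.044] [0.007, -0.007, 0.303] 1
CALL
 x8 [-0.122, 0.203, 0.045] [0.0, -0.009, 0.303] 1
CALL
 x8 [0.022, -0.715, 0.105] [0.15, -0.019, 0.047] 1
CALL
 x8 [0.155, -0.553, 0.024] [0.146, -0.001, 0.078] 1
CALL
 x8 [0.318, -0.442, -0.1] [0.139, 0.021, 0.099] 1
CALL
 x8 [0.481, -0.413, -0.232] [0.134, 0.042, 0.11] 1
CALL
 x8 [0.614, -0.472, -0.332] [0.132, 0.057, 0.114] 1
CALL
 x8 [0.683, -0.591, -0.373] [0.133, 0.063, 0.114] 1
```

>>> {"method": "step_arm", "body": {
  "targets": [
    {"dp":[-0.002,-0.04,0.007],"angular":[0.001,0.001,0.05],"fingers":1},
    {"dp":[-0.005,-0.08,0.014],"angular":[0.003,0.002,0.1],"fingers":1},
    {"dp":[-0.007,-0.12,0.021],"angular":[0.004,0.004,0.15],"fingers":1},
    {"dp":[-0.01,-0.16,0.028],"angular":[0.005,0.005,0.2],"fingers":1},
    {"dp":[-0.012,-0.2,0.035],"angular":[0.007,0.006,0.25],"fingers":1},
    {"dp":[-0.014,-0.23,0.04],"angular":[0.008,0.007,0.303],"fingers":1},
    {"dp":[-0.014,-0.23,0.04],"angular":[0.008,0.007,0.303],"fingers":1},
    {"dp":[-0.014,-0.23,0.04],"angular":[0.008,0.007,0.303],"fingers":1}
  ]
}}

```text
time: 78.9
tool_pos: [407.8, 14.2, 252.9]
tcp_rot: [173.6, 5.4, 130.4]
ft_force: [-0.2, -0.1, -1.6]
finger_gap: 11.1
grip_force: 103.3
```

>>> {"method": "step_arm", "body": {
  "targets": [
    {"dp":[-0.183,-0.142,0.043],"angular":[0.011,-0.001,0.303],"fingers":1},
    {"dp":[-0.183,-0.142,0.043],"angular":[0.011,-0.001,0.303],"fingers":1},
    {"dp":[-0.183,-0.142,0.043],"angular":[0.011,-0.001,0.303],"fingers":1},
    {"dp":[-0.183,-0.142,0.043],"angular":[0.011,-0.001,0.303],"fingers":1},
    {"dp":[-0.183,-0.142,0.043],"angular":[0.011,-0.001,0.303],"fingers":1},
    {"dp":[-0.183,-0.142,0.043],"angular":[0.011,-0.001,0.303],"fingers":1},
    {"dp":[-0.183,-0.142,0.043],"angular":[0.011,-0.001,0.303],"fingers":1},
    {"dp":[-0.183,-0.142,0.043],"angular":[0.011,-0.001,0.303],"fingers":1}
  ]
}}

```text
time: 79.9
tool_pos: [411.2, -32.1, 244.6]
tcp_rot: [173.5, -1.0, 76.2]
ft_force: [-0.0, 0.0, -1.6]
finger_gap: 10.9
grip_force: 103.3
```

>>> {"method": "step_arm", "body": {
  "targets": [
    {"dp":[-0.23,0.043,0.044],"angular":[0.007,-0.007,0.303],"fingers":1},
    {"dp":[-0.23,0.043,0.044],"angular":[0.007,-0.007,0.303],"fingers":1},
    {"dp":[-0.23,0.043,0.044],"angular":[0.007,-0.007,0.303],"fingers":1},
    {"dp":[-0.23,0.043,0.044],"angular":[0.007,-0.007,0.303],"fingers":1},
    {"dp":[-0.23,0.043,0.044],"angular":[0.007,-0.007,0.303],"fingers":1},
    {"dp":[-0.23,0.043,0.044],"angular":[0.007,-0.007,0.303],"fingers":1},
    {"dp":[-0.23,0.043,0.044],"angular":[0.007,-0.007,0.303],"fingers":1},
    {"dp":[-0.23,0.043,0.044],"angular":[0.007,-0.007,0.303],"fingers":1}
  ]
}}

```text
time: 80.9
tool_pos: [409.4, -78.9, 236.0]
tcp_rot: [177.6, -4.3, 21.6]
ft_force: [0.4, -0.9, -0.8]
finger_gap: 11.4
grip_force: 103.3
```

>>> {"method": "step_arm", "body": {
  "targets": [
    {"dp":[-0.122,0.203,0.045],"angular":[0,-0.009,0.303],"fingers":1},
    {"dp":[-0.122,0.203,0.045],"angular":[0,-0.009,0.303],"fingers":1},
    {"dp":[-0.122,0.203,0.045],"angular":[0,-0.009,0.303],"fingers":1},
    {"dp":[-0.122,0.203,0.045],"angular":[0,-0.009,0.303],"fingers":1},
    {"dp":[-0.122,0.203,0.045],"angular":[0,-0.009,0.303],"fingers":1},
    {"dp":[-0.122,0.203,0.045],"angular":[0,-0.009,0.303],"fingers":1},
    {"dp":[-0.122,0.203,0.045],"angular":[0,-0.009,0.303],"fingers":1},
    {"dp":[-0.122,0.203,0.045],"angular":[0,-0.009,0.303],"fingers":1}
  ]
}}

```text
time: 81.9
tool_pos: [402.2, -125.7, 226.9]
tcp_rot: [-178.6, -3.0, -33.0]
ft_force: [-0.1, 0.6, -1.1]
finger_gap: 11.5
grip_force: 103.3
```

>>> {"method": "step_arm", "body": {
  "targets": [
    {"dp":[0.005,-0.18,0.026],"angular":[0.038,-0.005,0.012],"fingers":1},
    {"dp":[0.011,-0.36,0.052],"angular":[0.075,-0.01,0.024],"fingers":1},
    {"dp":[0.016,-0.54,0.079],"angular":[0.113,-0.014,0.035],"fingers":1},
    {"dp":[0.022,-0.715,0.105],"angular":[0.15,-0.019,0.047],"fingers":1},
    {"dp":[0.022,-0.715,0.105],"angular":[0.15,-0.019,0.047],"fingers":1},
    {"dp":[0.022,-0.715,0.105],"angular":[0.15,-0.019,0.047],"fingers":1},
    {"dp":[0.022,-0.715,0.105],"angular":[0.15,-0.019,0.047],"fingers":1},
    {"dp":[0.022,-0.715,0.105],"angular":[0.15,-0.019,0.047],"fingers":1}
  ]
}}

```text
time: 82.9
tool_pos: [485.4, -8.9, 210.2]
tcp_rot: [-151.5, 2.3, -40.4]
ft_force: [0.3, -0.0, -0.8]
finger_gap: 11.2
grip_force: 103.1
```

```bash
python3 - <<'E'
from bench import *
s=sense();print(s['time'],s['joint_pos'].round(1),s['tool_pos'],s['ft_force'])
E
```

```text
82.9 [-28.5 -21.2 118.5  28.7  80.   98. ] [485.44699133  -8.9214712  210.17529801] [ 0.32092866 -0.00317167 -0.83718012]
```

Following the planned joints exactly. Continue.

>>> {"method": "step_arm", "body": {
  "targets": [
    {"dp":[0.155,-0.553,0.024],"angular":[0.146,-0.001,0.078],"fingers":1},
    {"dp":[0.155,-0.553,0.024],"angular":[0.146,-0.001,0.078],"fingers":1},
    {"dp":[0.155,-0.553,0.024],"angular":[0.146,-0.001,0.078],"fingers":1},
    {"dp":[0.155,-0.553,0.024],"angular":[0.146,-0.001,0.078],"fingers":1},
    {"dp":[0.155,-0.553,0.024],"angular":[0.146,-0.001,0.078],"fingers":1},
    {"dp":[0.155,-0.553,0.024],"angular":[0.146,-0.001,0.078],"fingers":1},
    {"dp":[0.155,-0.553,0.024],"angular":[0.146,-0.001,0.078],"fingers":1},
    {"dp":[0.155,-0.553,0.024],"angular":[0.146,-0.001,0.078],"fingers":1}
  ]
}}

```text
time: 83.9
tool_pos: [575.1, 45.7, 257.2]
tcp_rot: [-126.4, 11.7, -50.8]
ft_force: [0.2, -0.2, -1.3]
finger_gap: 11.2
grip_force: 103.3
```

>>> {"method": "step_arm", "body": {
  "targets": [
    {"dp":[0.318,-0.442,-0.1],"angular":[0.139,0.021,0.099],"fingers":1},
    {"dp":[0.318,-0.442,-0.1],"angular":[0.139,0.021,0.099],"fingers":1},
    {"dp":[0.318,-0.442,-0.1],"angular":[0.139,0.021,0.099],"fingers":1},
    {"dp":[0.318,-0.442,-0.1],"angular":[0.139,0.021,0.099],"fingers":1},
    {"dp":[0.318,-0.442,-0.1],"angular":[0.139,0.021,0.099],"fingers":1},
    {"dp":[0.318,-0.442,-0.1],"angular":[0.139,0.021,0.099],"fingers":1},
    {"dp":[0.318,-0.442,-0.1],"angular":[0.139,0.021,0.099],"fingers":1},
    {"dp":[0.318,-0.442,-0.1],"angular":[0.139,0.021,0.099],"fingers":1}
  ]
}}

```text
time: 84.9
tool_pos: [653.3, 7.1, 325.8]
tcp_rot: [-105.0, 26.0, -62.5]
ft_force: [0.7, -0.1, -0.6]
finger_gap: 11.6
grip_force: 103.4
```

>>> {"method": "step_arm", "body": {
  "targets": [
    {"dp":[0.481,-0.413,-0.232],"angular":[0.134,0.042,0.11],"fingers":1},
    {"dp":[0.481,-0.413,-0.232],"angular":[0.134,0.042,0.11],"fingers":1},
    {"dp":[0.481,-0.413,-0.232],"angular":[0.134,0.042,0.11],"fingers":1},
    {"dp":[0.481,-0.413,-0.232],"angular":[0.134,0.042,0.11],"fingers":1},
    {"dp":[0.481,-0.413,-0.232],"angular":[0.134,0.042,0.11],"fingers":1},
    {"dp":[0.481,-0.413,-0.232],"angular":[0.134,0.042,0.11],"fingers":1},
    {"dp":[0.481,-0.413,-0.232],"angular":[0.134,0.042,0.11],"fingers":1},
    {"dp":[0.481,-0.413,-0.232],"angular":[0.134,0.042,0.11],"fingers":1}
  ]
}}

```text
time: 85.9
tool_pos: [690.9, -116.1, 365.7]
tcp_rot: [-87.5, 44.8, -74.2]
ft_force: [-0.5, 0.5, -1.2]
finger_gap: 11.3
grip_force: 103.4
```

>>> {"method": "step_arm", "body": {
  "targets": [
    {"dp":[0.614,-0.472,-0.332],"angular":[0.132,0.057,0.114],"fingers":1},
    {"dp":[0.614,-0.472,-0.332],"angular":[0.132,0.057,0.114],"fingers":1},
    {"dp":[0.614,-0.472,-0.332],"angular":[0.132,0.057,0.114],"fingers":1},
    {"dp":[0.614,-0.472,-0.332],"angular":[0.132,0.057,0.114],"fingers":1},
    {"dp":[0.614,-0.472,-0.332],"angular":[0.132,0.057,0.114],"fingers":1},
    {"dp":[0.614,-0.472,-0.332],"angular":[0.132,0.057,0.114],"fingers":1},
    {"dp":[0.614,-0.472,-0.332],"angular":[0.132,0.057,0.114],"fingers":1},
    {"dp":[0.614,-0.472,-0.332],"angular":[0.132,0.057,0.114],"fingers":1}
  ]
}}

```text
time: 86.9
tool_pos: [664.2, -280.9, 343.8]
tcp_rot: [-73.4, 66.7, -86.0]
ft_force: [-0.5, 0.7, -0.5]
finger_gap: 11.0
grip_force: 103.4
```

>>> {"method": "step_arm", "body": {
  "targets": [
    {"dp":[0.683,-0.591,-0.373],"angular":[0.133,0.063,0.114],"fingers":1},
    {"dp":[0.683,-0.591,-0.373],"angular":[0.133,0.063,0.114],"fingers":1},
    {"dp":[0.683,-0.591,-0.373],"angular":[0.133,0.063,0.114],"fingers":1},
    {"dp":[0.683,-0.591,-0.373],"angular":[0.133,0.063,0.114],"fingers":1},
    {"dp":[0.683,-0.591,-0.373],"angular":[0.133,0.063,0.114],"fingers":1},
    {"dp":[0.683,-0.591,-0.373],"angular":[0.133,0.063,0.114],"fingers":1},
    {"dp":[0.683,-0.591,-0.373],"angular":[0.133,0.063,0.114],"fingers":1},
    {"dp":[0.683,-0.591,-0.373],"angular":[0.133,0.063,0.114],"fingers":1}
  ]
}}

```text
time: 87.9
tool_pos: [568.8, -426.1, 254.7]
tcp_rot: [-122.3, 89.9, -159.2]
ft_force: [0.3, -0.1, -1.3]
finger_gap: 11.4
grip_force: 103.4
```

```bash
python3 - <<'E'
from path import *
np.set_printoptions(precision=1,suppress=True)
s=sense();print(s['time'],s['joint_pos'].round(1),s['tool_pos']-insert(110)[0],s['ft_force'])
p,R=load();Rs=R*E(180,0,180).inv()*Y(C)
N=p-R.apply([0,0,D_])-Rs.apply([GX,0,0]); e=N+Rs.apply([-105,0,0]);print('neck',N,'end',e)
T=camera_params('top');S=camera_params('side')
snapshot('top');print('top exp end',proj(T,e),'neck',proj(T,N),pp('top','scoop_end'),pp('top','scoop_neck'))
im=snapshot('side');print('side exp',proj(S,e),proj(S,N),pp('side','scoop_end'),pp('side','scoop_neck'),'ring',proj(S,ring),pp('side','ring'))
cv2.imwrite('pics/r2.png',im)
snapshot('wrist');print(pp('wrist','scoop_end'),pp('wrist','ring'),proj(camera_params('wrist'),[e,ring]))
go(*insert(45),1,n=8); go(*insert(0),1,n=10)
E
```

```text
87.9 [-45.2  -1.4 136.  168.2  45.1  98.3] [ 0.4 -0.1  0.2] [ 0.3 -0.1 -1.3]
neck [ 565.4 -423.7  285.5] end [ 543.6 -407.4  184.1]
top exp end [[443.8 186.8]] neck [[476.9 171.5]] [(array([199.9, 164.9]), 0.64), (array([146.2, 204.4]), 0.34)] [(array([476.4, 171.3]), 0.83), (array([338. , 123.9]), 0.63), (array([405.4, 198.8]), 0.45)]
side exp [[373.2 240.1]] [[393.6 206.4]] [(array([371.8, 241.8]), 0.76), (array([228.5, 171.3]), 0.5)] [(array([397.5, 206.5]), 0.78)] ring [[363.3 255.5]] [(array([361.2, 253.1]), 0.65)]
[(array([255.5, 108.3]), 0.91)] [] [[255.9 112.5]
 [256.3 -68.3]]
CALL
 x1 [0.039, 0.0, -0.01] [0.0, 0.0, 0.0] 1
 x1 [0.079, 0.0, -0.021] [0.0, 0.0, 0.0] 1
 x1 [0.118, 0.0, -0.031] [0.0, 0.0, 0.0] 1
 x1 [0.157, 0.0, -0.042] [0.0, 0.0, 0.0] 1
 x1 [0.197, 0.0, -0.052] [0.0, 0.0, 0.0] 1
 x1 [0.236, 0.001, -0.063] [0.0, 0.0, 0.0] 1
 x1 [0.275, 0.001, -0.073] [0.0, 0.0, 0.0] 1
 x1 [0.314, 0.001, -0.084] [0.0, 0.0, 0.001] 1
CALL
 x1 [0.022, 0.0, -0.006] [0.0, 0.0, 0.0] 1
 x1 [0.044, 0.0, -0.012] [0.0, 0.0, 0.0] 1
 x1 [0.065, 0.0, -0.017] [0.0, 0.0, 0.0] 1
 x1 [0.087, 0.0, -0.023] [0.0, 0.0, 0.0] 1
 x1 [0.109, 0.0, -0.029] [0.0, 0.0, 0.0] 1
 x1 [0.131, 0.0, -0.035] [0.0, 0.0, 0.0] 1
 x1 [0.152, 0.0, -0.041] [0.0, 0.0, 0.0] 1
 x1 [0.174, 0.0, -0.046] [0.0, 0.0, 0.0] 1
CALL
 x1 [0.022, -0.001, -0.006] [0.0, 0.0, 0.0] 1
 x7 [0.044, -0.001, -0.012] [0.0, 0.0, 0.0] 1
```

>>> {"method": "step_arm", "body": {
  "targets": [
    {"dp":[0.039,0,-0.01],"angular":[0,0,0],"fingers":1},
    {"dp":[0.079,0,-0.021],"angular":[0,0,0],"fingers":1},
    {"dp":[0.118,0,-0.031],"angular":[0,0,0],"fingers":1},
    {"dp":[0.157,0,-0.042],"angular":[0,0,0],"fingers":1},
    {"dp":[0.197,0,-0.052],"angular":[0,0,0],"fingers":1},
    {"dp":[0.236,0.001,-0.063],"angular":[0,0,0],"fingers":1},
    {"dp":[0.275,0.001,-0.073],"angular":[0,0,0],"fingers":1},
    {"dp":[0.314,0.001,-0.084],"angular":[0,0,0.001],"fingers":1}
  ]
}}

```text
time: 89.4
tool_pos: [555.0, -416.0, 191.0]
tcp_rot: [113.5, 89.8, 76.6]
ft_force: [-0.4, 0.3, -1.3]
finger_gap: 11.7
grip_force: 103.4
```

```bash
python3 - <<'E'
from path import *
np.set_printoptions(precision=1,suppress=True)
s=sense();print(s['time'],s['tool_pos']-insert(45)[0],s['ft_force'],s['wrist_torque'])
S=snapshot('side');T=snapshot('top')
a=cv2.resize(S[195:305,320:420],(500,550),interpolation=cv2.INTER_CUBIC);b=cv2.resize(T[150:230,390:470],(300,300),interpolation=cv2.INTER_CUBIC)
cv2.imwrite('pics/v_ring.png',np.hstack([a,cv2.copyMakeBorder(b,0,250,0,0,cv2.BORDER_CONSTANT)]))
E
```

```text
89.4 [ 0.1 -0.1 -0.7] [-0.4  0.3 -1.3] [0.4 0.6 0. ]
```

View pics/v_ring.png

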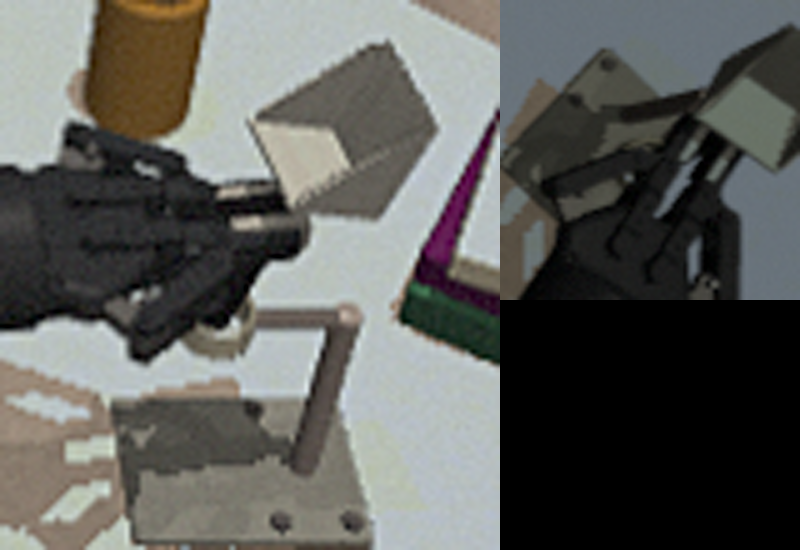

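>>> {"method": "step_arm", "body": {
  "targets": [
    {"dp":[0.022,0,-0.006],"angular":[0,0,0],"fingers":1},
    {"dp":[0.044,0,-0.012],"angular":[0,0,0],"fingers":1},
    {"dp":[0.065,0,-0.017],"angular":[0,0,0],"fingers":1},
    {"dp":[0.087,0,-0.023],"angular":[0,0,0],"fingers":1},
    {"dp":[0.109,0,-0.029],"angular":[0,0,0],"fingers":1},
    {"dp":[0.131,0,-0.035],"angular":[0,0,0],"fingers":1},
    {"dp":[0.152,0,-0.041],"angular":[0,0,0],"fingers":1},
    {"dp":[0.174,0,-0.046],"angular":[0,0,0],"fingers":1}
  ]
}}

```text
time: 90.5
tool_pos: [548.1, -410.9, 157.5]
tcp_rot: [73.4, 89.8, 36.4]
ft_force: [3.9, -4.0, 0.3]
finger_gap: 11.3
grip_force: 102.5
```

>>> {"method": "step_arm", "body": {
  "targets": [
    {"dp":[0.012,0,-0.003],"angular":[0,0,0],"fingers":1},
    {"dp":[0.022,-0.001,-0.006],"angular":[0,0,0],"fingers":1},
    {"dp":[0.033,-0.001,-0.009],"angular":[0,0,0],"fingers":1},
    {"dp":[0.044,-0.001,-0.012],"angular":[0,0,0],"fingers":1},
    {"dp":[0.044,-0.001,-0.012],"angular":[0,0,0],"fingers":1},
    {"dp":[0.044,-0.001,-0.012],"angular":[0,0,0],"fingers":1},
    {"dp":[0.044,-0.001,-0.012],"angular":[0,0,0],"fingers":1},
    {"dp":[0.044,-0.001,-0.012],"angular":[0,0,0],"fingers":1}
  ]
}}

```text
time: 91.5
tool_pos: [546.3, -410.0, 149.0]
tcp_rot: [67.8, 89.9, 30.8]
ft_force: [6.3, -5.9, -1.4]
finger_gap: 11.5
grip_force: 101.8
```

>>> {"method": "step_arm", "body": {
  "targets": [
    {"dp":[0,0,0.008],"angular":[0,0,0],"fingers":1},
    {"dp":[0,0,0.015],"angular":[0,0,0],"fingers":1},
    {"dp":[0,0,0.015],"angular":[0,0,0],"fingers":1},
    {"dp":[0,0,0.015],"angular":[0,0,0],"fingers":1},
    {"dp":[0,0,0.015],"angular":[0,0,0],"fingers":1},
    {"dp":[0,0,0.015],"angular":[0,0,0],"fingers":1},
    {"dp":[0,0,0.015],"angular":[0,0,0],"fingers":1},
    {"dp":[0,0,0.015],"angular":[0,0,0],"fingers":1}
  ]
}}

```text
time: 92.5
tool_pos: [548.2, -411.1, 148.2]
tcp_rot: [101.9, 89.8, 64.9]
ft_force: [3.2, -3.8, 0.0]
finger_gap: 11.4
grip_force: 102.6
```

>>> {"method": "step_arm", "body": {
  "targets": [
    {"dp":[0,0,0],"angular":[0,0,0],"fingers":0},
    {"dp":[0,0,0],"angular":[0,0,0],"fingers":0},
    {"dp":[0,0,0],"angular":[0,0,0],"fingers":0},
    {"dp":[0,0,0],"angular":[0,0,0],"fingers":0},
    {"dp":[0,0,0],"angular":[0,0,0],"fingers":0},
    {"dp":[0,0,0],"angular":[0,0,0],"fingers":0},
    {"dp":[0,0,0],"angular":[0,0,0],"fingers":0},
    {"dp":[0,0,0],"angular":[0,0,0],"fingers":0}
  ]
}}

```text
time: 93.5
tool_pos: [548.2, -410.9, 147.9]
tcp_rot: [113.6, 89.8, 76.7]
ft_force: [-0.8, -0.1, -0.7]
finger_gap: 85.5
grip_force: 0.0
```

```bash
python3 - <<'E'
from path import *
np.set_printoptions(precision=1,suppress=True)
s=sense();print(s['time'],s['ft_force'],s['finger_gap'])
P,R=load();save(P+3*R.apply([0,0,1]),R)
S=camera_params('side');T=camera_params('top')
N=ring; X=N+[0,0,57]
im=snapshot('side');cv2.imwrite('pics/r3.png',im)
print('exp neck',proj(S,ring),'end',proj(S,ring-[0,0,105]),pp('side','scoop_neck'),pp('side','scoop_end'),pp('side','scoop_lip'))
for d in masks_of('side','scoop_neck')[:2]:
    ys,xs=np.nonzero(d['pixels']);print(round(d['conf'],2),len(xs),xs.min(),xs.max(),ys.min(),ys.max())
print('head corners side',proj(S,ring+np.array([[0,0,0],[28,0,57],[-28,0,57],[0,28,57],[0,-28,57]])))
E
```

```text
93.5 [-0.8 -0.1 -0.7] 85.4561226935507
exp neck [[363.3 255.5]] end [[356.9 282.5]] [(array([369.3, 258. ]), 0.61)] [(array([359.3, 281.8]), 0.87)] [(array([381.7, 243.8]), 0.64)]
0.88 690 357 383 233 285
head corners side [[363.3 255.5]
 [374.  232.7]
 [359.9 245.6]
 [356.9 232.7]
 [377.6 245.6]]
```

```bash
python3 - <<'E'
from path import *
np.set_printoptions(precision=0,suppress=True)
P,R=load(); P1=P-150*R.apply([0,0,1]); 
q,e=ik(P,R,[-46,18,134,170,63,95]);print(q,e)
for k in range(1,6): q,e=ik(P-30*k*R.apply([0,0,1]),R,q);print(q,round(e,1))
qB,e=ik(np.array([395,170,220.]),E(180,0,110),[18,-30,115,0,90,0]);print('cover',qB,e)
# raise first
P2=P1+[0,0,80];q2,e=ik(P2,R,q);print('raise',q2,e)
for k in range(9):
    x=q2+(qB-q2)*k/8;p,Rr=fk(x,KP);print(x,p,'body',p-Rr.apply([0,0,73]),'b2',p-Rr.apply([0,0,150]), (Rr.apply([0,0,1])*10).round())
import pickle;pickle.dump((P1,P2,R,q2,qB),open('ret.pkl','wb'))
E
```

```text
[-46.  18. 134. 170.  63.  95.] 3.8564055022281923e-13
[-47.  15. 138. 169.  64.  95.] 0.0
[-48.  13. 143. 168.  66.  95.] 0.0
[-49.  18. 143. 168.  75.  94.] 14.5
[-50.  25. 143. 167.  85.  93.] 27.8
[-52.  32. 143. 165.  94.  91.] 38.5
cover [ 16. -20. 112.  -0.  88.  -4.] 2.970726278145111e-13
raise [-49.  26. 143. 169.  96.  92.] 70.52148997294648
[-49.  26. 143. 169.  96.  92.] [ 449. -335.  202.] body [ 394. -293.  180.] b2 [ 335. -248.  157.] [ 8. -6.  3.]
[-41.  20. 139. 147.  95.  80.] [ 567. -170.  263.] body [ 500. -163.  235.] b2 [ 430. -156.  206.] [ 9. -1.  4.]
[-33.  14. 135. 126.  94.  68.] [598.  21. 297.] body [537.  -9. 271.] b2 [473. -41. 243.] [8. 4. 4.]
[-25.   9. 131. 105.  93.  56.] [554. 187. 295.] body [513. 128. 279.] b2 [471.  66. 263.] [6. 8. 2.]
[-17.   3. 127.  84.  92.  44.] [469. 292. 261.] body [455. 220. 264.] b2 [440. 145. 268.] [ 2. 10. -1.]
[ -8.  -3. 123.  63.  91.  32.] [388. 323. 212.] body [396. 256. 239.] b2 [405. 186. 268.] [-1.  9. -4.]
[ -0.  -8. 120.  42.  90.  20.] [343. 295. 173.] body [362. 246. 224.] b2 [383. 194. 277.] [-3.  7. -7.]
[  8. -14. 116.  21.  89.   8.] [349. 234. 170.] body [365. 210. 237.] b2 [382. 184. 307.] [-2.  3. -9.]
[ 16. -20. 112.   0.  88.  -4.] [395. 170. 220.] body [395. 170. 293.] b2 [395. 170. 370.] [  0.   0. -10.]
```

```bash
python3 - <<'E'
from path import *
import pickle
np.set_printoptions(precision=0,suppress=True)
P,R=load(); q,e=ik(P,R,[-46,18,134,170,63,95])
z=R.apply([0,0,1])
P1=P-54*z
for k in range(1,4): q,e=ik(P-18*k*z,R,q)
print(q,round(e,1))
for h in(40,80,120):
    q2,e=ik(P1+[0,0,h],R,q);print(h,q2,round(e,1))
qB=np.array([16,-20,112,0,88,-4.]);qB,e=ik(np.array([395,170,220.]),E(180,0,110),qB)
for k in range(9):
    x=q2+(qB-q2)*k/8;p,Rr=fk(x,KP);print(x,p,'body',p-Rr.apply([0,0,73]),(Rr.apply([0,0,1])*10).round())
go(P1,R,0,n=8)
go(P1+[0,0,120],R,0,n=6)
for k in range(1,8): call([fk(q2+(qB-q2)*k/8,KP)],0)
call([(np.array([395,170,220.]),E(180,0,110))],0)
E
```

```text
[-48.  13. 142. 168.  65.  95.] 0.0
40 [-47.   7. 143. 168.  62.  96.] 9.0
80 [-47.   2. 143. 169.  60.  97.] 21.9
120 [-46.  -4. 143. 169.  55.  97.] 32.9
[-46.  -4. 143. 169.  55.  97.] [ 526. -393.  260.] body [ 468. -349.  254.] [ 8. -6.  1.]
[-38.  -6. 139. 148.  59.  85.] [ 636. -228.  325.] body [ 566. -214.  312.] [10. -2.  2.]
[-31.  -8. 135. 127.  63.  72.] [675. -37. 353.] body [606. -57. 342.] [10.  3.  2.]
[-23. -10. 131. 106.  67.  59.] [646. 135. 344.] body [590.  88. 343.] [8. 6. 0.]
[-15. -12. 127.  85.  71.  47.] [572. 256. 305.] body [537. 194. 321.] [ 5.  8. -2.]
[ -7. -14. 123.  63.  76.  34.] [487. 309. 252.] body [472. 247. 288.] [ 2.  8. -5.]
[  1. -16. 120.  42.  80.  22.] [419. 298. 208.] body [420. 249. 263.] [-0.  7. -7.]
[  9. -18. 116.  21.  84.   9.] [388. 242. 192.] body [393. 217. 260.] [-1.  4. -9.]
[ 16. -20. 112.   0.  88.  -4.] [395. 170. 220.] body [395. 170. 293.] [  0.   0. -10.]
CALL
 x1 [0.0, 0.0, -0.034] [0.0, 0.0, 0.0] 0
 x1 [0.0, 0.0, -0.067] [0.0, 0.0, 0.0] 0
 x1 [0.0, 0.0, -0.101] [0.0, 0.0, 0.0] 0
 x1 [0.0, 0.0, -0.135] [0.0, 0.0, 0.0] 
[... 189 characters left out ...]
] [0.0, 0.0, 0.0] 0
 x1 [-0.2, 0.0, 0.0] [0.0, 0.0, 0.0] 0
 x1 [-0.3, 0.0, 0.0] [0.0, 0.0, 0.0] 0
 x1 [-0.4, 0.001, 0.0] [0.0, 0.0, 0.0] 0
 x1 [-0.5, 0.001, -0.001] [0.0, 0.0, 0.0] 0
 x3 [-0.6, 0.001, -0.001] [0.0, 0.0, 0.0] 0
CALL
 x8 [-0.283, 0.996, 0.072] [-0.128, -0.091, -0.143] 0
CALL
 x8 [-0.585, 0.787, 0.036] [-0.112, -0.095, -0.137] 0
CALL
 x8 [-0.706, 0.512, 0.087] [-0.085, -0.115, -0.14] 0
CALL
 x8 [-0.683, 0.248, 0.104] [-0.057, -0.123, -0.145] 0
CALL
 x8 [-0.56, 0.062, 0.074] [-0.036, -0.123, -0.148] 0
CALL
 x8 [-0.408, -0.015, -0.004] [-0.022, -0.12, -0.147] 0
CALL
 x8 [-0.302, -0.003, -0.122] [-0.015, -0.118, -0.141] 0
CALL
 x8 [-0.289, 0.035, -0.259] [-0.007, -0.117, -0.126] 0
```

```bash
python3 - <<'E'
from path import *
np.set_printoptions(precision=0,suppress=True)
q=np.array([-46,18,134,170,63,95.])
P=np.array([548.2,-411.0,148.2]);R=yz(YS,BT+C);P=insert(0)[0]+3*R.apply([0,0,1])
save(P,R);print(P,sense()['tool_pos'])
z=R.apply([0,0,1])
for k in range(1,4): q,e=ik(P-18*k*z,R,q)
print(q,e)
q3=q.copy();q3[0]=-22;q3[2]-=3
qB,e=ik(np.array([395,170,220.]),E(180,0,110),[16,-20,112,0,88,-4.])
for k in range(9):
    x=q3+(qB-q3)*k/8;p,Rr=fk(x,KP);print(x,p,'body',p-Rr.apply([0,0,73]),(Rr.apply([0,0,1])*10).round())
go(P-54*z,R,0,n=8)
for k in (1,2): call([fk(q+(q3-q)*k/2,KP)],0)
for k in range(1,8): call([fk(q3+(qB-q3)*k/8,KP)],0)
call([(np.array([395,170,220.]),E(180,0,110))],0)
E
```

```text
[ 548. -411.  148.] [ 548. -411.  148.]
[-48.  13. 142. 168.  65.  95.] 2.759477809027017e-13
[-22.  13. 139. 168.  65.  95.] [ 644. -132.  177.] body [ 572. -118.  173.] [10. -2.  1.]
[-17.   9. 135. 147.  68.  83.] [680.  35. 250.] body [609.  18. 239.] [10.  2.  2.]
[-12.   5. 132. 126.  71.  70.] [650. 194. 290.] body [593. 150. 279.] [8. 6. 1.]
[ -8.   1. 129. 105.  74.  58.] [576. 315. 292.] body [540. 252. 291.] [5. 9. 0.]
[ -3.  -3. 125.  84.  77.  46.] [487. 380. 265.] body [473. 310. 280.] [ 2. 10. -2.]
[  2.  -7. 122.  63.  80.  33.] [411. 385. 223.] body [414. 321. 258.] [-1.  9. -5.]
[  7. -11. 118.  42.  82.  21.] [368. 339. 188.] body [381. 292. 242.] [-2.  6. -7.]
[ 12. -16. 115.  21.  85.   9.] [366. 261. 182.] body [376. 236. 250.] [-1.  3. -9.]
[ 16. -20. 112.   0.  88.  -4.] [395. 170. 220.] body [395. 170. 293.] [  0.   0. -10.]
CALL
 x1 [0.0, 0.0, -0.034] [0.0, 0.0, 0.0] 0
 x1 [0.0, 0.0, -0.067] [0.0, 0.0, 0.0] 0
 x1 [0.0, 0.0, -0.101] [0.0, 0.0, 0.0] 0
 x1 [0.0, 0.0, -0.135] [0.0, 0.0, 0.0] 0
 x1 [0.0, 0.0, -0.169] [0.0, 0.0, 0.0] 0
 x1 [0.0, 0.0, -0.203] [0.0, 0.0, 0.0] 0
 x1 [0.0, 0.0, -0.236] [0.0, 0.0, 0.0] 0
 x1 [0.0, 0.0, -0.27] [0.0, 0.0, 0.0] 0
CALL
 x8 [-0.071, 0.703, -0.013] [-0.071, -0.008, -0.001] 0
CALL
 x8 [-0.077, 0.719, -0.012] [-0.072, -0.009, 0.002] 0
CALL
 x8 [-0.371, 0.85, 0.031] [-0.126, -0.062, -0.125] 0
CALL
 x8 [-0.525, 0.644, 0.07] [-0.107, -0.086, -0.131] 0
CALL
 x8 [-0.568, 0.418, 0.084] [-0.086, -0.099, -0.136] 0
CALL
 x8 [-0.518, 0.232, 0.06] [-0.068, -0.105, -0.139] 0
CALL
 x8 [-0.417, 0.12, -0.006] [-0.055, -0.108, -0.14] 0
CALL
 x8 [-0.33, 0.087, -0.107] [-0.045, -0.109, -0.136] 0
CALL
 x8 [-0.304, 0.1, -0.229] [-0.037, -0.112, -0.125] 0
CALL
 x8 [-0.359, 0.103, -0.351] [-0.026, -0.116, -0.108] 0
```

>>> {"method": "step_arm", "body": {
  "targets": [
    {"dp":[0,0,-0.034],"angular":[0,0,0],"fingers":0},
    {"dp":[0,0,-0.067],"angular":[0,0,0],"fingers":0},
    {"dp":[0,0,-0.101],"angular":[0,0,0],"fingers":0},
    {"dp":[0,0,-0.135],"angular":[0,0,0],"fingers":0},
    {"dp":[0,0,-0.169],"angular":[0,0,0],"fingers":0},
    {"dp":[0,0,-0.203],"angular":[0,0,0],"fingers":0},
    {"dp":[0,0,-0.236],"angular":[0,0,0],"fingers":0},
    {"dp":[0,0,-0.27],"angular":[0,0,0],"fingers":0}
  ]
}}

```text
time: 94.75
tool_pos: [504.7, -378.1, 147.9]
tcp_rot: [114.4, 89.8, 77.4]
ft_force: [-0.8, 0.5, -0.2]
finger_gap: 85.5
grip_force: 0.0
```

>>> {"method": "step_arm", "body": {
  "targets": [
    {"dp":[-0.015,0.1,-0.005],"angular":[-0.01,-0.001,0],"fingers":0},
    {"dp":[-0.025,0.22,-0.008],"angular":[-0.022,-0.002,0],"fingers":0},
    {"dp":[-0.035,0.34,-0.01],"angular":[-0.034,-0.004,0],"fingers":0},
    {"dp":[-0.047,0.46,-0.011],"angular":[-0.046,-0.005,0],"fingers":0},
    {"dp":[-0.06,0.58,-0.012],"angular":[-0.058,-0.006,0],"fingers":0},
    {"dp":[-0.071,0.703,-0.013],"angular":[-0.071,-0.008,-0.001],"fingers":0},
    {"dp":[-0.071,0.703,-0.013],"angular":[-0.071,-0.008,-0.001],"fingers":0},
    {"dp":[-0.071,0.703,-0.013],"angular":[-0.071,-0.008,-0.001],"fingers":0}
  ]
}}

```text
time: 95.75
tool_pos: [587.5, -264.5, 162.4]
tcp_rot: [-6.9, 88.6, -31.1]
ft_force: [0.3, 0.8, 0.8]
finger_gap: 85.9
grip_force: 0.0
```

```bash
python3 - <<'E'
from path import *
np.set_printoptions(precision=1,suppress=True)
s=sense();print(s['time'],s['joint_pos'],s['tool_pos'],s['ft_force'])
S=camera_params('side');T=camera_params('top')
im=snapshot('side');cv2.imwrite('pics/r4.png',im)
print('side',pp('side','scoop_neck'),pp('side','scoop_end'),pp('side','scoop_lip'),'exp',proj(S,[ring,ring-[0,0,105]]))
t=snapshot('top');cv2.imwrite('pics/t4.png',t)
print('top',pp('top','scoop_neck'),pp('top','scoop_end'),pp('top','scoop_lip'),'exp',proj(T,[ring,ring-[0,0,105]]))
E
```

```text
95.75 [-34.8  13.3 140.4 168.3  65.6  95. ] [ 587.5 -264.5  162.4] [0.3 0.8 0.8]
side [(array([367.3, 258. ]), 0.6)] [(array([360.7, 280.5]), 0.68), (array([346.7, 218.3]), 0.46)] [(array([381.9, 244.6]), 0.73)] exp [[363.3 255.5]
 [356.9 282.5]]
top [(array([433. , 194.9]), 0.8)] [(array([411.7, 195.5]), 0.96)] [(array([453.6, 184.1]), 0.85)] exp [[429.4 193.7]
 [411.2 196.1]]
```

>>> {"method": "step_arm", "body": {
  "targets": [
    {"dp":[-0.077,0.719,-0.012],"angular":[-0.072,-0.009,0.002],"fingers":0},
    {"dp":[-0.077,0.719,-0.012],"angular":[-0.072,-0.009,0.002],"fingers":0},
    {"dp":[-0.077,0.719,-0.012],"angular":[-0.072,-0.009,0.002],"fingers":0},
    {"dp":[-0.077,0.719,-0.012],"angular":[-0.072,-0.009,0.002],"fingers":0},
    {"dp":[-0.077,0.719,-0.012],"angular":[-0.072,-0.009,0.002],"fingers":0},
    {"dp":[-0.077,0.719,-0.012],"angular":[-0.072,-0.009,0.002],"fingers":0},
    {"dp":[-0.077,0.719,-0.012],"angular":[-0.072,-0.009,0.002],"fingers":0},
    {"dp":[-0.077,0.719,-0.012],"angular":[-0.072,-0.009,0.002],"fingers":0}
  ]
}}

```text
time: 97.15
tool_pos: [643.8, -132.8, 177.3]
tcp_rot: [-5.8, 87.0, -17.1]
ft_force: [-0.1, -0.3, -0.6]
finger_gap: 85.2
grip_force: 0.0
```

>>> {"method": "step_arm", "body": {
  "targets": [
    {"dp":[-0.371,0.85,0.031],"angular":[-0.126,-0.062,-0.125],"fingers":0},
    {"dp":[-0.371,0.85,0.031],"angular":[-0.126,-0.062,-0.125],"fingers":0},
    {"dp":[-0.371,0.85,0.031],"angular":[-0.126,-0.062,-0.125],"fingers":0},
    {"dp":[-0.371,0.85,0.031],"angular":[-0.126,-0.062,-0.125],"fingers":0},
    {"dp":[-0.371,0.85,0.031],"angular":[-0.126,-0.062,-0.125],"fingers":0},
    {"dp":[-0.371,0.85,0.031],"angular":[-0.126,-0.062,-0.125],"fingers":0},
    {"dp":[-0.371,0.85,0.031],"angular":[-0.126,-0.062,-0.125],"fingers":0},
    {"dp":[-0.371,0.85,0.031],"angular":[-0.126,-0.062,-0.125],"fingers":0}
  ]
}}

```text
time: 98.15
tool_pos: [679.3, 34.4, 250.5]
tcp_rot: [-70.5, 63.0, -59.2]
ft_force: [-0.3, 1.0, 0.8]
finger_gap: 85.7
grip_force: 0.0
```

>>> {"method": "step_arm", "body": {
  "targets": [
    {"dp":[-0.525,0.644,0.07],"angular":[-0.107,-0.086,-0.131],"fingers":0},
    {"dp":[-0.525,0.644,0.07],"angular":[-0.107,-0.086,-0.131],"fingers":0},
    {"dp":[-0.525,0.644,0.07],"angular":[-0.107,-0.086,-0.131],"fingers":0},
    {"dp":[-0.525,0.644,0.07],"angular":[-0.107,-0.086,-0.131],"fingers":0},
    {"dp":[-0.525,0.644,0.07],"angular":[-0.107,-0.086,-0.131],"fingers":0},
    {"dp":[-0.525,0.644,0.07],"angular":[-0.107,-0.086,-0.131],"fingers":0},
    {"dp":[-0.525,0.644,0.07],"angular":[-0.107,-0.086,-0.131],"fingers":0},
    {"dp":[-0.525,0.644,0.07],"angular":[-0.107,-0.086,-0.131],"fingers":0}
  ]
}}

```text
time: 99.15
tool_pos: [649.7, 193.5, 290.9]
tcp_rot: [-79.6, 36.2, -45.7]
ft_force: [-0.3, 0.0, -0.4]
finger_gap: 85.2
grip_force: 0.0
```

>>> {"method": "step_arm", "body": {
  "targets": [
    {"dp":[-0.568,0.418,0.084],"angular":[-0.086,-0.099,-0.136],"fingers":0},
    {"dp":[-0.568,0.418,0.084],"angular":[-0.086,-0.099,-0.136],"fingers":0},
    {"dp":[-0.568,0.418,0.084],"angular":[-0.086,-0.099,-0.136],"fingers":0},
    {"dp":[-0.568,0.418,0.084],"angular":[-0.086,-0.099,-0.136],"fingers":0},
    {"dp":[-0.568,0.418,0.084],"angular":[-0.086,-0.099,-0.136],"fingers":0},
    {"dp":[-0.568,0.418,0.084],"angular":[-0.086,-0.099,-0.136],"fingers":0},
    {"dp":[-0.568,0.418,0.084],"angular":[-0.086,-0.099,-0.136],"fingers":0},
    {"dp":[-0.568,0.418,0.084],"angular":[-0.086,-0.099,-0.136],"fingers":0}
  ]
}}

```text
time: 100.15
tool_pos: [575.6, 314.6, 293.9]
tcp_rot: [-88.8, 9.9, -29.3]
ft_force: [0.2, -0.1, 0.2]
finger_gap: 85.5
grip_force: 0.0
```

>>> {"method": "step_arm", "body": {
  "targets": [
    {"dp":[-0.518,0.232,0.06],"angular":[-0.068,-0.105,-0.139],"fingers":0},
    {"dp":[-0.518,0.232,0.06],"angular":[-0.068,-0.105,-0.139],"fingers":0},
    {"dp":[-0.518,0.232,0.06],"angular":[-0.068,-0.105,-0.139],"fingers":0},
    {"dp":[-0.518,0.232,0.06],"angular":[-0.068,-0.105,-0.139],"fingers":0},
    {"dp":[-0.518,0.232,0.06],"angular":[-0.068,-0.105,-0.139],"fingers":0},
    {"dp":[-0.518,0.232,0.06],"angular":[-0.068,-0.105,-0.139],"fingers":0},
    {"dp":[-0.518,0.232,0.06],"angular":[-0.068,-0.105,-0.139],"fingers":0},
    {"dp":[-0.518,0.232,0.06],"angular":[-0.068,-0.105,-0.139],"fingers":0}
  ]
}}

```text
time: 101.15
tool_pos: [485.9, 379.6, 266.1]
tcp_rot: [-102.0, -13.4, -8.3]
ft_force: [-0.1, -0.2, 0.0]
finger_gap: 85.5
grip_force: 0.0
```

>>> {"method": "step_arm", "body": {
  "targets": [
    {"dp":[-0.417,0.12,-0.006],"angular":[-0.055,-0.108,-0.14],"fingers":0},
    {"dp":[-0.417,0.12,-0.006],"angular":[-0.055,-0.108,-0.14],"fingers":0},
    {"dp":[-0.417,0.12,-0.006],"angular":[-0.055,-0.108,-0.14],"fingers":0},
    {"dp":[-0.417,0.12,-0.006],"angular":[-0.055,-0.108,-0.14],"fingers":0},
    {"dp":[-0.417,0.12,-0.006],"angular":[-0.055,-0.108,-0.14],"fingers":0},
    {"dp":[-0.417,0.12,-0.006],"angular":[-0.055,-0.108,-0.14],"fingers":0},
    {"dp":[-0.417,0.12,-0.006],"angular":[-0.055,-0.108,-0.14],"fingers":0},
    {"dp":[-0.417,0.12,-0.006],"angular":[-0.055,-0.108,-0.14],"fingers":0}
  ]
}}

```text
time: 102.15
tool_pos: [410.1, 384.3, 224.1]
tcp_rot: [-123.4, -29.5, 21.3]
ft_force: [-0.3, 1.7, -0.8]
finger_gap: 85.3
grip_force: 0.0
```

>>> {"method": "step_arm", "body": {
  "targets": [
    {"dp":[-0.33,0.087,-0.107],"angular":[-0.045,-0.109,-0.136],"fingers":0},
    {"dp":[-0.33,0.087,-0.107],"angular":[-0.045,-0.109,-0.136],"fingers":0},
    {"dp":[-0.33,0.087,-0.107],"angular":[-0.045,-0.109,-0.136],"fingers":0},
    {"dp":[-0.33,0.087,-0.107],"angular":[-0.045,-0.109,-0.136],"fingers":0},
    {"dp":[-0.33,0.087,-0.107],"angular":[-0.045,-0.109,-0.136],"fingers":0},
    {"dp":[-0.33,0.087,-0.107],"angular":[-0.045,-0.109,-0.136],"fingers":0},
    {"dp":[-0.33,0.087,-0.107],"angular":[-0.045,-0.109,-0.136],"fingers":0},
    {"dp":[-0.33,0.087,-0.107],"angular":[-0.045,-0.109,-0.136],"fingers":0}
  ]
}}

```text
time: 103.15
tool_pos: [368.1, 338.2, 189.2]
tcp_rot: [-150.8, -31.9, 57.9]
ft_force: [-0.3, 0.5, 0.1]
finger_gap: 85.7
grip_force: 0.0
```

>>> {"method": "step_arm", "body": {
  "targets": [
    {"dp":[-0.304,0.1,-0.229],"angular":[-0.037,-0.112,-0.125],"fingers":0},
    {"dp":[-0.304,0.1,-0.229],"angular":[-0.037,-0.112,-0.125],"fingers":0},
    {"dp":[-0.304,0.1,-0.229],"angular":[-0.037,-0.112,-0.125],"fingers":0},
    {"dp":[-0.304,0.1,-0.229],"angular":[-0.037,-0.112,-0.125],"fingers":0},
    {"dp":[-0.304,0.1,-0.229],"angular":[-0.037,-0.112,-0.125],"fingers":0},
    {"dp":[-0.304,0.1,-0.229],"angular":[-0.037,-0.112,-0.125],"fingers":0},
    {"dp":[-0.304,0.1,-0.229],"angular":[-0.037,-0.112,-0.125],"fingers":0},
    {"dp":[-0.304,0.1,-0.229],"angular":[-0.037,-0.112,-0.125],"fingers":0}
  ]
}}

```text
time: 104.15
tool_pos: [365.9, 259.8, 182.8]
tcp_rot: [-171.5, -19.8, 88.8]
ft_force: [0.6, 0.3, -0.8]
finger_gap: 85.4
grip_force: 0.0
```

>>> {"method": "step_arm", "body": {
  "targets": [
    {"dp":[-0.359,0.103,-0.351],"angular":[-0.026,-0.116,-0.108],"fingers":0},
    {"dp":[-0.359,0.103,-0.351],"angular":[-0.026,-0.116,-0.108],"fingers":0},
    {"dp":[-0.359,0.103,-0.351],"angular":[-0.026,-0.116,-0.108],"fingers":0},
    {"dp":[-0.359,0.103,-0.351],"angular":[-0.026,-0.116,-0.108],"fingers":0},
    {"dp":[-0.359,0.103,-0.351],"angular":[-0.026,-0.116,-0.108],"fingers":0},
    {"dp":[-0.359,0.103,-0.351],"angular":[-0.026,-0.116,-0.108],"fingers":0},
    {"dp":[-0.359,0.103,-0.351],"angular":[-0.026,-0.116,-0.108],"fingers":0},
    {"dp":[-0.359,0.103,-0.351],"angular":[-0.026,-0.116,-0.108],"fingers":0}
  ]
}}

```text
time: 105.15
tool_pos: [394.8, 169.2, 221.1]
tcp_rot: [180.0, -0.2, 109.9]
ft_force: [0.6, 0.3, 0.0]
finger_gap: 85.2
grip_force: 0.0
```

```bash
python3 - <<'E'
from path import *
np.set_printoptions(precision=2,suppress=True)
s=sense();print(s['time'],s['joint_pos'],s['tool_pos'],s['tcp_rot'],load()[0])
p=camera_params('wrist');im=snapshot('wrist');cv2.imwrite('pics/w5.png',im)
print('exp',proj(p,[[395,170,0],[395,170,32]]),pp('wrist','cover'))
d=max(masks_of('wrist','cover'),key=lambda d:d['conf']);ys,xs=np.nonzero(d['pixels']);bx=cv2.boxPoints(cv2.minAreaRect(np.c_[xs,ys].astype(np.float32)));print(d['conf'],[atz(p,b,4)[:2] for b in bx],np.mean([atz(p,b,4)[:2] for b in bx],0))
t=snapshot('top');print([tuple(b) for b in balls(t,reg=(-135,220,-120,120))])
R=E(180,0,110)
P=[395.05,170.0]
go([*P,80],R,0); go([*P,11],R,0,n=6); call([load()],1); go([*P,110],R,1,n=8)
E
```

```text
105.15 [ 16.21 -19.79 111.65   0.16  88.11  -3.71] [394.84 169.17 221.1 ] [179.96  -0.16 109.91] [395.03 169.94 220.08]
exp [[256.15 170.09]
 [256.17 174.76]] [(array([253.6, 170.8]), 0.85)]
0.75 [array([316.91, 274.04]), array([389.09, 300.25]), array([480.92,  68.91]), array([394.76,  37.74])] [395.42 170.24]
[('orange', 45, [174.0, -30.0]), ('green', 49, [186.0, 4.0])]
CALL
 x8 [0.0, 0.0, 0.7] [0.0, 0.0, 0.0] 0
CALL
 x1 [0.0, 0.0, 0.058] [0.0, 0.0, 0.0] 0
 x1 [0.0, 0.0, 0.115] [0.0, 0.0, 0.0] 0
 x1 [0.0, 0.0, 0.173] [0.0, 0.0, 0.0] 0
 x1 [0.0, 0.0, 0.23] [0.0, 0.0, 0.0] 0
 x1 [0.0, 0.0, 0.288] [0.0, 0.0, 0.0] 0
 x3 [0.0, 0.0, 0.345] [0.0, 0.0, 0.0] 0
CALL
 x8 [0.0, 0.0, 0.0] [0.0, 0.0, 0.0] 1
CALL
 x1 [0.0, 0.0, -0.062] [0.0, 0.0, 0.0] 1
 x1 [0.0, 0.0, -0.124] [0.0, 0.0, 0.0] 1
 x1 [0.0, 0.0, -0.185] [0.0, 0.0, 0.0] 1
 x1 [0.0, 0.0, -0.247] [0.0, 0.0, 0.0] 1
 x1 [0.0, 0.0, -0.309] [0.0, 0.0, 0.0] 1
 x1 [0.0, 0.0, -0.371] [0.0, 0.0, 0.0] 1
 x1 [0.0, 0.0, -0.433] [0.0, 0.0, 0.0] 1
 x1 [0.0, 0.0, -0.495] [0.0, 0.0, 0.0] 1
```

>>> {"method": "step_arm", "body": {
  "targets": [
    {"dp":[0,0,0.2],"angular":[0,0,0],"fingers":0},
    {"dp":[0,0,0.4],"angular":[0,0,0],"fingers":0},
    {"dp":[0,0,0.6],"angular":[0,0,0],"fingers":0},
    {"dp":[0,0,0.7],"angular":[0,0,0],"fingers":0},
    {"dp":[0,0,0.7],"angular":[0,0,0],"fingers":0},
    {"dp":[0,0,0.7],"angular":[0,0,0],"fingers":0},
    {"dp":[0,0,0.7],"angular":[0,0,0],"fingers":0},
    {"dp":[0,0,0.7],"angular":[0,0,0],"fingers":0}
  ]
}}

```text
time: 106.35
tool_pos: [395.6, 170.0, 82.3]
tcp_rot: [179.8, -0.1, 110.0]
ft_force: [-0.5, 0.1, -0.3]
finger_gap: 85.2
grip_force: 0.0
```

>>> {"method": "step_arm", "body": {
  "targets": [
    {"dp":[0,0,0.058],"angular":[0,0,0],"fingers":0},
    {"dp":[0,0,0.115],"angular":[0,0,0],"fingers":0},
    {"dp":[0,0,0.173],"angular":[0,0,0],"fingers":0},
    {"dp":[0,0,0.23],"angular":[0,0,0],"fingers":0},
    {"dp":[0,0,0.288],"angular":[0,0,0],"fingers":0},
    {"dp":[0,0,0.345],"angular":[0,0,0],"fingers":0},
    {"dp":[0,0,0.345],"angular":[0,0,0],"fingers":0},
    {"dp":[0,0,0.345],"angular":[0,0,0],"fingers":0}
  ]
}}

```text
time: 107.35
tool_pos: [395.1, 170.0, 12.5]
tcp_rot: [179.9, -0.1, 110.0]
ft_force: [0.2, 0.0, 0.2]
finger_gap: 85.6
grip_force: 0.0
```

>>> {"method": "step_arm", "body": {
  "newtons": 60,
  "targets": [
    {"dp":[0,0,0],"angular":[0,0,0],"fingers":1},
    {"dp":[0,0,0],"angular":[0,0,0],"fingers":1},
    {"dp":[0,0,0],"angular":[0,0,0],"fingers":1},
    {"dp":[0,0,0],"angular":[0,0,0],"fingers":1},
    {"dp":[0,0,0],"angular":[0,0,0],"fingers":1},
    {"dp":[0,0,0],"angular":[0,0,0],"fingers":1},
    {"dp":[0,0,0],"angular":[0,0,0],"fingers":1},
    {"dp":[0,0,0],"angular":[0,0,0],"fingers":1}
  ]
}}

```text
time: 108.35
tool_pos: [395.2, 170.1, 12.6]
tcp_rot: [179.9, -0.1, 110.0]
ft_force: [-1.6, -0.2, 5.7]
finger_gap: 12.7
grip_force: 60.0
```

>>> {"method": "step_arm", "body": {
  "targets": [
    {"dp":[0,0,-0.062],"angular":[0,0,0],"fingers":1},
    {"dp":[0,0,-0.124],"angular":[0,0,0],"fingers":1},
    {"dp":[0,0,-0.185],"angular":[0,0,0],"fingers":1},
    {"dp":[0,0,-0.247],"angular":[0,0,0],"fingers":1},
    {"dp":[0,0,-0.309],"angular":[0,0,0],"fingers":1},
    {"dp":[0,0,-0.371],"angular":[0,0,0],"fingers":1},
    {"dp":[0,0,-0.433],"angular":[0,0,0],"fingers":1},
    {"dp":[0,0,-0.495],"angular":[0,0,0],"fingers":1}
  ]
}}

```text
time: 109.35
tool_pos: [394.9, 169.7, 112.1]
tcp_rot: [179.9, -0.1, 110.0]
ft_force: [0.5, -0.8, -1.7]
finger_gap: 12.9
grip_force: 59.1
```

```bash
python3 - <<'E'
from path import *
s=sense();print(s['time'],s['ft_force'],s['finger_gap'],s['tool_pos'])
R=E(180,0,188.42);P=[567.4,-28.56]
go([*P,110],R,1); go([*P,50],R,1,n=6); go([*P,40.6],R,1,n=5)
E
```

```text
109.35 [ 0.46202123 -0.78501139 -1.73666385] 12.866302453365027 [394.85749558 169.68660626 112.11513418]
CALL
 x8 [-0.613, 0.236, 0.0] [0.0, 0.0, -0.218] 1
CALL
 x8 [-0.625, -0.206, 0.0] [0.0, 0.0, -0.218] 1
CALL
 x1 [0.0, 0.0, 0.05] [0.0, 0.0, 0.0] 1
 x1 [0.0, 0.0, 0.1] [0.0, 0.0, 0.0] 1
 x1 [0.0, 0.0, 0.15] [0.0, 0.0, 0.0] 1
 x1 [0.0, 0.0, 0.2] [0.0, 0.0, 0.0] 1
 x1 [0.0, 0.001, 0.25] [0.0, 0.0, 0.0] 1
 x3 [0.0, 0.001, 0.3] [0.0, 0.0, 0.0] 1
CALL
 x1 [0.0, 0.0, 0.009] [0.0, 0.0, 0.0] 1
 x1 [0.0, 0.0, 0.019] [0.0, 0.0, 0.0] 1
 x1 [0.0, 0.0, 0.028] [0.0, 0.0, 0.0] 1
 x1 [0.0, 0.0, 0.038] [0.0, 0.0, 0.0] 1
 x4 [0.0, 0.0, 0.047] [0.0, 0.0, 0.0] 1
```

```bash
python3 - <<'E'
from path import *
np.set_printoptions(precision=3,suppress=True)
s=sense();print(load()[0],load()[1].as_euler('xyz',True),s['tool_pos'],s['tcp_rot'])
save(s['tool_pos'],Ro.from_euler('xyz',s['tcp_rot'],degrees=True))
R=E(180,0,188.42);P=[567.5,-28.6]
go([*P,112],R,1); go([*P,52],R,1,n=6)
E
```

```text
[567.36  -28.487  40.674] [-179.991   -0.015 -171.585] [394.857 169.687 112.115] [179.928  -0.137 109.96 ]
CALL
 x8 [-0.613, 0.236, -0.001] [0.0, 0.0, -0.218] 1
CALL
 x8 [-0.625, -0.205, -0.001] [0.001, 0.0, -0.218] 1
CALL
 x1 [0.0, 0.0, 0.05] [0.0, 0.0, 0.0] 1
 x1 [0.0, 0.0, 0.1] [0.0, 0.0, 0.0] 1
 x1 [0.0, 0.0, 0.15] [0.0, 0.0, 0.0] 1
 x1 [0.0, 0.0, 0.2] [0.0, 0.0, 0.0] 1
 x1 [0.0, 0.0, 0.25] [0.0, 0.0, 0.0] 1
 x3 [0.0, 0.0, 0.3] [0.0, 0.0, 0.0] 1
```

>>> {"method": "step_arm", "body": {
  "targets": [
    {"dp":[-0.613,0.236,-0.001],"angular":[0,0,-0.218],"fingers":1},
    {"dp":[-0.613,0.236,-0.001],"angular":[0,0,-0.218],"fingers":1},
    {"dp":[-0.613,0.236,-0.001],"angular":[0,0,-0.218],"fingers":1},
    {"dp":[-0.613,0.236,-0.001],"angular":[0,0,-0.218],"fingers":1},
    {"dp":[-0.613,0.236,-0.001],"angular":[0,0,-0.218],"fingers":1},
    {"dp":[-0.613,0.236,-0.001],"angular":[0,0,-0.218],"fingers":1},
    {"dp":[-0.613,0.236,-0.001],"angular":[0,0,-0.218],"fingers":1},
    {"dp":[-0.613,0.236,-0.001],"angular":[0,0,-0.218],"fingers":1}
  ]
}}

```text
time: 110.35
tool_pos: [481.0, 70.8, 111.3]
tcp_rot: [179.9, -0.1, 149.2]
ft_force: [-0.9, -0.1, -1.5]
finger_gap: 12.7
grip_force: 59.2
```

>>> {"method": "step_arm", "body": {
  "targets": [
    {"dp":[-0.625,-0.205,-0.001],"angular":[0.001,0,-0.218],"fingers":1},
    {"dp":[-0.625,-0.205,-0.001],"angular":[0.001,0,-0.218],"fingers":1},
    {"dp":[-0.625,-0.205,-0.001],"angular":[0.001,0,-0.218],"fingers":1},
    {"dp":[-0.625,-0.205,-0.001],"angular":[0.001,0,-0.218],"fingers":1},
    {"dp":[-0.625,-0.205,-0.001],"angular":[0.001,0,-0.218],"fingers":1},
    {"dp":[-0.625,-0.205,-0.001],"angular":[0.001,0,-0.218],"fingers":1},
    {"dp":[-0.625,-0.205,-0.001],"angular":[0.001,0,-0.218],"fingers":1},
    {"dp":[-0.625,-0.205,-0.001],"angular":[0.001,0,-0.218],"fingers":1}
  ]
}}

```text
time: 111.35
tool_pos: [567.4, -28.4, 111.3]
tcp_rot: [-180.0, -0.0, -171.6]
ft_force: [0.0, 1.0, -1.8]
finger_gap: 12.7
grip_force: 59.2
```

>>> {"method": "step_arm", "body": {
  "targets": [
    {"dp":[0,0,0.05],"angular":[0,0,0],"fingers":1},
    {"dp":[0,0,0.1],"angular":[0,0,0],"fingers":1},
    {"dp":[0,0,0.15],"angular":[0,0,0],"fingers":1},
    {"dp":[0,0,0.2],"angular":[0,0,0],"fingers":1},
    {"dp":[0,0,0.25],"angular":[0,0,0],"fingers":1},
    {"dp":[0,0,0.3],"angular":[0,0,0],"fingers":1},
    {"dp":[0,0,0.3],"angular":[0,0,0],"fingers":1},
    {"dp":[0,0,0.3],"angular":[0,0,0],"fingers":1}
  ]
}}

```text
time: 112.35
tool_pos: [567.6, -28.7, 51.4]
tcp_rot: [-180.0, -0.0, -171.6]
ft_force: [0.1, 0.3, -1.0]
finger_gap: 12.7
grip_force: 59.2
```

```bash
python3 - <<'E'
from path import *
np.set_printoptions(precision=3,suppress=True)
S=[sense() for _ in range(1)];s=S[0];print(s['time'],s['tool_pos'],s['tcp_rot'],s['ft_force'])
save(s['tool_pos'],Ro.from_euler('xyz',s['tcp_rot'],degrees=True))
go([567.6,-28.6,42.8],E(180,0,188.4),1,n=6)
E
```

```text
112.35 [567.648 -28.685  51.428] [-179.978   -0.002 -171.561] [ 0.072  0.342 -0.974]
CALL
 x1 [0.0, 0.0, 0.007] [0.0, 0.0, 0.0] 1
 x1 [0.0, 0.0, 0.014] [0.0, 0.0, 0.0] 1
 x1 [0.0, 0.0, 0.022] [0.0, 0.0, 0.0] 1
 x1 [0.0, 0.0, 0.029] [0.0, 0.0, 0.0] 1
 x1 [0.0, 0.0, 0.036] [0.0, 0.0, 0.0] 1
 x3 [0.0, 0.0, 0.043] [0.0, 0.0, 0.0] 1
```

Matches the pick pose (567.6, −28.6, −171.6°). Lower gently until contact.

>>> {"method": "step_arm", "body": {
  "targets": [
    {"dp":[0,0,0.007],"angular":[0,0,0],"fingers":1},
    {"dp":[0,0,0.014],"angular":[0,0,0],"fingers":1},
    {"dp":[0,0,0.022],"angular":[0,0,0],"fingers":1},
    {"dp":[0,0,0.029],"angular":[0,0,0],"fingers":1},
    {"dp":[0,0,0.036],"angular":[0,0,0],"fingers":1},
    {"dp":[0,0,0.043],"angular":[0,0,0],"fingers":1},
    {"dp":[0,0,0.043],"angular":[0,0,0],"fingers":1},
    {"dp":[0,0,0.043],"angular":[0,0,0],"fingers":1}
  ]
}}

```text
time: 113.35
tool_pos: [567.5, -28.7, 42.7]
tcp_rot: [-180.0, -0.0, -171.6]
ft_force: [0.6, -0.8, -0.1]
finger_gap: 12.4
grip_force: 59.3
```

>>> {"method": "step_arm", "body": {
  "targets": [
    {"dp":[0,0,0.003],"angular":[0,0,0],"fingers":1},
    {"dp":[0,0,0.004],"angular":[0,0,0],"fingers":1},
    {"dp":[0,0,0.004],"angular":[0,0,0],"fingers":0.6},
    {"dp":[0,0,0.004],"angular":[0,0,0],"fingers":0},
    {"dp":[0,0,0.004],"angular":[0,0,0],"fingers":0},
    {"dp":[0,0,0.004],"angular":[0,0,0],"fingers":0},
    {"dp":[0,0,0.004],"angular":[0,0,0],"fingers":0},
    {"dp":[0,0,0.004],"angular":[0,0,0],"fingers":0}
  ]
}}

```text
time: 114.35
tool_pos: [567.5, -28.6, 41.8]
tcp_rot: [-180.0, -0.0, -171.6]
ft_force: [-0.7, 0.0, -0.0]
finger_gap: 85.2
grip_force: 0.0
```

>>> {"method": "step_arm", "body": {
  "targets": [
    {"dp":[0,0,-0.1],"angular":[0,0,0],"fingers":0},
    {"dp":[0,0,-0.2],"angular":[0,0,0],"fingers":0},
    {"dp":[0,0,-0.4],"angular":[0,0,0],"fingers":0},
    {"dp":[0,0,-0.6],"angular":[0,0,0],"fingers":0},
    {"dp":[0,0,-0.8],"angular":[0,0,0],"fingers":0},
    {"dp":[0,0,-0.95],"angular":[0,0,0],"fingers":0},
    {"dp":[0,0,-0.95],"angular":[0,0,0],"fingers":0},
    {"dp":[0,0,-0.95],"angular":[0,0,0],"fingers":0}
  ]
}}

```text
time: 115.35
tool_pos: [567.4, -28.6, 232.2]
tcp_rot: [-180.0, 0.0, -171.6]
ft_force: [0.3, -0.6, -0.8]
finger_gap: 85.6
grip_force: 0.0
```

```bash
python3 - <<'E'
from path import *
np.set_printoptions(precision=1,suppress=True)
s=sense();print(s['time'],s['tool_pos'],s['ft_force'])
im=snapshot('wrist');cv2.imwrite('pics/w6.png',im);p=camera_params('wrist')
w1=cv2.imread('pics/w1.png')
# compare with the first picture (same pose)
print('mean diff on tray',np.abs(im[60:270,215:300].astype(int)-w1[60:270,215:300]).mean())
d=max(masks_of('wrist','cover'),key=lambda d:d['conf']);ys,xs=np.nonzero(d['pixels'])
bx=cv2.boxPoints(cv2.minAreaRect(np.c_[xs,ys].astype(np.float32)));print(d['conf'],bx.tolist())
g=cv2.cvtColor(im,cv2.COLOR_BGR2GRAY);g1=cv2.cvtColor(w1,cv2.COLOR_BGR2GRAY)
h,w=g.shape
# handle / plate registration
print(cv2.matchTemplate(g[120:240,220:300],g1[145:212,247:268],cv2.TM_CCOEFF_NORMED).max(), cv2.minMaxLoc(cv2.matchTemplate(g[120:240,220:300],g1[145:212,247:268],cv2.TM_CCOEFF_NORMED))[3],'same pose would be',(27,25))
for r in (100,160,240): print(r,im[r,218:236].sum(1).tolist(),im[r,278:292].sum(1).tolist())
t=snapshot('top');red(t)
print(pp('top','scoop_neck'),pp('top','scoop_end'),pp('top','cover'),pp('top','can'),pp('top','jar'))
E
```

```text
115.35 [567.4 -28.6 232.2] [ 0.3 -0.6 -0.8]
mean diff on tray 7.746928104575163
0.82 [[223.0, 67.0], [291.0, 67.0], [291.0, 262.0], [223.0, 262.0]]
0.83976716 (27, 23) same pose would be (27, 25)
100 [325, 395, 457, 464, 464, 468, 431, 394, 390, 385, 368, 355, 372, 385, 390, 388, 389, 389] [385, 389, 382, 372, 357, 368, 385, 386, 389, 404, 423, 396, 285, 250]
160 [540, 541, 539, 537, 536, 537, 528, 526, 506, 404, 387, 381, 355, 360, 384, 387, 387, 387] [387, 378, 361, 360, 375, 388, 405, 466, 490, 481, 433, 430, 422, 420]
240 [533, 529, 526, 527, 526, 524, 526, 526, 523, 520, 508, 427, 388, 381, 362, 358, 382, 386] [368, 357, 377, 386, 412, 482, 495, 505, 535, 540, 539, 539, 539, 540]
[[138, 113, 23, 22, 402], [178, 154, 33, 34, 752], [128, 180, 35, 33, 677], [92, 217, 34, 34, 819]]
[(array([434.3, 192.7]), 0.76)] [(array([110.5, 230.3]), 0.63), (array([411.9, 195.2]), 0.61), (array([198.6, 179.1]), 0.32)] [(array([272. , 184.4]), 0.84), (array([434.1, 193.1]), 0.46), (array([409.5, 198.8]), 0.39)] [(array([114.3, 227.3]), 0.66)] [(array([155. , 131.9]), 0.58), (array([431.1, 193.8]), 0.39)]
```

```bash
python3 -c "
from bench import *
print(hand_in())"
```

```text
the job is handed in; nothing more can be done
None
```

The job is handed in: the three cups hold 4, 3 and 2 jawbreakers and stand upright, the scoop hangs in its ring, and the cover is back square on the tray; two sweets spilled over the tray's back wall during the last scoop and I left them on the counter.

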